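Set, fill and switch on the cheese mill

ROBOT

A 6-joint arm with a two-finger parallel gripper is mounted at the origin on the work surface. World frame = base frame: x ahead of the robot, y to its left, z up, the work surface at z = 0. Lengths are in mm, angles in rad, forces in N, time in s.
With the tool pointing down it reaches from about 275 to 875 mm from the base axis. Payload 12.5 kg.
Tool frame: the origin (TCP) lies midway between the tips of the shut fingers; the grasp point (between the pads) lies 19 mm behind it; z points along the fingers, x is the direction in which the jaws open and shut, and the axes are right-handed (so a half turn about z gives the same grasp; the last joint's range is limited). The gripper opens to 85 mm and grips with 20 to 120 N. Pads are 22 mm wide; open, the fingers measure 114 mm over their backs; the gripper's body (76 mm by 85 mm) begins 54 mm behind the grasp point. The pads swing forward as they close: fully open they stand 13 mm farther back than shut.
Start: joints at [-1.387, 0.351, 1.652, -0, 1.139, -0.085], TCP at [146.086, -530.229, 231.29] pointing down, gripper open.
Joint ranges: [-2.75, 2.75], [-0.79, 2.1], [0.01, 2.65], [-1.57, 4.71], [0.07, 3.14], [-2.87, 2.87]. Speed limits (rad/s): [2.22, 2.22, 2.79, 3.14, 3.14, 3.14].

INTERFACE

Orientations are given as a unit quaternion [w, x, y, z].
In Python, from workcell import get_obs, read_camera, camera_model, close_job gives the robot as it stands.
- The arm moves only by the tool apply_moves, never from a script. Its argument "deltas" is a list of rows, each an object with "hand": the finger opening in cm, from 0 to 8.54; "travel": the shift along the world's x, y, z in cm, a list of three; "spin": the turn about the world's z in degrees. In form: [{"hand": hand, "travel": [dx, dy, dz], "spin": spin}, ...]. A call has 1 to 20 rows; each row shifts and turns the pose as measured when the row begins; what a row does not reach is not made up. A row lasts 1/8 s, in which the tool goes at most 62.5 mm and 10.7 degrees, less where a joint would pass 70% of its speed; a pose out of reach is approached as far as the arm can. A call is refused whole if a number of a shift passes 6.25 or a number of a turn 10.7, either way. A call with a gripper value outside its range is refused whole. The fingers move at their own pace and stop on an object; "squeeze" is the grip in N (left out, the last holds). Time passes only in rows, so rows that do not move let the fingers close. It gives the time, the measured TCP pose, the force and the opening at its end, in the units of the state.
- get_obs(): the state, without advancing time (a new reading comes with each control period).
- read_camera(name): name is "scene" or "top"; returns the picture (400x640x3 uint8, red, green, blue); there is no depth.
- camera_model(name): a dict with "K" (3x3 intrinsics, pixels), "distortion" ([k1, k2, p1, p2, k3] as OpenCV has them; the pictures are not rectified), "extrinsics" (4x4, takes a point from camera to world coordinates). Camera axes: x right, y down, z forward; pixel columns grow to the right and rows downward; lengths in mm; the calibration is good to about 2 mm. A picture is of the moment at which its call begins. camera_model takes no time and is no camera call.
- close_job(): hands the job in, once; it reports no verdict.
The state is a dict: "clock": time; "joint_pos": joint angles; "qvel": joint speeds; "effort": joint torques, N m; "position": TCP position; "tool_rot": TCP orientation; "ft_force": force on the tool from outside, world axes, zero at the start; "torque": the same for the moment, N m; "gripper_width": opening from 0.0 (shut) to 1.0 (fully open).
Only numpy, scipy, OpenCV 4.12 (cv2) and the standard library are available. Lean on these libraries where they do the work, as an engineer would, in place of code of your own. Each camera call takes 0.05 s, during which the arm holds its last target.

TASK

Set the cheese mill's fineness pointer exactly on its brass mark the way its slack thread demands: first wind the dial back anticlockwise until the pointer stands at least 25 mm short of the mark, then come up to the mark turning clockwise only, so that the slack is left taken up clockwise. Then gather every cheese chunk from the chopping board into the steel scoop, tip them all together through the funnel so that they all lie in the clear feed tube. Once they are in, turn the mill's selector from the dot to the single long line (the middle click) and let go; leave the scoop standing upright back on its rubber mat, and disturb nothing else on the counter.

Things in the scene. Friction and masses are not known exactly. Their poses are not given: they have to be found in the camera images.
- mill: fixed bench-top cheese mill, 200 (x) x 360 (y) x 180 mm high. Origin at the centre of its underside, z up; its front faces its own -x, towards the robot. Its left part (+y) carries the clear feed tube with a steel funnel on top, at x 0, y +100 mm; its right part (-y) is a white housing with its top at z 75 mm, which carries the fineness dial (axis at x +30, y -80) on a steel pedestal of 124 mm diameter, 25 mm high, and in front of it the selector (axis at x -55, y -135)
- funnel_mouth (a point): centre of the funnel's mouth, at rim height (180 mm above the counter). The mouth is 141 mm wide inside; the funnel narrows over 62 mm to the tube, with walls sloping about 54 degrees
- tube_floor (a point): centre of the feed tube's inner floor, 24 mm above the counter. The tube is 57 mm wide inside and runs up to 118 mm above the counter, where the funnel begins
- gauge (a joint): angle of the fineness pointer (black bar on the round plate under the dial knob), 0 to 3.0 rad, growing clockwise seen from above. It has friction of 0.12 N m, stays where it is left and is driven only by the dial knob through a slack thread
- dial (a joint): the slack: angle of the dial knob relative to the pointer, 0 to 0.35 rad, growing clockwise. At 0 the knob drives the pointer anticlockwise, at 0.35 it drives it clockwise, and in between the knob turns almost freely and the pointer stands still; so 0.35 means the slack is taken up clockwise
- dial_grip (a point): where to grip the dial knob: on its upright axis, 11 mm below the knob's top. The knob is a black bar 44 mm long (along this point's x), 14 mm thick (along y), 34 mm high, with a foot disc of 44 mm diameter 23 mm below this point; z up. The bar shows the knob's angle, and turns with gauge + dial
- pointer_tip (a point): end of the pointer, 55 mm from the dial's axis; x points outward along the pointer, y anticlockwise, z up
- mark_tip (a point): the point that the pointer's tip must meet, at the inner end of the brass set mark on the pedestal's rim, 55 mm from the dial's axis; x points outward, y anticlockwise, z up. At the start the pointer stands past it, clockwise. The mark differs from start to start and is not to be moved
- selector (a joint): angle of the mode selector, growing clockwise seen from above, with spring clicks at 0 (dot: off, as at the start), 0.9 rad (single long line: mill) and 1.8 rad (two short lines: clear). It takes about 0.05 to 0.1 N m and springs to the nearest click when let go
- selector_grip (a point): where to grip the selector: on its upright axis, 10 mm below its top. A black bar 38 mm long (along this point's x, white line on its +x end), 14 mm thick (along y), 32 mm high, with a foot disc 38 mm wide 22 mm below this point; z up
- scoop: loose steel scoop, 0.16 kg: a flat pan 120 long (x) x 84 wide (y) x 38 mm high, walls and floor 4 mm, closed at the back and sides, open at the front (-x). A black bar handle, 100 long x 20 wide x 22 mm high, runs back from the rear wall along +x, at z 30 to 52 mm. A good grip is 85 mm behind the origin, at z 41 mm. Origin at the centre of the pan's underside, z up
- mat: fixed black rubber mat where the scoop lives, 180 (x) x 150 (y) x 4 mm, origin at the centre of its underside. The scoop starts on it and goes back on it with the pan's centre within 50 mm of the mat's centre; which way it points does not matter
- board: fixed white chopping board, 220 (x) x 200 (y) x 12 mm, origin at the centre of its underside; the chunks start on it
- chunk1: loose chunk of hard cheese, 20 x 20 x 22 mm high, 11 g, friction about 0.6; origin at the centre of its underside as it first stands (it may come to lie on any face later)
- chunk2: loose chunk of hard cheese, 20 x 20 x 22 mm high, 11 g, friction about 0.6; origin at the centre of its underside as it first stands (it may come to lie on any face later); three to five chunks are present in any one run
- chunk3: loose chunk of hard cheese, 20 x 20 x 22 mm high, 11 g, friction about 0.6; origin at the centre of its underside as it first stands (it may come to lie on any face later); three to five chunks are present in any one run
- chunk4: loose chunk of hard cheese, 20 x 20 x 22 mm high, 11 g, friction about 0.6; origin at the centre of its underside as it first stands (it may come to lie on any face later); three to five chunks are present in any one run
- chunk5: loose chunk of hard cheese, 20 x 20 x 22 mm high, 11 g, friction about 0.6; origin at the centre of its underside as it first stands (it may come to lie on any face later); three to five chunks are present in any one run
- dish_b: bystander: loose foil dish of rice, 182 mm wide, 45 mm high, origin at the centre of its underside
- shaker: bystander: glass shaker, 40 mm wide, 85 mm high, origin under its centre
- spatula: bystander: spatula lying on the counter, handle to its own -x
- spoon: bystander: spoon lying on the counter behind the mill, handle to its own -x
Not all that is in view belongs to the job. Of the things that look like the mat, the larger one is meant.

How it is judged:
By the outcome, as a careful person would: the job done as asked, in the order asked, and still so for the second after the job is handed in, with the robot touching nothing.
Of chunk1, chunk2, chunk3, chunk4, chunk5 only 3 to 5 are there at a start; the rules pass over those that are not, and their reading is None.
At some moment in a run one of chunk1, chunk2, chunk3, chunk4, chunk5, scoop may be knocked a few centimetres aside while the robot is not near it.
It also fails if it takes over 210 s, if anything falls off the work surface, if the arm or the gripper's body presses on something with over 40 N, if the wrist force passes 120 N, or if a joint passes its speed limit or range.

## Working session

There is one attempt and no reset: what is moved stays moved. The work goes in short steps, Python scripts to look and compute and a tool call to move; the robot and the scene stay as the last step left them, time stands still between calls to the robot, and variables do not carry over. Pictures are saved under pics/ and viewed, and the job is handed in when it is done.

Besides the shell and the picture viewer there is one more tool, called after ">>>" as a command line: name --argument value ..., lists and objects as JSON in quotes. apply_moves: Moves the arm, as the interface text tells. Its arguments: {"type":"object","properties":{"deltas":{"type":"array","items":{"type":"object","properties":{"hand":{"type":"number"},"travel":{"type":"array","items":{"type":"number"}},"spin":{"type":"number"}}}},"squeeze":{"type":"number"}},"required":["deltas"]}

```bash
ls; mkdir -p pics; python3 - <<'E'
from workcell import *
import cv2,numpy as np
np.set_printoptions(precision=4,suppress=True)
print(get_obs())
for n in ("scene","top"):
    im=read_camera(n); cv2.imwrite(f"pics/{n}0.png",cv2.cvtColor(im,cv2.COLOR_RGB2BGR))
    print(n,camera_model(n))
E
```

```text
pics
{'clock': 0.0, 'joint_pos': array([-1.3866,  0.3513,  1.6524, -0.    ,  1.1391, -0.0846]), 'qvel': array([-0.001 ,  0.0012, -0.    , -0.001 ,  0.0012,  0.0001]), 'effort': array([  0.003 , -50.6105, -29.1401,   0.0001,   0.0045,  -0.    ]), 'position': array([ 146.0281, -529.9141,  230.7231]), 'tool_rot': array([-0.0004,  0.7955, -0.606 , -0.0005]), 'ft_force': array([ 0.6326, -0.5277, -0.4772]), 'torque': array([-0.0157,  0.0236,  0.0127]), 'gripper_width': 0.9991196167454912}
scene {'K': array([[467.5278,   0.    , 317.1497],
       [  0.    , 467.5278, 192.6994],
       [  0.    ,   0.    ,   1.    ]]), 'distortion': array([-0.0155,  0.    ,  0.    ,  0.    ,  0.    ]), 'extrinsics': array([[  -0.7422,    0.4635,   -0.4842, 1066.0815],
       [   0.6702,    0.5024,   -0.5463,  517.4716],
       [  -0.0099,   -0.7299,   -0.6835,  914.9684],
       [   0.    ,    0.    ,    0.    ,    1.    ]])}
top {'K': array([[465.2128,   0.    , 324.9201],
       [  0.    , 465.2128, 199.995 ],
       [  0.    ,   0.    ,   1.    ]]), 'distortion': array([-0.066,  0.   ,  0.   ,  0.   ,  0.   ]), 'extrinsics': array([[   0.0172,   -0.971 ,    0.2386,  169.4447],
       [  -0.9998,   -0.0155,    0.0087,  -99.163 ],
       [  -0.0047,   -0.2387,   -0.9711, 1593.4482],
       [   0.    ,    0.    ,    0.    ,    1.    ]])}
```

View pics/scene0.png

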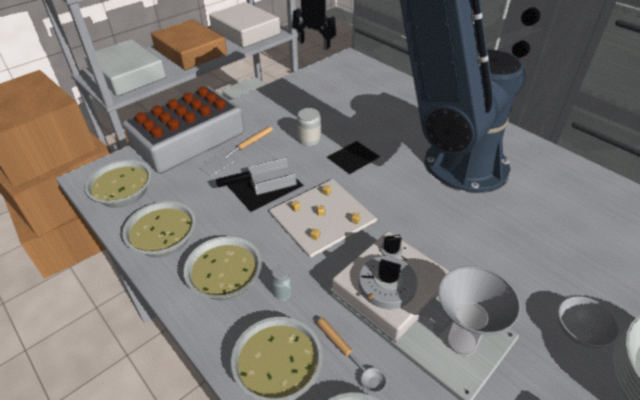

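View pics/top0.png

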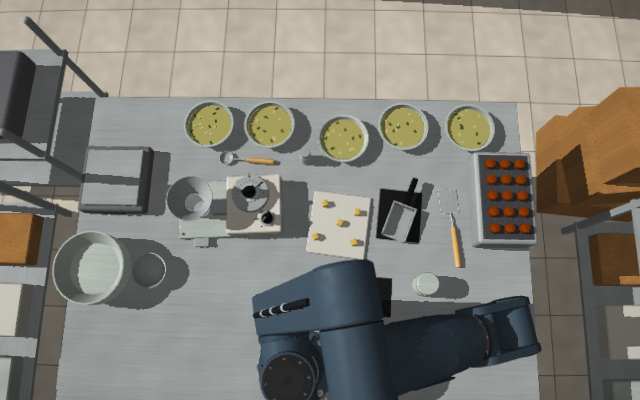

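The scene view shows the mill at about (410,290), the board with 5 chunks at about (322,215), and the scoop on the larger black mat at (262,180). The top view shows the mill at (230,205), the board at (340,225) and the scoop at (400,215). I'll enlarge both.

```bash
cat > h.py <<'E'
from workcell import *
import cv2,numpy as np
np.set_printoptions(precision=2,suppress=True)
def ray(n,uv):
    m=camera_model(n);K=m["K"];E=m["extrinsics"]
    p=cv2.undistortPoints(np.array(uv,float).reshape(-1,1,2),K,m["distortion"]).reshape(-1,2)
    d=np.c_[p,np.ones(len(p))]@E[:3,:3].T
    return E[:3,3],d
def onz(n,uv,z):
    o,d=ray(n,uv); return o+d*((z-o[2])/d[:,2])[:,None]
def proj(n,P):
    m=camera_model(n);T=np.linalg.inv(m["extrinsics"])
    r,_=cv2.Rodrigues(T[:3,:3]); return cv2.projectPoints(np.array(P,float).reshape(-1,1,3),r,T[:3,3],m["K"],m["distortion"])[0].reshape(-1,2)
def tri(a,b):
    o1,d1=ray("scene",[a]);o2,d2=ray("top",[b]);d1=d1[0]/np.linalg.norm(d1);d2=d2[0]/np.linalg.norm(d2)
    s=np.linalg.lstsq(np.c_[d1,-d2],o2-o1,rcond=None)[0]
    p,q=o1+s[0]*d1,o2+s[1]*d2; return (p+q)/2,np.linalg.norm(p-q)
def crop(src,x0,y0,w,h,k,out,cam=True):
    im=cv2.imread(src)[y0:y0+h,x0:x0+w]; cv2.imwrite(out,cv2.resize(im,None,fx=k,fy=k,interpolation=cv2.INTER_CUBIC))
def snap(n,f):
    im=cv2.cvtColor(read_camera(n),cv2.COLOR_RGB2BGR); cv2.imwrite(f,im); return im
E
python3 - <<'E'
from h import *
crop("pics/top0.png",160,160,130,95,6,"pics/t_mill.png")
crop("pics/scene0.png",320,220,210,180,3.8,"pics/s_mill.png")
crop("pics/top0.png",295,170,135,95,5.9,"pics/t_bs.png")
crop("pics/scene0.png",200,140,190,120,4.2,"pics/s_bs.png")
E
```

```text
(no output)
```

View pics/t_mill.png

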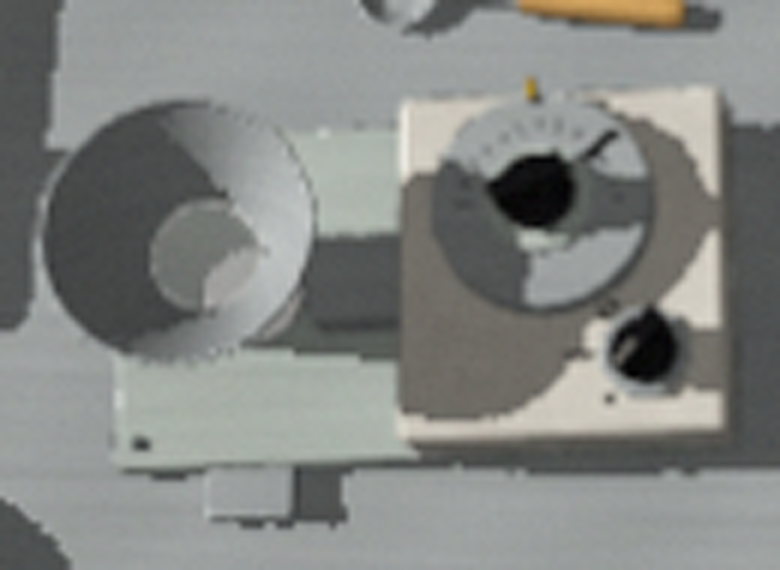

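View pics/s_mill.png

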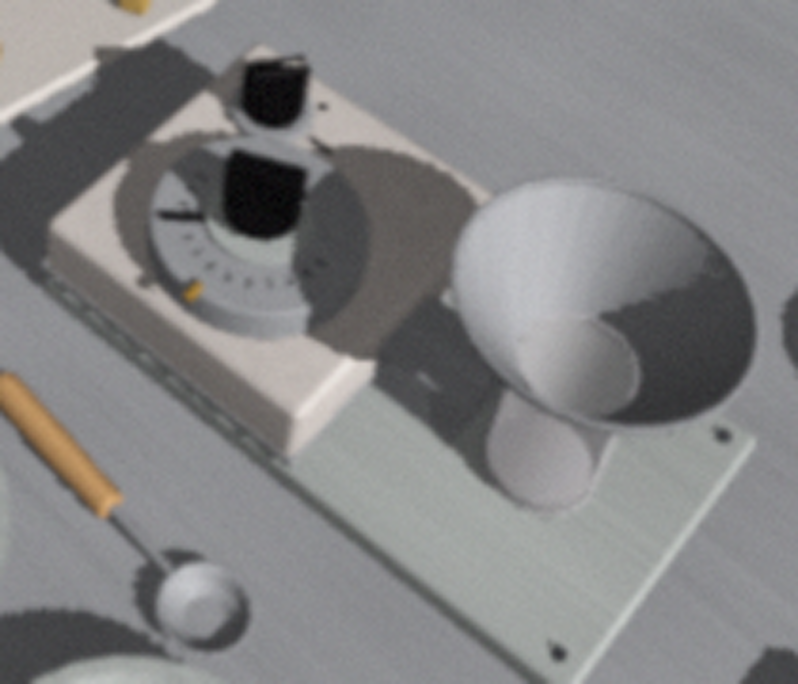

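View pics/t_bs.png

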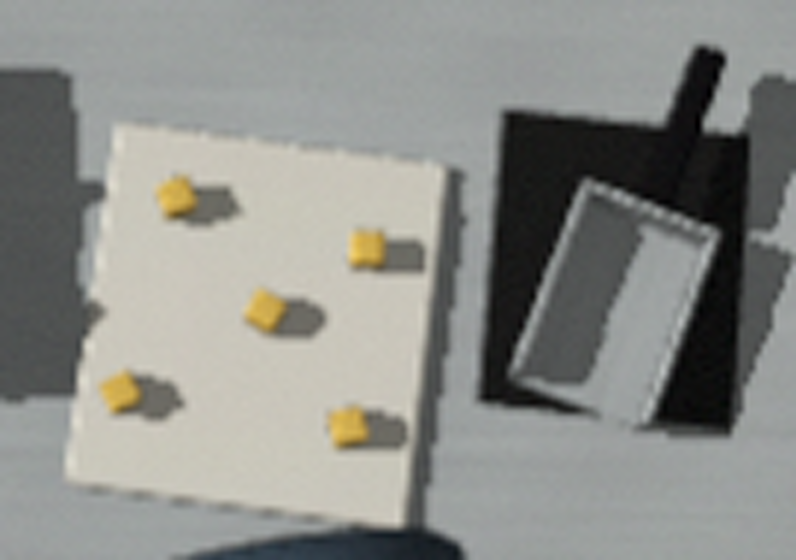

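View pics/s_bs.png

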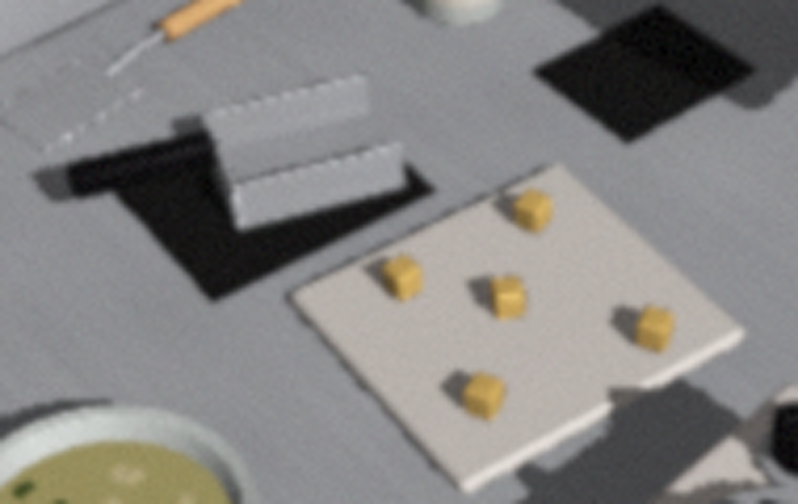

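```bash
python3 - <<'E'
from h import *
def c(x,y,k,x0,y0): return [x0+(x+.5)/k-.5,y0+(y+.5)/k-.5]
T=lambda x,y:c(x,y,6,160,160)
S=lambda x,y:c(x,y,3.8,320,220)
# funnel rim z=180 in top: left,right,top,bottom extremes
for nm,f,cam,pts,z in [("funnel",T,"top",[(43,232),(315,225),(190,100),(165,360)],180),
  ("ped",T,"top",[(433,205),(655,200),(545,97),(545,312)],100),
  ("housTop",T,"top",[(400,98),(722,88),(722,430),(398,440)],75),
  ("funnelS",S,"scene",[(453,262),(757,330),(575,178),(630,425)],180),
  ("pedS",S,"scene",[(150,218),(372,240),(255,133)],100),
  ("housS",S,"scene",[(48,232),(290,418),(262,45),(375,362)],75)]:
    P=onz(cam,[f(*p) for p in pts],z); print(nm,P[:,:2].tolist(), P[:,:2].mean(0))
for nm,a,b in [("knobtop c",S(270,165),T(540,183)),("mark",S(192,291),T(531,85)),("ptr outer",S(160,214),T(615,133)),("seltop",S(277,65),T(650,330))]:
    print(nm,*tri(a,b))
B=lambda x,y:c(x,y,5.9,295,170)
print("chunks top z=34",onz("top",[B(*p) for p in [(176,192),(366,244),(266,306),(120,388),(350,423)]],34)[:,:2])
print("board",onz("top",[B(*p) for p in [(115,124),(447,165),(410,525),(67,480)]],12)[:,:2])
print("mat",onz("top",[B(*p) for p in [(503,112),(748,135),(733,434),(480,402)]],4)[:,:2])
print("scoop rim z42",onz("top",[B(*p) for p in [(588,180),(720,232)]],42)[:,:2])
print("scoop front floor z~4..8",onz("top",[B(*p) for p in [(510,380)]],42)[:,:2],onz("top",[B(*p) for p in [(640,428)]],8)[:,:2])
print("handle end top z56",onz("top",[B(*p) for p in [(710,48)]],56)[:,:2])
D=lambda x,y:c(x,y,4.2,200,140)
print("chunks scene z=34",onz("scene",[D(*p) for p in [(534,205),(400,270),(508,287),(656,320),(485,387)]],30)[:,:2])
E
```

```text
funnel [[514.4158357210307, 413.5758549927998], [520.4915621157411, 269.01469505251896], [587.9350908674409, 341.3820310885902], [446.9375308601901, 342.36684072541686]] [517.45 341.58]
ped [[552.8341766435549, 224.70540238717822], [557.6254071502017, 101.28717151401443], [616.209535389346, 165.78914603238943], [493.16209942910064, 158.92235998994548]] [554.96 162.68]
housTop [[621.8998514302626, 253.20934590547458], [630.5204555502996, 69.52287560678178], [433.59504244451614, 61.601393180553515], [424.8088496733215, 240.96125309241316]] [527.71 156.32]
funnelS [[554.029721169736, 281.538924111222], [478.5645541142485, 404.3028267252731], [465.48315705595655, 292.11908860438837], [567.0280865842346, 391.8025754159126]] [516.28 342.44]
pedS [[599.5343958064684, 122.51546766733708], [519.5044627769532, 216.4037597234609], [510.13966863938435, 121.39538643109086]] [543.06 153.44]
housS [[635.595439021356, 77.63208895676496], [623.8516009407903, 250.58021388730498], [436.14184781474967, 64.35069409084059], [564.367540383731, 259.2865955841927]] [564.99 162.96]
knobtop c [552.82 160.65 144.08] 6.530453785699971
mark [621.06 173.62 105.43] 1.3521750774344923
ptr outer [594.98 125.31 102.43] 0.6088208086304797
seltop [477.47 101.56 119.64] 8.57028021739855
chunks top z=34 [[ 545.01  -83.59]
 [ 515.67 -194.64]
 [ 478.01 -136.83]
 [ 428.66  -53.43]
 [ 410.51 -185.62]]
board [[ 591.43  -46.26]
 [ 569.38 -244.09]
 [ 355.14 -221.6 ]
 [ 377.97  -23.31]]
mat [[ 604.75 -278.66]
 [ 592.87 -425.73]
 [ 411.99 -411.26]
 [ 428.71 -263.33]]
scoop rim z42 [[ 554.1  -323.49]
 [ 524.25 -399.72]]
scoop front floor z~4..8 [[ 435.5  -276.69]] [[ 414.13 -356.17]]
handle end top z56 [[ 631.28 -394.48]]
chunks scene z=34 [[ 407.74 -184.64]
 [ 513.17 -197.87]
 [ 472.49 -139.37]
 [ 424.06  -55.06]
 [ 540.44  -85.58]]
```

```bash
python3 - <<'E'
from h import *
for s,x0,y0,w,h,o in [("scene",355,220,80,80,"k_s"),("top",225,170,60,60,"k_t")]:
    im=cv2.imread(f"pics/{s}0.png")[y0:y0+h,x0:x0+w].astype(float)
    im=255*(im/255)**.45
    k=560//w
    cv2.imwrite(f"pics/{o}.png",cv2.resize(im.clip(0,255).astype(np.uint8),None,fx=k,fy=k,interpolation=cv2.INTER_CUBIC));print(k)
E
```

```text
7
9
```

View pics/k_s.png

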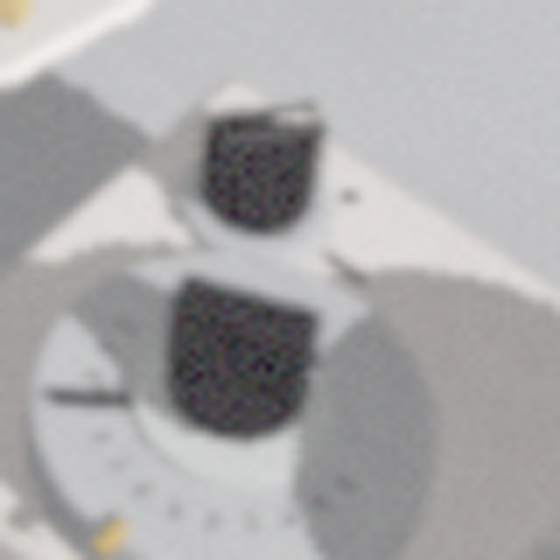

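View pics/k_t.png

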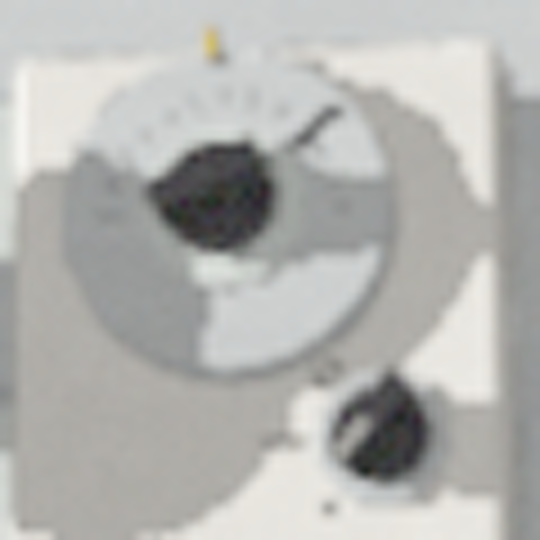

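```bash
python3 - <<'E'
from h import *
def c(x,y,k,x0,y0): return [x0+(x+.5)/k-.5,y0+(y+.5)/k-.5]
S=lambda x,y:c(x,y,7,355,220)
T=lambda x,y:c(x,y,9,225,170)
def ang(P): d=P[1]-P[0]; return np.degrees(np.arctan2(d[1],d[0]))
for z in (132,138,144):
  P=onz("scene",[S(187,278),S(318,318)],z); Q=onz("top",[T(150,190),T(250,143)],z); print(z,P[:,:2].tolist(),ang(P),np.linalg.norm(P[1]-P[0]),"|",Q[:,:2].tolist(),ang(Q))
  
for z in (100,107,112):
  P=onz("scene",[S(208,118),S(322,122),S(280,118),S(318,108)],z);Q=onz("top",[T(345,440),T(388,375)],z);print(z,P[:,:2].tolist(),ang(P[:2]),ang(P[2:]),"|",Q[:,:2].tolist(),ang(Q))
# predicted pixels
O=np.array([521.5,241]);a=np.radians(2.5);R=np.array([[np.cos(a),-np.sin(a)],[np.sin(a),np.cos(a)]])
for nm,l in [("dial",(30,-80)),("sel",(-55,-135)),("fun",(0,100))]: print(nm,O+R@l)
# pointer, mark
for cam,f,pt,mk in [("scene",S,[(128,398),(52,397)],[(105,540),(118,522)]),("top",T,[(290,152),(335,112)],[(212,35),(215,58)])]:
  print(cam,"ptr",onz(cam,[f(*p) for p in pt],103)[:,:2].tolist(),"mark",onz(cam,[f(*p) for p in mk],102)[:,:2].tolist())
print("ped scene left/bottom", onz("scene",[S(32,400),S(60,500),S(60,300)],100)[:,:2])
E
```

```text
132 [[549.9886128986097, 137.60391299986247], [532.4237278242931, 174.459900544368]] 115.48160919376694 40.827552039703505 | [[555.4827175044104, 187.37309366888982], [573.69427523785, 151.95985484099162]] -62.78512329590461
138 [[553.9435072948959, 140.5148943214017], [536.5132244749725, 177.0884491035867]] 115.48160919376699 40.514684604325915 | [[553.897831854457, 186.19671477215795], [572.0346217339297, 150.92886558681147]] -62.78512329590466
144 [[557.898401691182, 143.42587564294092], [540.602721125652, 179.71699766280545]] 115.48160919376684 40.20181716894833 | [[552.3129462045035, 185.020335875426], [570.3749682300095, 149.89787633263134]] -62.78512329590466
100 [[473.7913017805736, 81.40083650972616], [447.4307304056117, 108.04768027730421], [456.29076985938593, 97.50475533622239], [443.6814535963184, 103.1124271323747]] 134.69057083086807 156.02411346176086 | [[470.824763436254, 116.59448261443774], [495.323809293473, 101.99978462751974]] -30.783320986712116
107 [[478.8786541364153, 85.1463751807799], [452.7445013585831, 111.5643414745744], [461.52843936238855, 101.11197277
[... 293 characters left out ...]
45335, 103.68855666030277], [452.84598144687504, 109.21365830728229]] 134.69057083086827 156.02411346176063 | [[468.4031453849029, 114.86085012802837], [492.7053390525566, 100.3834219430249]] -30.78332098671203
dial [554.96 162.38]
sel [472.44 103.73]
fun [517.14 340.9 ]
scene ptr [[578.601842882948, 142.72810360718876], [595.3645873327171, 126.83355164885683]] mark [[620.5701638267262, 172.7476947653331], [613.160037022222, 171.01729033785801]]
top ptr [[578.4876172648752, 141.89425281916002], [594.1200804316826, 125.96296219575225]] mark [[623.5711821334431, 173.66642107293538], [614.64041234291, 172.02600629262045]]
ped scene left/bottom [[598.94 122.05]
 [619.05 153.18]
 [564.76 101.05]]
```

The pedestal centre is at about (555,162), the pointer at about -43° and the mark at about +9°. The knob bar lies at about 115°, with its top at z≈143. I'm moving above the dial.

>>> apply_moves --deltas '[{"hand":5,"travel":[3.1,5.3,0],"spin":7.7},{"hand":5,"travel":[3.1,5.3,0],"spin":7.7},{"hand":5,"travel":[3.1,5.3,0],"spin":7.7},{"hand":5,"travel":[3.1,5.3,0],"spin":7.7},{"hand":5,"travel":[3.1,5.3,0],"spin":7.7},{"hand":5,"travel":[3.1,5.3,0],"spin":7.7},{"hand":5,"travel":[3.1,5.3,0],"spin":7.7},{"hand":5,"travel":[3.1,5.3,0],"spin":7.7},{"hand":5,"travel":[3.1,5.3,0],"spin":7.7},{"hand":5,"travel":[3.1,5.3,0],"spin":7.7},{"hand":5,"travel":[3.1,5.3,0],"spin":7.7},{"hand":5,"travel":[3.1,5.3,0],"spin":7.7}]' --squeeze 40

```text
clock: 1.6
position: [519.5, 119.0, 229.3]
tool_rot: [0.0, 0.984, 0.178, -0.0]
ft_force: [0.6, -0.6, -0.3]
gripper_width: 0.582
```

>>> apply_moves --deltas '[{"hand":4,"travel":[3.6,4.3,0],"spin":5},{"hand":4,"travel":[0,0,-6]},{"hand":4,"travel":[0,0,0]}]'

```text
invalid input at $.deltas[1]: expected keys hand, travel, spin
```

```bash
python3 - <<'E'
from h import *
o=get_obs();print(o["position"],o["tool_rot"],o["gripper_width"],o["joint_pos"])
snap("scene","pics/s1.png");crop("pics/s1.png",330,160,140,140,4.2,"pics/s1c.png")
E
```

```text
[519.52 119.02 229.35] [ 0.    0.98  0.18 -0.  ] 0.5823470271629583 [ 0.14  0.32  1.7  -0.    1.12 -0.22]
```

View pics/s1c.png

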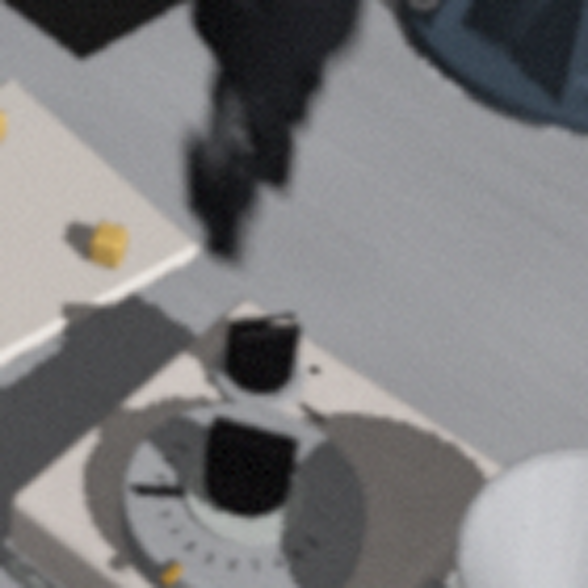

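The gripper is still short of the dial because the call was refused; the dial is unchanged. I'm repeating the call with all keys.

>>> apply_moves --deltas '[{"hand":4,"travel":[3.6,4.3,0],"spin":5},{"hand":4,"travel":[0,0,-6],"spin":0},{"hand":4,"travel":[0,0,0],"spin":0}]'

```text
clock: 2.02
position: [558.5, 169.7, 167.3]
tool_rot: [-0.001, 0.974, 0.228, 0.0]
ft_force: [-0.7, -0.3, 0.3]
gripper_width: 0.465
```

```bash
python3 - <<'E'
from h import *
o=get_obs();print(o["position"],o["tool_rot"],o["gripper_width"],o["joint_pos"])
snap("scene","pics/s2.png");crop("pics/s2.png",330,160,140,140,4.2,"pics/s2c.png")
snap("top","pics/t2.png");crop("pics/t2.png",200,150,100,100,5.5,"pics/t2c.png")
E
```

```text
[558.52 169.71 167.26] [-0.    0.97  0.23  0.  ] 0.46460449299326656 [ 0.21  0.48  1.62  0.    1.03 -0.25]
```

View pics/s2c.png

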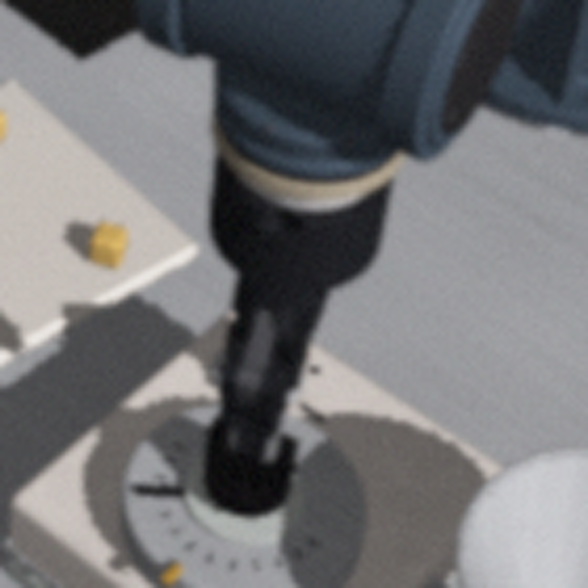

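View pics/t2c.png

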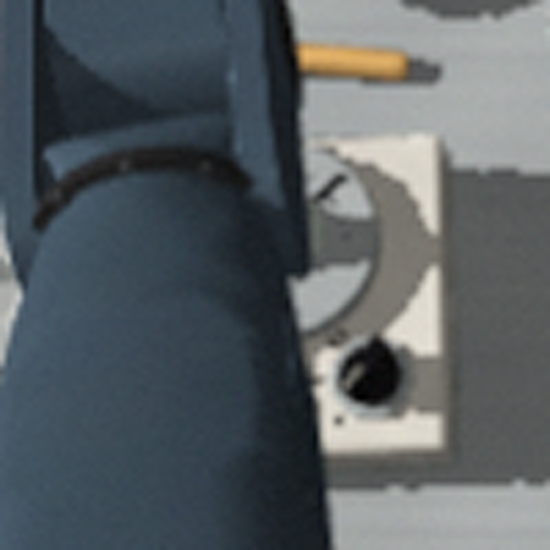

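The scene camera can still see the pointer and mark with the gripper over the knob. I'll correct by (-3,-7) mm and descend.

>>> apply_moves --deltas '[{"hand":4,"travel":[-0.3,-0.7,0],"spin":0},{"hand":4,"travel":[0,0,0],"spin":0},{"hand":4,"travel":[0,0,-2.5],"spin":0},{"hand":4,"travel":[0,0,0],"spin":0},{"hand":4,"travel":[0,0,-2.5],"spin":0},{"hand":4,"travel":[0,0,0],"spin":0}]'

```text
clock: 2.88
position: [561.8, 161.3, 131.7]
tool_rot: [-0.001, 0.974, 0.226, 0.012]
ft_force: [0.1, -0.6, -0.7]
gripper_width: 0.468
```

>>> apply_moves --deltas '[{"hand":4,"travel":[0,0,0],"spin":0}]'

```text
clock: 3.0
position: [562.7, 161.4, 133.6]
tool_rot: [-0.001, 0.974, 0.226, 0.013]
ft_force: [0.7, 0.2, -0.1]
gripper_width: 0.47
```

>>> apply_moves --deltas '[{"hand":4,"travel":[0,0,0],"spin":0},{"hand":4,"travel":[0,0,0],"spin":0}]'

```text
clock: 3.25
position: [563.5, 161.6, 135.6]
tool_rot: [-0.0, 0.974, 0.226, 0.014]
ft_force: [-0.6, -0.2, 0.3]
gripper_width: 0.464
```

```bash
python3 - <<'E'
from h import *
np.set_printoptions(precision=4,suppress=True)
o=get_obs();print(o)
E
```

```text
{'clock': 3.25, 'joint_pos': array([ 0.199 ,  0.5148,  1.661 ,  0.0022,  0.9377, -0.258 ]), 'qvel': array([ 0.001 , -0.0074, -0.0042,  0.0003,  0.0036, -0.0008]), 'effort': array([ -0.0141, -56.6417, -25.9493,   0.0043,  -0.0902,   0.    ]), 'position': array([563.4775, 161.569 , 135.5504]), 'tool_rot': array([-0.0005,  0.9741,  0.2259,  0.014 ]), 'ft_force': array([-0.641 , -0.2204,  0.264 ]), 'torque': array([ 0.0051, -0.0179, -0.016 ]), 'gripper_width': 0.46429278947033625}
```

>>> apply_moves --deltas '[{"hand":4,"travel":[-0.8,0.1,-0.6],"spin":0},{"hand":4,"travel":[0,0,-0.6],"spin":0},{"hand":4,"travel":[0,0,-0.5],"spin":0},{"hand":4,"travel":[0,0,-0.3],"spin":0}]'

```text
clock: 3.75
position: [555.2, 162.8, 115.2]
tool_rot: [-0.0, 0.974, 0.226, 0.015]
ft_force: [-7.6, -2.4, 23.3]
gripper_width: 0.467
```

>>> apply_moves --deltas '[{"hand":4,"travel":[0,0,0],"spin":0}]'

```text
clock: 3.88
position: [555.0, 162.7, 115.6]
tool_rot: [-0.0, 0.974, 0.226, 0.014]
ft_force: [-6.7, -1.4, 8.9]
gripper_width: 0.466
```

>>> apply_moves --deltas '[{"hand":4,"travel":[0,0,0.4],"spin":0}]'

```text
clock: 4.0
position: [554.9, 162.7, 119.5]
tool_rot: [-0.0, 0.974, 0.226, 0.014]
ft_force: [-0.3, -0.1, 0.1]
gripper_width: 0.47
```

```bash
python3 - <<'E'
from h import *
o=get_obs();print(o["position"],o["ft_force"])
im=snap("scene","pics/s3.png")[210:310,350:450]
im=(255*(im/255.)**.45).astype(np.uint8)
cv2.imwrite("pics/s3c.png",cv2.resize(im,None,fx=6,fy=6,interpolation=cv2.INTER_CUBIC))
E
```

```text
[554.94 162.68 119.48] [-0.34 -0.1   0.09]
```

View pics/s3c.png

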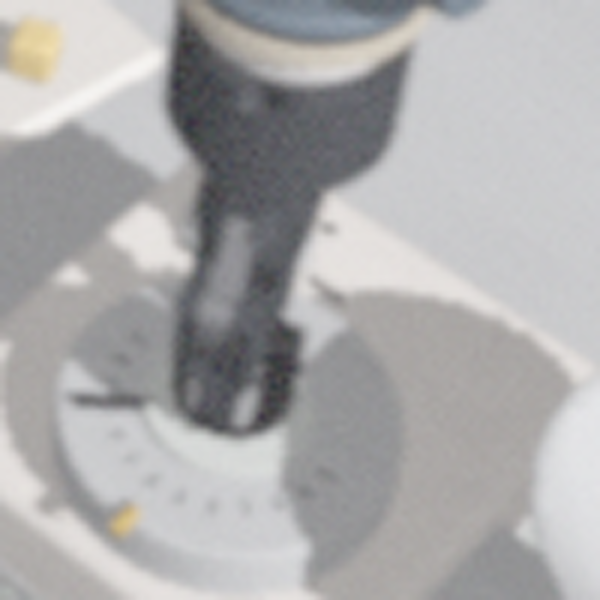

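>>> apply_moves --deltas '[{"hand":4,"travel":[0,0,0.4],"spin":0},{"hand":0.5,"travel":[0,0,0],"spin":0},{"hand":0.5,"travel":[0,0,0],"spin":0},{"hand":0.5,"travel":[0,0,0],"spin":0},{"hand":0.5,"travel":[0,0,0],"spin":0}]' --squeeze 40

```text
clock: 4.68
position: [558.6, 164.2, 125.2]
tool_rot: [-0.001, 0.974, 0.226, 0.019]
ft_force: [0.0, 0.5, 3.3]
gripper_width: 0.156
```

>>> apply_moves --deltas '[{"hand":0.5,"travel":[0,0,0],"spin":10},{"hand":0.5,"travel":[0,0,0],"spin":10},{"hand":0.5,"travel":[0,0,0],"spin":10},{"hand":0.5,"travel":[0,0,0],"spin":10}]'

```text
clock: 5.18
position: [559.1, 164.4, 125.2]
tool_rot: [-0.007, 0.832, 0.554, 0.018]
ft_force: [2.3, 3.4, 0.6]
gripper_width: 0.155
```

```bash
cat > look.py <<'E'
from h import *
import sys
n=sys.argv[1]
o=get_obs();q=o["tool_rot"];print(o["position"],o["ft_force"],o["torque"],"yaw",np.degrees(2*np.arctan2(q[2],q[1])),o["joint_pos"],o["gripper_width"])
im=snap("scene",f"pics/{n}.png")[210:310,350:450]
im=(255*(im/255.)**.45).astype(np.uint8)
cv2.imwrite(f"pics/{n}c.png",cv2.resize(im,None,fx=6,fy=6,interpolation=cv2.INTER_CUBIC))
E
python3 look.py s4
```

```text
[559.06 164.37 125.18] [2.27 3.38 0.62] [-0.3  -0.07 -0.16] yaw 67.29874640717789 [ 0.19  0.52  1.68  0.03  0.91 -1.  ] 0.15524917183249484
```

View pics/s4c.png

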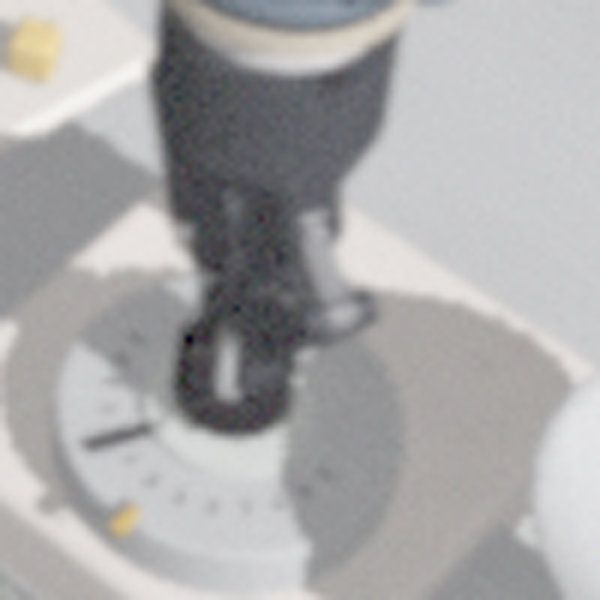

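The pointer is moving anticlockwise, with its tip at crop (85,442) and the mark at (125,520). I'll continue.

>>> apply_moves --deltas '[{"hand":0.5,"travel":[0,0,0],"spin":10},{"hand":0.5,"travel":[0,0,0],"spin":10},{"hand":0.5,"travel":[0,0,0],"spin":10},{"hand":0.5,"travel":[0,0,0],"spin":10},{"hand":0.5,"travel":[0,0,0],"spin":10},{"hand":0.5,"travel":[0,0,0],"spin":9}]'

```text
clock: 5.98
position: [559.3, 165.2, 125.2]
tool_rot: [-0.015, 0.442, 0.897, 0.013]
ft_force: [-0.5, 2.5, 1.2]
gripper_width: 0.152
```

```bash
python3 look.py s5
```

```text
[559.33 165.22 125.19] [-0.46  2.53  1.25] [-0.25 -0.39 -0.1 ] yaw 127.48973840782782 [ 0.19  0.54  1.65  0.05  0.96 -2.06] 0.15203014861317202
```

View pics/s5c.png

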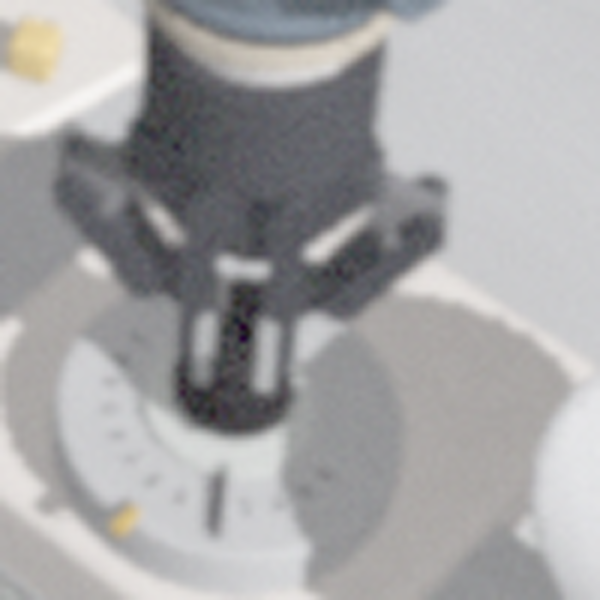

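```bash
python3 - <<'E'
from h import *
S=lambda x,y:[350+(x+.5)/6-.5,210+(y+.5)/6-.5]
A=np.array([558,164])
for nm,pts in [("p0",[(145,402),(70,401)]),("p1",[(150,430),(85,442)]),("p2",[(217,472),(214,532)]),("mark",[(122,527),(134,508)])]:
    P=onz("scene",[S(*p) for p in pts],103)[:,:2]; d=P[1]-P[0]; r=P-A
    print(nm,P.tolist(),"dir",np.degrees(np.arctan2(d[1],d[0])),"fromA",np.degrees(np.arctan2(r[:,1],r[:,0])),np.linalg.norm(r,axis=1))
# pedestal rim ellipse in gray: sanity
E
```

```text
p0 [[577.4993571457203, 144.29047449704683], [596.7891985018889, 125.99203766008281]] dir -43.48915324025675 fromA [-45.31 -44.42] [27.73 54.31]
p1 [[585.1041621449674, 153.74998264435692], [605.6543123984245, 141.84909859973567]] dir -30.075741908099573 fromA [-20.72 -24.93] [28.98 52.55]
p2 [[581.053745688042, 181.59057816182894], [600.2177978673435, 197.39116557260627]] dir 39.50527211406778 fromA [37.34 38.34] [29.   53.83]
mark [[621.8412164385927, 174.82084573953983], [613.1687318675317, 172.30293778442632]] dir -163.81024626053647 fromA [9.62 8.56] [64.75 55.79]
```

>>> apply_moves --deltas '[{"hand":0.5,"travel":[-0.1,-0.1,0],"spin":4.5},{"hand":0.5,"travel":[0,0,0],"spin":0}]'

```text
clock: 6.28
position: [559.3, 165.3, 125.2]
tool_rot: [-0.014, 0.407, 0.913, 0.013]
ft_force: [-0.6, 0.6, 0.2]
gripper_width: 0.154
```

```bash
python3 look.py s6
```

```text
[559.29 165.31 125.22] [-0.62  0.55  0.18] [-0.47 -0.4   0.02] yaw 132.01415945627954 [ 0.19  0.54  1.65  0.05  0.96 -2.14] 0.15388910296906713
```

View pics/s6c.png

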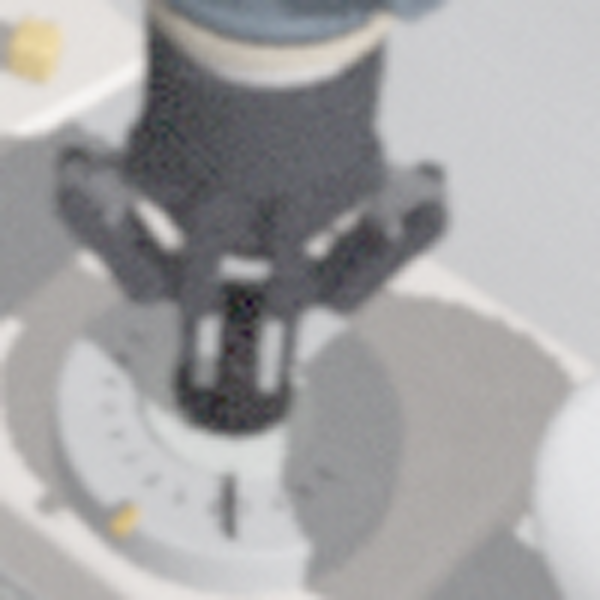

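The pointer is now about 33° short, roughly 31 mm, with its tip at (230,535) and the mark at (130,515). From here I turn clockwise only.

>>> apply_moves --deltas '[{"hand":0.5,"travel":[0,0,0],"spin":-10},{"hand":0.5,"travel":[0,0,0],"spin":-10},{"hand":0.5,"travel":[0,0,0],"spin":-10},{"hand":0.5,"travel":[0,0,0],"spin":-10},{"hand":0.5,"travel":[0,0,0],"spin":-5},{"hand":0.5,"travel":[0,0,0],"spin":0}]'

```text
clock: 7.08
position: [559.2, 164.6, 125.2]
tool_rot: [-0.007, 0.741, 0.671, 0.017]
ft_force: [2.8, 2.2, 0.8]
gripper_width: 0.149
```

```bash
python3 look.py s7
```

```text
[559.19 164.6  125.19] [2.75 2.22 0.84] [-0.28 -0.22 -0.04] yaw 84.3508195924588 [ 0.19  0.53  1.67  0.04  0.92 -1.3 ] 0.1491151028148381
```

View pics/s7c.png

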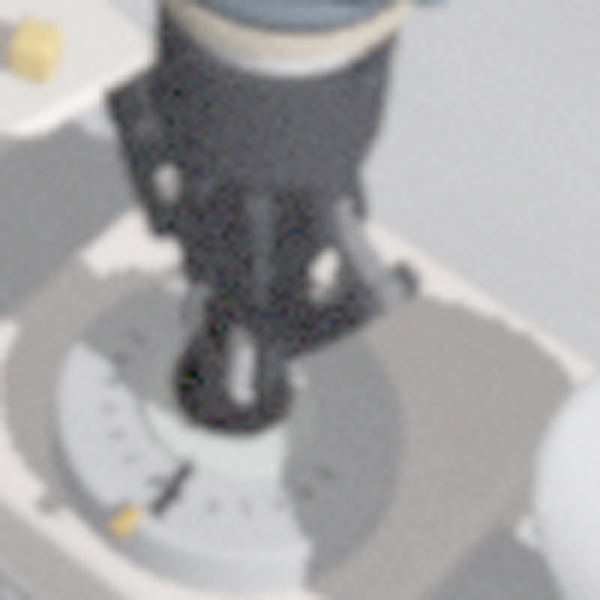

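```bash
cat > pol.py <<'E'
from h import *
import sys
A=np.array([558,164.]);
def meas(f,zp=103,zm=103,A=A):
    im=cv2.imread(f).astype(np.float32)
    th=np.radians(np.arange(-60,60,.25))
    def samp(r,z):
        P=np.stack([A[0]+r*np.cos(th),A[1]+r*np.sin(th),np.full_like(th,z)],1)
        p=proj("scene",P).astype(np.float32)
        return cv2.remap(im,p[:,0].reshape(1,-1),p[:,1].reshape(1,-1),cv2.INTER_CUBIC)[0]
    out=[]
    for r in (34,38,42,46,50):
        g=samp(r,zp).mean(1); w=np.clip(np.median(g)-35-g,0,None); i=np.argmin(g); m=np.abs(np.arange(len(g))-i)<32; w=w*m
        out.append(np.degrees((w*th).sum()/w.sum()) if w.sum()>0 else np.nan)
    mk=[]
    for r in (56,58,60,62,64):
        c=samp(r,zm); y=np.clip((c[:,2]+c[:,1])/2-c[:,0]-30,0,None); mk.append(np.degrees((y*th).sum()/y.sum()) if y.sum()>0 else np.nan)
    return np.array(out),np.array(mk)
if __name__=="__main__":
    for f in sys.argv[1:]:
        p,m=meas(f"pics/{f}.png"); print(f,"ptr",p,np.nanmean(p),"mark",m,np.nanmean(m),"diff",np.nanmean(p)-np.nanmean(m))
E
python3 pol.py scene0 s4 s5 s6 s7
```

```text
scene0 ptr [-45.36 -45.56 -44.84 -45.14 -45.2 ] -45.2190125416986 mark [8.86 9.06 9.07 9.14 9.14] 9.053896563817178 diff -54.27290910551578
s4 ptr [-22.85 -23.2  -23.36 -23.34 -23.33] -23.21473163862641 mark [8.95 9.1  9.2  9.13 9.14] 9.102813319933556 diff -32.317544958559964
s5 ptr [37.73 37.68 37.74 37.64 37.63] 37.68270056644635 mark [8.9  9.07 9.15 9.09 9.08] 9.057972631334591 diff 28.624727935111757
s6 ptr [44.48 44.12 43.35 43.01 43.41] 43.67444652156608 mark [8.87 9.04 9.1  9.1  9.11] 9.043611723027292 diff 34.63083479853879
s7 ptr [16.92 15.71 15.89 16.38 15.56] 16.091725430053764 mark [8.95 9.06 9.13 9.05 9.12] 9.061577118191527 diff 7.030148311862236
```

>>> apply_moves --deltas '[{"hand":0.5,"travel":[0,0,0],"spin":-3.5},{"hand":0.5,"travel":[0,0,0],"spin":0}]'

```text
clock: 7.38
position: [559.2, 164.6, 125.2]
tool_rot: [-0.007, 0.76, 0.649, 0.017]
ft_force: [1.2, 2.6, 0.8]
gripper_width: 0.153
```

```bash
python3 look.py s8; python3 pol.py s8
```

```text
[559.18 164.58 125.19] [1.19 2.57 0.81] [-0.29 -0.09 -0.05] yaw 80.96255382500354 [ 0.19  0.52  1.68  0.04  0.92 -1.24] 0.1534304463631465
s8 ptr [12.58 11.87 11.63 12.11 12.05] 12.047144512996057 mark [9.14 9.16 9.14 9.12 9.08] 9.130133382360071 diff 2.917011130635986
```

View pics/s8c.png

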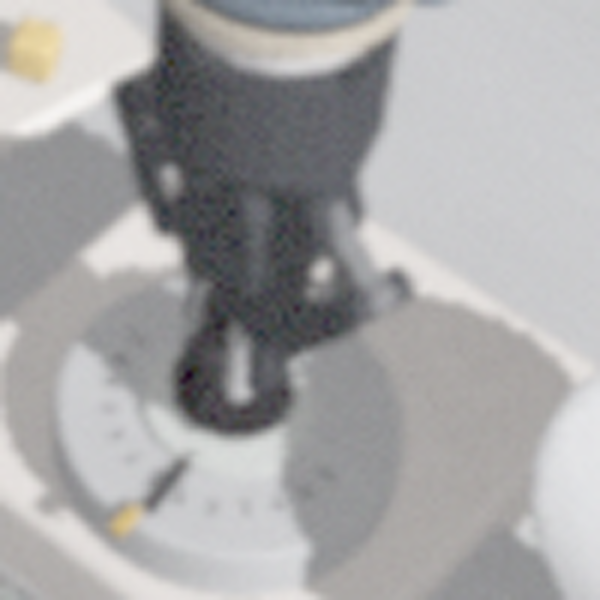

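>>> apply_moves --deltas '[{"hand":0.5,"travel":[0,0,0],"spin":-2.2},{"hand":0.5,"travel":[0,0,0],"spin":0}]'

```text
clock: 7.68
position: [559.2, 164.5, 125.2]
tool_rot: [-0.006, 0.772, 0.636, 0.017]
ft_force: [1.0, 2.2, 0.2]
gripper_width: 0.153
```

```bash
python3 look.py s9; python3 pol.py s9
```

```text
[559.2  164.54 125.22] [1.02 2.17 0.22] [-0.32 -0.09 -0.03] yaw 78.94804769424488 [ 0.19  0.52  1.68  0.03  0.92 -1.2 ] 0.15324327479226965
s9 ptr [11.32 10.51  9.73  9.62  9.95] 10.223866269506079 mark [9.07 9.15 9.13 9.1  9.1 ] 9.110656395526624 diff 1.1132098739794554
```

>>> apply_moves --deltas '[{"hand":0.5,"travel":[0,0,0],"spin":-0.8},{"hand":0.5,"travel":[0,0,0],"spin":0}]'

```text
clock: 7.98
position: [559.2, 164.5, 125.2]
tool_rot: [-0.006, 0.776, 0.631, 0.017]
ft_force: [2.3, 2.7, -0.1]
gripper_width: 0.153
```

```bash
python3 look.py s10; python3 pol.py s10; python3 - <<'E'
from h import *
im=cv2.imread("pics/s10.png")[275:312,352:402]
cv2.imwrite("pics/s10d.png",cv2.resize(im,None,fx=14,fy=14,interpolation=cv2.INTER_CUBIC))
E
```

```text
[559.16 164.55 125.17] [ 2.35  2.65 -0.05] [-0.22 -0.07  0.07] yaw 78.21442355477755 [ 0.19  0.52  1.68  0.03  0.92 -1.19] 0.15288811343165293
s10 ptr [10.17  9.96  9.45  9.46  9.33] 9.674646595763873 mark [9.19 9.11 9.09 9.1  9.07] 9.111366022076137 diff 0.5632805736877362
```

View pics/s10d.png

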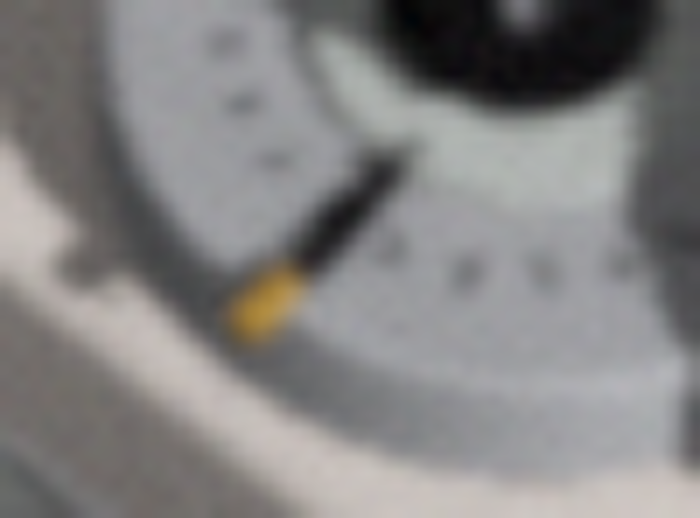

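The pointer lies on the mark to within about 0.4°. I'll release and lift straight up.

>>> apply_moves --deltas '[{"hand":2,"travel":[0,0,0],"spin":0},{"hand":3,"travel":[0,0,0],"spin":0},{"hand":3.5,"travel":[0,0,0],"spin":0},{"hand":3.5,"travel":[0,0,2],"spin":0},{"hand":3.5,"travel":[0,0,4],"spin":0},{"hand":3.5,"travel":[-2,-4,4],"spin":0},{"hand":3.5,"travel":[-2,-5,2],"spin":0},{"hand":3.5,"travel":[-2,-5,0],"spin":0},{"hand":3.5,"travel":[0,-5,0],"spin":0},{"hand":3.5,"travel":[0,-5,0],"spin":0}]'

```text
clock: 9.28
position: [495.2, -80.5, 248.6]
tool_rot: [-0.006, 0.774, 0.632, 0.016]
ft_force: [1.5, 0.9, 0.4]
gripper_width: 0.411
```

```bash
python3 look.py s11; python3 pol.py s11; python3 - <<'E'
from h import *
snap("top","pics/t11.png")
im=cv2.imread("pics/t11.png")[170:230,225:285]
im=(255*(im/255.)**.6).astype(np.uint8)
cv2.imwrite("pics/t11c.png",cv2.resize(im,None,fx=9,fy=9,interpolation=cv2.INTER_CUBIC))
E
```

```text
[495.19 -80.52 248.64] [1.51 0.88 0.37] [-0.   -0.08 -0.02] yaw 78.4744963054106 [-0.27  0.24  1.76  0.04  1.13 -1.66] 0.41124870605120184
s11 ptr [10.19 10.02  9.4   9.49  9.37] 9.69433844548773 mark [8.98 9.12 9.12 9.09 9.1 ] 9.082108655645628 diff 0.6122297898421021
```

View pics/s11c.png

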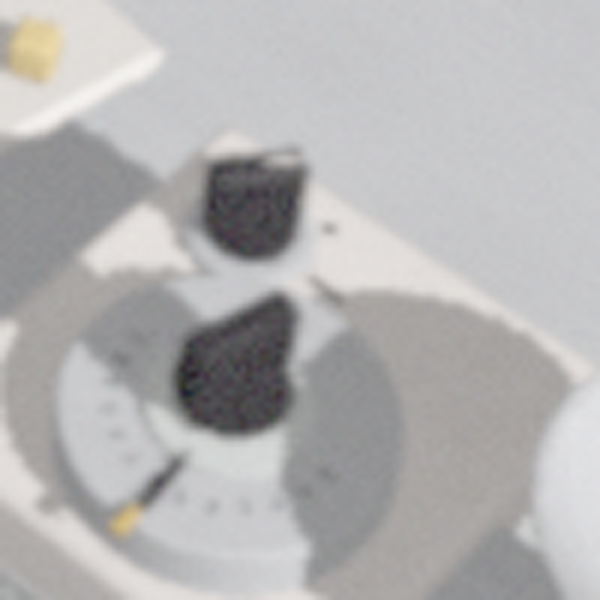

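View pics/t11c.png

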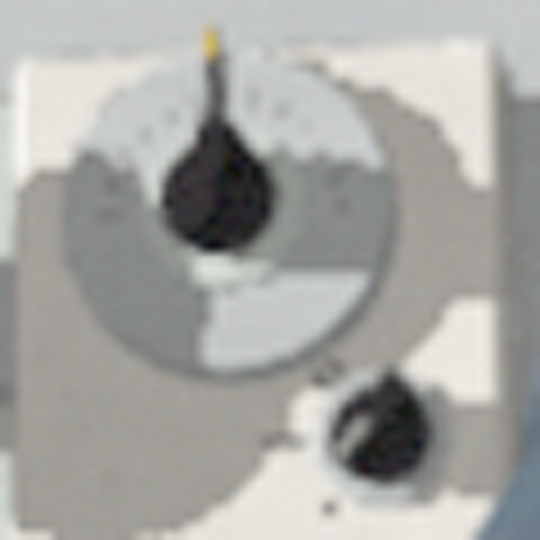

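```bash
cat > ch.py <<'E'
from h import *
def chunks(f,cam,ztop=34):
    im=cv2.imread(f).astype(np.float32); k=8
    big=cv2.resize(im,None,fx=k,fy=k,interpolation=cv2.INTER_CUBIC)
    y=(big[...,2]+big[...,1])/2-big[...,0]
    m=((y>55)&(big[...,2]>110)).astype(np.uint8)
    out=[]
    for c in cv2.findContours(m,cv2.RETR_EXTERNAL,cv2.CHAIN_APPROX_NONE)[0]:
        a=cv2.contourArea(c)/k/k
        if a<8 or a>200: continue
        (cx,cy),(w,h),_=r=cv2.minAreaRect(c)
        b=(cv2.boxPoints(r)+.5)/k-.5
        P=onz(cam,b,ztop)[:,:2]; C=P.mean(0)
        if not(300<C[0]<650 and -480<C[1]<0): continue
        e=P[1]-P[0]
        out.append((C,np.degrees(np.arctan2(e[1],e[0]))%90,np.linalg.norm(e),np.linalg.norm(P[2]-P[1]),a))
    return out
if __name__=="__main__":
    import sys
    for a in sys.argv[1:]:
        cam="top" if a[0]=="t" else "scene"
        print(a)
        for o in chunks(f"pics/{a}.png",cam,34 if cam=="top" else 28): print(*o)
E
python3 ch.py top0 scene0 s11 t11; python3 - <<'E'
from h import *
crop("pics/s11.png",200,120,190,130,4.2,"pics/s11b.png")
crop("pics/t11.png",295,170,135,95,5.9,"pics/t11b.png")
E
```

```text
top0
[ 408.85 -184.26] 15.028184478140503 20.902141868937647 20.604134208530326 33.2734375
[426.56 -53.46] 29.39670004598738 20.220309346553556 19.97184759497865 30.75
[ 475.32 -135.91] 61.42306563080645 20.93132568304134 20.113425905312816 31.8515625
[ 513.06 -194.88] 0.9117976264695216 20.62171408188785 20.194769085739008 31.0546875
[542.6 -83.4] 20.748778714505065 21.031185417250736 21.053769394204497 31.3046875
scene0
[544.06 -82.79] 31.459366863619152 30.414132026474267 23.988184311192075 66.34375
[428.19 -52.17] 33.00669615495704 32.85006601310356 21.192383808407563 60.46875
[ 477.18 -133.5 ] 56.83857972255535 19.402460515313916 35.50601379854669 58.421875
[ 513.09 -192.5 ] 81.45797841121185 21.451994792914267 35.133501546681615 56.84375
[ 408.88 -183.21] 13.345440911517585 28.96587917446652 30.089473631095974 54.03125
s11
[544.1 -82.8] 31.469629168925053 30.780472267752824 24.562864122236938 68.6640625
[428.3  -52.23] 34.731791771977555 33.6241250304904 21.013481925103374 62.4140625
[ 477.29 -133.41] 54.70567214356237 19.586228025905356 35.611023571475194 59.921875
[ 513.18 -192.56] 81.38821268229142 22.086819379205583 35.249716769218985 58.9921875
[ 409.07 -183.53] 23.1527199620256 32.01193684998411 28.157257344506416 56.15625
t11
[ 408.81 -184.33] 15.02860046634278 21.211820396090456 21.11912190721789 34.359375
[ 473.37 -139.42] 64.50139479067057 21.34064776232057 13.187909959950149 19.296875
[ 513.06 -194.88] 0.9117976264695216 20.62171408188785 20.194769085739008 31.65625
```

View pics/s11b.png

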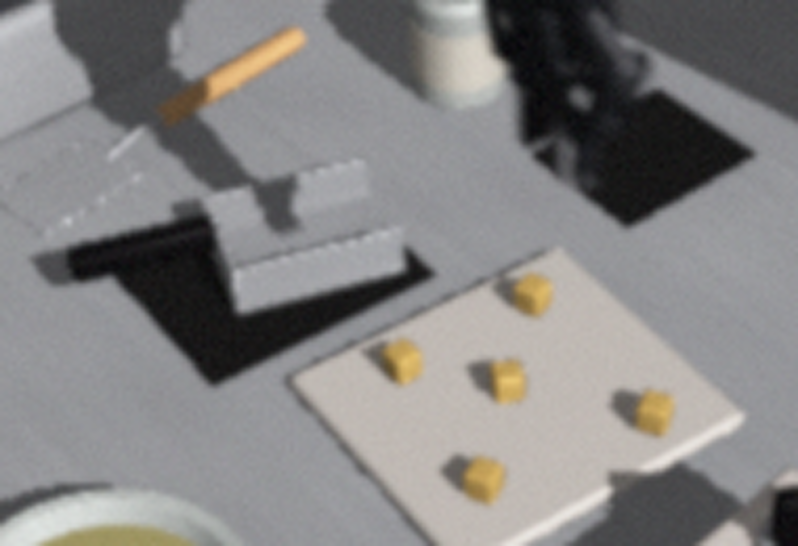

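View pics/t11b.png

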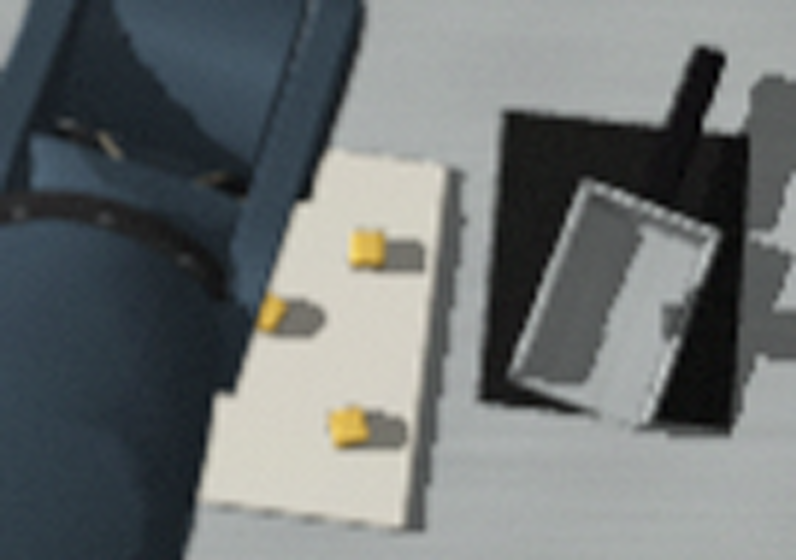

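All five chunks are still where they started, and the scoop hasn't moved. I'm starting the picks with chunk A at (543,-83).

>>> apply_moves --deltas '[{"hand":5,"travel":[0.8,-0.1,-2.5],"spin":-9.6},{"hand":5,"travel":[0.8,-0.1,-2.5],"spin":-9.6},{"hand":5,"travel":[0.8,-0.1,-2.5],"spin":-9.6},{"hand":5,"travel":[0.8,0,-3],"spin":-9.6},{"hand":5,"travel":[0.8,0,-3],"spin":-9.6},{"hand":5,"travel":[0.6,0,-3],"spin":-9.6},{"hand":5,"travel":[0,0,0],"spin":0},{"hand":5,"travel":[0,0,0],"spin":0}]'

```text
clock: 10.38
position: [542.6, -82.6, 80.1]
tool_rot: [0.004, 0.986, 0.166, 0.017]
ft_force: [-0.2, -1.0, 0.8]
gripper_width: 0.586
```

>>> apply_moves --deltas '[{"hand":5,"travel":[0,0,-3],"spin":1.5},{"hand":5,"travel":[0,0,-2.2],"spin":0},{"hand":5,"travel":[0,0,-0.8],"spin":0},{"hand":5,"travel":[0,0,0],"spin":0}]' --squeeze 25

```text
clock: 10.88
position: [545.2, -82.9, 24.5]
tool_rot: [0.005, 0.983, 0.184, 0.021]
ft_force: [0.1, -0.2, 0.1]
gripper_width: 0.588
```

>>> apply_moves --deltas '[{"hand":5,"travel":[-0.2,0,-0.6],"spin":0},{"hand":5,"travel":[0,0,0],"spin":0},{"hand":1,"travel":[0,0,0],"spin":0},{"hand":1,"travel":[0,0,0],"spin":0},{"hand":1,"travel":[0,0,0],"spin":0},{"hand":1,"travel":[0,0,0],"spin":0}]'

```text
clock: 11.62
position: [544.3, -83.1, 20.7]
tool_rot: [0.006, 0.983, 0.185, 0.022]
ft_force: [-1.1, 0.5, -0.3]
gripper_width: 0.225
```

>>> apply_moves --deltas '[{"hand":1,"travel":[0,0,4],"spin":0},{"hand":1,"travel":[0,0,3.5],"spin":0},{"hand":1,"travel":[-1.0,-5.7,0],"spin":-8.4},{"hand":1,"travel":[-1.0,-5.7,0],"spin":-8.4},{"hand":1,"travel":[-1.0,-5.7,0],"spin":-8.4},{"hand":1,"travel":[-1.0,-5.7,0],"spin":-8.4},{"hand":1,"travel":[-1.0,-5.2,0],"spin":-8.4},{"hand":1,"travel":[0,0,0],"spin":0},{"hand":1,"travel":[0,0,0],"spin":0}]'

```text
clock: 12.75
position: [491.6, -371.0, 98.0]
tool_rot: [0.014, 0.981, -0.19, 0.019]
ft_force: [0.4, 0.9, -0.1]
gripper_width: 0.226
```

>>> apply_moves --deltas '[{"hand":1,"travel":[0,0,-2.5],"spin":0},{"hand":1,"travel":[0,0,-2.5],"spin":0},{"hand":1,"travel":[0,0,0],"spin":0},{"hand":1,"travel":[0,0,0],"spin":0}]'

```text
clock: 13.25
position: [493.4, -367.2, 48.3]
tool_rot: [0.014, 0.982, -0.186, 0.019]
ft_force: [-0.4, 0.0, 1.5]
gripper_width: 0.226
```

```bash
python3 - <<'E'
from h import *
o=get_obs();print(o["position"],o["ft_force"])
snap("scene","pics/s12.png");crop("pics/s12.png",200,80,190,140,4.2,"pics/s12c.png")
E
```

```text
[ 493.41 -367.16   48.29] [-0.42  0.01  1.51]
```

View pics/s12c.png

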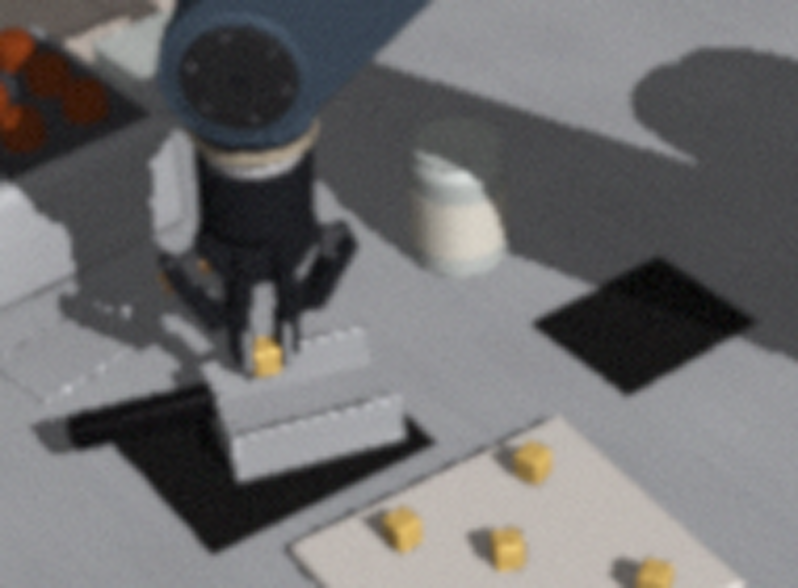

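>>> apply_moves --deltas '[{"hand":1,"travel":[0,0,-0.9],"spin":0},{"hand":1,"travel":[0,0,0],"spin":0},{"hand":2.8,"travel":[0,0,0],"spin":0},{"hand":3.2,"travel":[0,0,0],"spin":0},{"hand":3.2,"travel":[0,0,4],"spin":0},{"hand":3.5,"travel":[0,0,3],"spin":0}]'

```text
clock: 14.05
position: [492.9, -366.7, 110.0]
tool_rot: [0.013, 0.982, -0.186, 0.018]
ft_force: [-0.3, -0.3, 0.5]
gripper_width: 0.415
```

```bash
python3 - <<'E'
from h import *
o=get_obs();print(o["position"],o["ft_force"])
snap("scene","pics/s13.png");crop("pics/s13.png",200,80,190,140,4.2,"pics/s13c.png")
E
```

```text
[ 492.93 -366.68  110.  ] [-0.33 -0.31  0.5 ]
```

View pics/s13c.png

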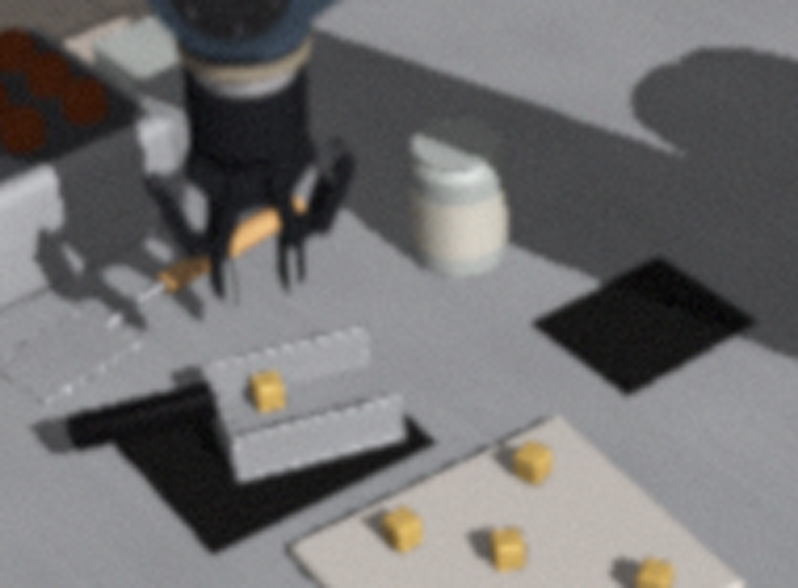

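>>> apply_moves --deltas '[{"hand":5,"travel":[0.7,5.7,-1],"spin":7.5},{"hand":5,"travel":[0.7,5.7,-2],"spin":7.5},{"hand":5,"travel":[0.6,5.5,-2],"spin":7.5},{"hand":5,"travel":[0,0,0],"spin":0},{"hand":5,"travel":[0,0,0],"spin":0}]'

```text
clock: 14.72
position: [515.3, -195.9, 64.8]
tool_rot: [0.011, 0.999, 0.014, 0.026]
ft_force: [0.3, -0.5, -1.0]
gripper_width: 0.585
```

>>> apply_moves --deltas '[{"hand":5,"travel":[-0.2,0.1,-2.2],"spin":0},{"hand":5,"travel":[-0.2,0,-1.7],"spin":0},{"hand":5,"travel":[0,0,-0.5],"spin":0},{"hand":5,"travel":[0,0,0],"spin":0}]'

```text
clock: 15.22
position: [512.2, -198.7, 20.9]
tool_rot: [0.012, 0.999, 0.011, 0.028]
ft_force: [0.1, 0.2, -0.2]
gripper_width: 0.586
```

>>> apply_moves --deltas '[{"hand":5,"travel":[0.1,0.4,0],"spin":0},{"hand":1,"travel":[0,0,0],"spin":0},{"hand":1,"travel":[0,0,0],"spin":0},{"hand":1,"travel":[0,0,0],"spin":0},{"hand":1,"travel":[0,0,4],"spin":0},{"hand":1,"travel":[0,0,3],"spin":0}]'

```text
clock: 15.98
position: [512.9, -194.3, 92.2]
tool_rot: [0.012, 1.0, 0.011, 0.027]
ft_force: [0.5, 0.1, 0.0]
gripper_width: 0.225
```

>>> apply_moves --deltas '[{"hand":1,"travel":[-0.4,-5.1,0],"spin":-7.5},{"hand":1,"travel":[-0.4,-5.1,0],"spin":-7.5},{"hand":1,"travel":[-0.4,-4.8,-1],"spin":-7},{"hand":1,"travel":[0,0,-1],"spin":0},{"hand":1,"travel":[0,0,-2],"spin":0},{"hand":1,"travel":[0,0,0],"spin":0}]'

```text
clock: 16.73
position: [501.5, -348.4, 54.3]
tool_rot: [0.018, 0.982, -0.184, 0.026]
ft_force: [-0.6, -0.5, 0.3]
gripper_width: 0.226
```

>>> apply_moves --deltas '[{"hand":1,"travel":[0,0.1,-1.4],"spin":0},{"hand":1,"travel":[0,0,0],"spin":0},{"hand":2.8,"travel":[0,0,0],"spin":0},{"hand":3.2,"travel":[0,0,0],"spin":0},{"hand":3.2,"travel":[0,0,4],"spin":0},{"hand":3.5,"travel":[0,0,3],"spin":0}]'

```text
clock: 17.48
position: [501.6, -345.7, 111.3]
tool_rot: [0.018, 0.983, -0.183, 0.026]
ft_force: [-0.2, -0.0, 0.9]
gripper_width: 0.409
```

```bash
python3 - <<'E'
from h import *
o=get_obs();print(o["position"],o["ft_force"])
snap("scene","pics/s14.png");crop("pics/s14.png",200,80,190,140,4.2,"pics/s14c.png")
E
python3 ch.py s14
```

```text
[ 501.64 -345.71  111.26] [-0.19 -0.04  0.89]
s14
[428.21 -52.19] 33.33388395677022 32.960931093949206 21.15906762868941 61.5078125
[ 477.36 -133.27] 54.09742771824432 19.49637783479549 35.6211152941928 59.59375
[ 409.26 -183.56] 25.335674259278136 32.26539450446229 27.461013418339093 56.0546875
[ 498.03 -353.38] 73.26445448858311 20.591059378145868 53.844850300113926 72.90625
```

View pics/s14c.png

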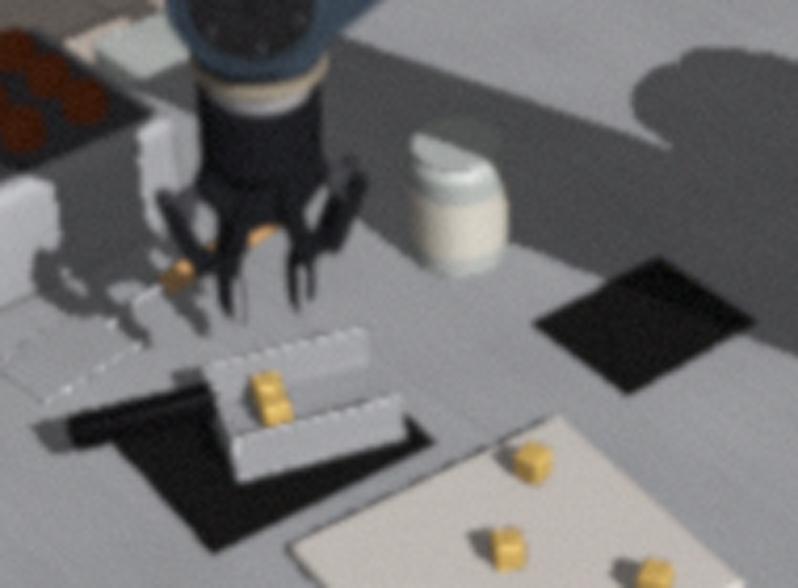

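>>> apply_moves --deltas '[{"hand":5,"travel":[-0.7,5.3,0],"spin":-2},{"hand":5,"travel":[-0.7,5.3,-1.5],"spin":-2},{"hand":5,"travel":[-0.7,5.3,-1.5],"spin":-2},{"hand":5,"travel":[-0.6,4.9,-1.5],"spin":-2},{"hand":5,"travel":[0,0,0],"spin":0},{"hand":5,"travel":[0,0,0],"spin":0}]'

```text
clock: 18.27
position: [476.3, -134.6, 72.4]
tool_rot: [0.022, 0.966, -0.254, 0.031]
ft_force: [1.0, 0.3, 1.0]
gripper_width: 0.587
```

>>> apply_moves --deltas '[{"hand":5,"travel":[0,0,-2],"spin":0},{"hand":5,"travel":[-0.1,0,-1.7],"spin":0},{"hand":5,"travel":[-0.1,0,-1.0],"spin":0},{"hand":5,"travel":[0,0,-0.3],"spin":0},{"hand":5,"travel":[0,0,0],"spin":0}]'

```text
clock: 18.9
position: [476.8, -139.1, 23.2]
tool_rot: [0.023, 0.966, -0.256, 0.034]
ft_force: [0.1, 0.4, -0.7]
gripper_width: 0.58
```

>>> apply_moves --deltas '[{"hand":5,"travel":[0,0.4,-0.2],"spin":0},{"hand":1,"travel":[0,0,0],"spin":0},{"hand":1,"travel":[0,0,0],"spin":0},{"hand":1,"travel":[0,0,0],"spin":0},{"hand":1,"travel":[0,0,4],"spin":0},{"hand":1,"travel":[0,0,3],"spin":0}]'

```text
clock: 19.65
position: [476.2, -134.6, 92.1]
tool_rot: [0.023, 0.966, -0.256, 0.032]
ft_force: [0.2, 0.3, 0.2]
gripper_width: 0.227
```

```bash
python3 - <<'E'
from h import *
from scipy.spatial.transform import Rotation as R
np.set_printoptions(precision=4,suppress=True)
o=get_obs();q=o["tool_rot"];M=R.from_quat([q[1],q[2],q[3],q[0]]).as_matrix();print(o["position"],o["joint_pos"],M[:,2],o["gripper_width"])
E
```

```text
[ 476.2116 -134.5557   92.1338] [-0.3483  0.4303  1.9513 -0.0618  0.6924  0.2151] [ 0.0509 -0.0604 -0.9969] 0.22671230632989786
```

>>> apply_moves --deltas '[{"hand":1,"travel":[0.8,-4.8,0],"spin":2.3},{"hand":1,"travel":[0.8,-4.8,0],"spin":2.3},{"hand":1,"travel":[0.8,-4.8,0],"spin":2.3},{"hand":1,"travel":[0.8,-4.6,-1],"spin":2.3},{"hand":1,"travel":[0,0,-1.5],"spin":0},{"hand":1,"travel":[0,0,-1],"spin":0},{"hand":1,"travel":[0,0,0],"spin":0}]'

```text
clock: 20.52
position: [509.6, -329.6, 58.6]
tool_rot: [0.02, 0.984, -0.174, 0.037]
ft_force: [0.3, -0.1, -0.1]
gripper_width: 0.226
```

>>> apply_moves --deltas '[{"hand":1,"travel":[0,0.5,-1.0],"spin":0},{"hand":1,"travel":[0,0,-0.7],"spin":0},{"hand":1,"travel":[0,0,0],"spin":0},{"hand":2.8,"travel":[0,0,0],"spin":0},{"hand":3.2,"travel":[0,0,0],"spin":0},{"hand":3.2,"travel":[0,0,4],"spin":0},{"hand":3.5,"travel":[0,0,3],"spin":0}]'

```text
clock: 21.4
position: [509.3, -322.1, 111.5]
tool_rot: [0.02, 0.984, -0.173, 0.035]
ft_force: [-0.3, 0.4, 0.5]
gripper_width: 0.41
```

```bash
python3 - <<'E'
from h import *
o=get_obs();print(o["position"],o["ft_force"])
snap("scene","pics/s15.png");crop("pics/s15.png",200,80,190,140,4.2,"pics/s15c.png")
E
python3 ch.py s15
```

```text
[ 509.33 -322.06  111.47] [-0.29  0.35  0.49]
s15
[428.29 -52.26] 34.305497126352805 33.2743849796218 21.029680060209 61.7890625
[ 409.2  -183.59] 23.15579494669936 31.74636730969082 28.155039059748383 56.265625
[ 497.56 -353.38] 74.09522245057121 21.29531154823032 53.97592803430832 72.046875
```

View pics/s15c.png

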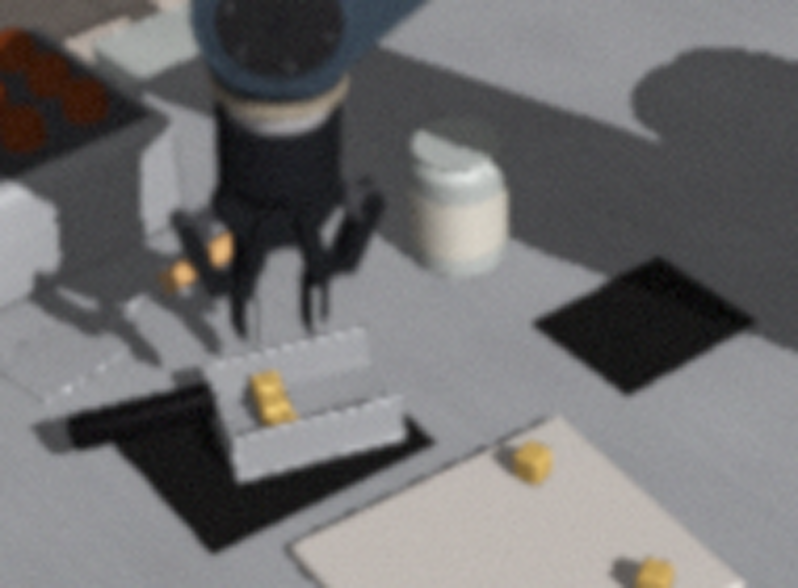

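>>> apply_moves --deltas '[{"hand":5,"travel":[-2.5,3.4,0],"spin":9},{"hand":5,"travel":[-2.5,3.4,-1.5],"spin":9},{"hand":5,"travel":[-2.5,3.4,-1.5],"spin":9},{"hand":5,"travel":[-2.5,3.4,-1],"spin":9},{"hand":5,"travel":[0,0,-0.5],"spin":0},{"hand":5,"travel":[0,0,0],"spin":0}]'

```text
clock: 22.2
position: [409.2, -185.1, 71.8]
tool_rot: [0.009, 0.988, 0.149, 0.046]
ft_force: [1.2, -0.4, 0.9]
gripper_width: 0.591
```

>>> apply_moves --deltas '[{"hand":5,"travel":[0,0,-2],"spin":0},{"hand":5,"travel":[-0.1,0,-1.7],"spin":0},{"hand":5,"travel":[-0.1,0.2,-1.0],"spin":0},{"hand":5,"travel":[0,0,-0.4],"spin":0},{"hand":5,"travel":[0,0,0],"spin":0}]'

```text
clock: 22.82
position: [411.3, -187.0, 21.1]
tool_rot: [0.012, 0.988, 0.145, 0.048]
ft_force: [-0.3, 0.3, 0.5]
gripper_width: 0.582
```

>>> apply_moves --deltas '[{"hand":5,"travel":[-0.1,0.2,0],"spin":0},{"hand":1,"travel":[0,0,0],"spin":0},{"hand":1,"travel":[0,0,0],"spin":0},{"hand":1,"travel":[0,0,0],"spin":0},{"hand":1,"travel":[0,0,3],"spin":0},{"hand":1,"travel":[0,0,5],"spin":0},{"hand":1,"travel":[0,0,0],"spin":0}]'

```text
clock: 23.7
position: [410.7, -185.1, 104.3]
tool_rot: [0.012, 0.988, 0.145, 0.049]
ft_force: [0.7, -0.4, -1.6]
gripper_width: 0.23
```

>>> apply_moves --deltas '[{"hand":1,"travel":[1.5,-4.1,-1],"spin":-9.2},{"hand":1,"travel":[1.5,-4.1,-1],"spin":-9.2},{"hand":1,"travel":[1.5,-4.1,-1],"spin":-9.2},{"hand":1,"travel":[1.4,-4.1,-1],"spin":-9.2},{"hand":1,"travel":[0,0,-0.5],"spin":0},{"hand":1,"travel":[0,0,0],"spin":0}]'

```text
clock: 24.45
position: [469.1, -352.0, 53.3]
tool_rot: [0.026, 0.982, -0.183, 0.04]
ft_force: [-0.7, 0.2, 0.6]
gripper_width: 0.229
```

>>> apply_moves --deltas '[{"hand":1,"travel":[0,0.3,-0.8],"spin":0},{"hand":1,"travel":[0,0,-0.3],"spin":0},{"hand":1,"travel":[0,0,0],"spin":0},{"hand":2.8,"travel":[0,0,0],"spin":0},{"hand":3.2,"travel":[0,0,0],"spin":0},{"hand":3.2,"travel":[0,0,4],"spin":0},{"hand":3.5,"travel":[0,0,3],"spin":0}]'

```text
clock: 25.32
position: [467.8, -345.9, 112.0]
tool_rot: [0.024, 0.982, -0.181, 0.038]
ft_force: [-0.8, -0.1, 0.0]
gripper_width: 0.41
```

```bash
python3 - <<'E'
from h import *
o=get_obs();print(o["position"],o["ft_force"])
snap("scene","pics/s16.png");crop("pics/s16.png",200,80,190,140,4.2,"pics/s16c.png")
E
python3 ch.py s16
```

```text
[ 467.79 -345.92  111.98] [-0.82 -0.08  0.01]
s16
[428.26 -52.3 ] 33.975891438983666 33.1047855183582 20.868421683989745 61.0078125
[ 497.48 -353.56] 72.95279748369276 21.413015821784786 53.80572465893432 73.2421875
[ 470.63 -338.89] 64.82593480558651 19.37389635046452 39.25651894014756 49.125
```

View pics/s16c.png

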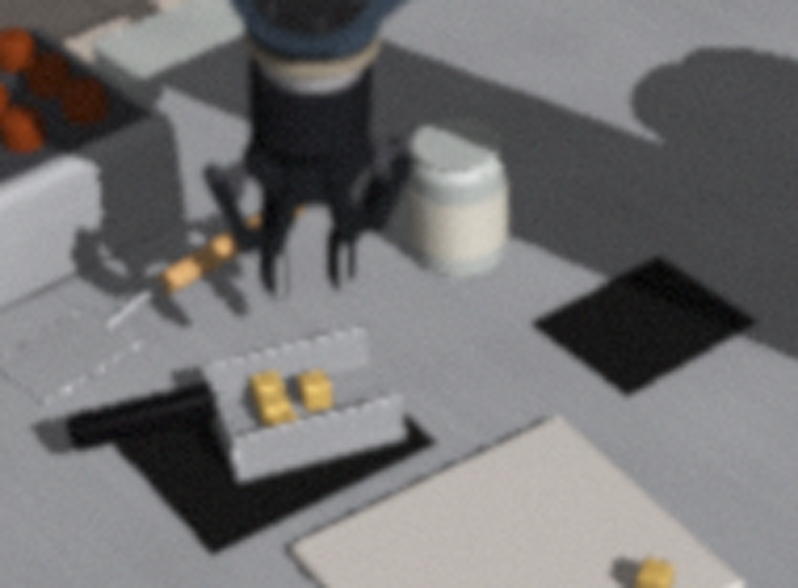

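>>> apply_moves --deltas '[{"hand":5,"travel":[-0.8,5.8,0],"spin":10.2},{"hand":5,"travel":[-0.8,5.8,0],"spin":10.2},{"hand":5,"travel":[-0.8,5.8,-1],"spin":10.2},{"hand":5,"travel":[-0.8,5.8,-1],"spin":10.2},{"hand":5,"travel":[-0.8,5.6,-1],"spin":10.2},{"hand":5,"travel":[0,0,-0.5],"spin":0},{"hand":5,"travel":[0,0,0],"spin":0}]'

```text
clock: 26.25
position: [428.3, -52.7, 82.4]
tool_rot: [0.006, 0.961, 0.272, 0.052]
ft_force: [-0.2, -0.4, -1.0]
gripper_width: 0.586
```

>>> apply_moves --deltas '[{"hand":5,"travel":[0,0,-2.5],"spin":0},{"hand":5,"travel":[-0.1,0,-2.0],"spin":0},{"hand":5,"travel":[-0.1,0,-1.2],"spin":0},{"hand":5,"travel":[0,0,-0.5],"spin":0},{"hand":5,"travel":[0,0,0],"spin":0}]'

```text
clock: 26.88
position: [429.2, -57.1, 20.3]
tool_rot: [0.008, 0.962, 0.268, 0.054]
ft_force: [-0.5, -0.3, 0.2]
gripper_width: 0.582
```

>>> apply_moves --deltas '[{"hand":5,"travel":[0,0.4,0],"spin":0},{"hand":1,"travel":[0,0,0],"spin":0},{"hand":1,"travel":[0,0,0],"spin":0},{"hand":1,"travel":[0,0,0],"spin":0},{"hand":1,"travel":[0,0,3],"spin":0},{"hand":1,"travel":[0,0,5],"spin":0}]'

```text
clock: 27.62
position: [428.2, -52.5, 101.0]
tool_rot: [0.007, 0.962, 0.268, 0.052]
ft_force: [0.1, -0.6, 1.0]
gripper_width: 0.228
```

>>> apply_moves --deltas '[{"hand":1,"travel":[1.0,-5.4,0],"spin":-10.2},{"hand":1,"travel":[1.0,-5.4,0],"spin":-10.2},{"hand":1,"travel":[1.0,-5.4,-1],"spin":-10.2},{"hand":1,"travel":[1.0,-5.4,-1],"spin":-10.2},{"hand":1,"travel":[1.0,-5.2,-1],"spin":-10.2},{"hand":1,"travel":[0,0,-0.7],"spin":0},{"hand":1,"travel":[0,0,0],"spin":0}]'

```text
clock: 28.5
position: [480.5, -329.4, 67.1]
tool_rot: [0.033, 0.981, -0.185, 0.047]
ft_force: [0.0, -0.1, 0.1]
gripper_width: 0.232
```

>>> apply_moves --deltas '[{"hand":1,"travel":[-0.2,0.7,-1.0],"spin":0},{"hand":1,"travel":[0,0.1,-1.0],"spin":0},{"hand":1,"travel":[0,0,-0.4],"spin":0},{"hand":1,"travel":[0,0,0],"spin":0}]'

```text
clock: 29.0
position: [478.3, -318.1, 41.9]
tool_rot: [0.033, 0.981, -0.183, 0.047]
ft_force: [0.0, -0.2, -0.8]
gripper_width: 0.226
```

>>> apply_moves --deltas '[{"hand":2.8,"travel":[0,0,0],"spin":0},{"hand":3.2,"travel":[0,0,0],"spin":0},{"hand":3.2,"travel":[0,0,4],"spin":0},{"hand":3.5,"travel":[0,0,5],"spin":0},{"hand":3.5,"travel":[0,5,5],"spin":0},{"hand":3.5,"travel":[-3,5,2],"spin":0},{"hand":3.5,"travel":[-3,5,0],"spin":0},{"hand":3.5,"travel":[-3,5,0],"spin":0},{"hand":3.5,"travel":[0,0,0],"spin":0}]'

```text
clock: 30.12
position: [385.6, -120.1, 202.3]
tool_rot: [0.033, 0.981, -0.184, 0.05]
ft_force: [0.7, -0.9, 1.1]
gripper_width: 0.412
```

```bash
python3 - <<'E'
from h import *
o=get_obs();print(o["position"],o["ft_force"],o["tool_rot"])
snap("scene","pics/s17.png");snap("top","pics/t17.png");crop("pics/s17.png",200,120,190,110,4.2,"pics/s17c.png")
crop("pics/t17.png",345,170,95,85,8,"pics/t17c.png")
E
python3 ch.py s17
```

```text
[ 385.57 -120.07  202.27] [ 0.71 -0.94  1.07] [ 0.03  0.98 -0.18  0.05]
s17
[ 498.54 -353.53] 80.0625863720687 21.514078292287955 54.762876125182956 74.0234375
[ 471.59 -335.91] 3.3445657727907587 23.17796933448417 45.30400255934323 54.6796875
```

View pics/s17c.png

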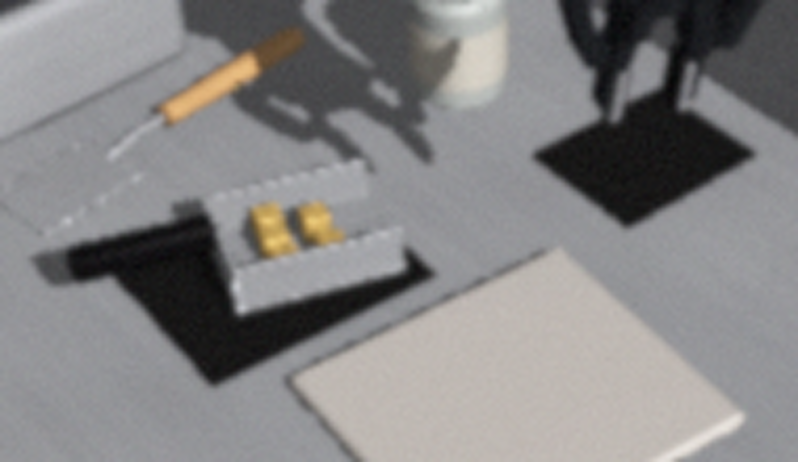

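View pics/t17c.png

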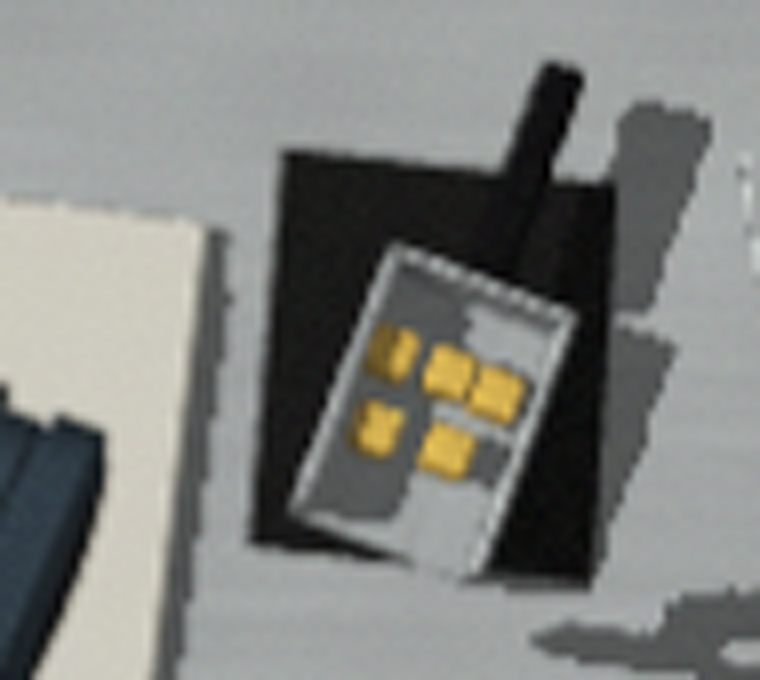

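All five chunks are in the pan: rear row at crop (392,355), (450,370), (497,393) and front row at (380,430), (447,452). The tool has picked up about 7° of lean, so I'll test whether an abrupt rise unwinds it.

>>> apply_moves --deltas '[{"hand":3.5,"travel":[0,0,6],"spin":0},{"hand":3.5,"travel":[0,0,6],"spin":0},{"hand":3.5,"travel":[0,0,0],"spin":0}]'

```text
clock: 30.6
position: [389.3, -125.1, 326.8]
tool_rot: [0.034, 0.981, -0.186, 0.051]
ft_force: [0.1, 0.8, -0.5]
gripper_width: 0.408
```

```bash
cat > st.py <<'E'
from h import *
from scipy.spatial.transform import Rotation as R
np.set_printoptions(precision=4,suppress=True)
o=get_obs();q=o["tool_rot"];M=R.from_quat([q[1],q[2],q[3],q[0]]).as_matrix()
print("pos",o["position"],"lean",M[:,2],"deg",np.degrees(np.arccos(-M[2,2])),"dir",np.degrees(np.arctan2(M[1,2],M[0,2])),"yaw",np.degrees(np.arctan2(M[1,0],M[0,0])))
print("j",o["joint_pos"],"v",o["qvel"],"F",o["ft_force"],"T",o["torque"],"w",o["gripper_width"]*85.4)
E
python3 st.py
```

```text
pos [ 389.2816 -125.0812  326.7644] lean [ 0.0874 -0.085  -0.9925] deg 7.004726941967088 dir -44.19762188481751 yaw -21.311143144277608
j [-0.3957 -0.0699  1.9086 -0.0482  1.1895 -0.0057] v [-0.0125  0.0489  0.0639  0.0014 -0.0246 -0.0029] F [ 0.1184  0.7531 -0.4612] T [-0.0051  0.0613 -0.0448] w 34.859179025114685
```

>>> apply_moves --deltas '[{"hand":3.5,"travel":[0,0,0],"spin":0},{"hand":3.5,"travel":[0,0,0],"spin":0}]'

```text
clock: 30.85
position: [389.5, -126.1, 325.4]
tool_rot: [0.034, 0.981, -0.187, 0.05]
ft_force: [0.3, -0.3, 0.3]
gripper_width: 0.408
```

```bash
python3 st.py
```

```text
pos [ 389.4996 -126.1295  325.3636] lean [ 0.0854 -0.0844 -0.9928] deg 6.896269177538021 dir -44.66559281065474 yaw -21.399676607378648
j [-0.3979 -0.0666  1.9088 -0.0482  1.188  -0.0063] v [-0.0072  0.0101  0.007  -0.001  -0.0052 -0.0007] F [ 0.2517 -0.2638  0.3291] T [ 0.0517  0.0407 -0.0309] w 34.875500082323136
```

```bash
python3 - <<'E'
from h import *
im=cv2.imread("pics/t17.png")
def c(x,y,k=8,x0=345,y0=170): return [x0+(x+.5)/k-.5,y0+(y+.5)/k-.5]
P=onz("top",[c(563,66),c(521,265),c(540,175)],56)[:,:2]; print("handle",P)
Q=onz("top",[c(392,248),c(574,314)],42)[:,:2]; print("rear corners",Q,Q.mean(0))
F=onz("top",[c(292,512)],42)[:,:2];print("front left top",F)
d=P[0]-P[1];print(np.degrees(np.arctan2(d[1],d[0])),np.linalg.norm(d)); d=P[0]-Q.mean(0);print(np.degrees(np.arctan2(d[1],d[0])),np.linalg.norm(d))
d=Q[0]-F[0];print(np.degrees(np.arctan2(d[1],d[0])),np.linalg.norm(d)); d=Q[1]-Q[0];print(np.degrees(np.arctan2(d[1],d[0]))+90)
# scene handle: crop s17c 4.2, (200,120)
D=lambda x,y:[200+(x+.5)/4.2-.5,120+(y+.5)/4.2-.5]
print("scene handle top edge mid", onz("scene",[D(72,250),D(205,222),D(85,272)],56)[:,:2])
E
```

```text
handle [[ 630.95 -394.52]
 [ 542.38 -373.98]
 [ 582.14 -383.19]]
rear corners [[ 552.4  -321.11]
 [ 524.56 -398.68]] [ 538.48 -359.89]
front left top [[ 436.97 -276.83]]
-13.060235585006373 90.92351122951811
-20.529712290994162 98.73997716572012
-20.98563179014847 123.64038272452494
-19.745517269579793
scene handle top edge mid [[ 626.13 -399.7 ]
 [ 544.34 -362.85]
 [ 631.91 -375.43]]
```

>>> apply_moves --deltas '[{"hand":4.5,"travel":[2.2,-2.8,-1.5],"spin":10.1},{"hand":4.5,"travel":[2.2,-2.8,-2.5],"spin":10.1},{"hand":4.5,"travel":[2.2,-2.8,-2.5],"spin":10.1},{"hand":4.5,"travel":[2.2,-2.8,-2.5],"spin":10.1},{"hand":4.5,"travel":[2.2,-2.8,-2.5],"spin":10.1},{"hand":4.5,"travel":[2.2,-2.8,-2.5],"spin":10.1},{"hand":4.5,"travel":[2.2,-2.8,-2.5],"spin":10.1},{"hand":4.5,"travel":[2.2,-2.8,-2.5],"spin":10.1},{"hand":4.5,"travel":[2.1,-2.6,-2],"spin":10},{"hand":4.5,"travel":[0,0,0],"spin":0},{"hand":4.5,"travel":[0,0,0],"spin":0}]' --squeeze 100

```text
clock: 32.22
position: [586.8, -383.1, 91.9]
tool_rot: [-0.022, 0.808, 0.586, 0.054]
ft_force: [1.1, 0.3, -0.3]
gripper_width: 0.527
```

```bash
python3 st.py
```

```text
pos [ 586.8374 -383.095    91.9432] lean [ 0.0617  0.0984 -0.9932] deg 6.66993400406937 dir 57.92216467816092 yaw 71.99764651495717
j [-0.6885  0.7734  1.3159  0.1316  1.0709 -2.0077] v [-0.0041  0.0274 -0.0061 -0.0022 -0.0029 -0.0135] F [ 1.0799  0.336  -0.3123] T [-0.0307  0.0389  0.0183] w 45.042218150327834
```

>>> apply_moves --deltas '[{"hand":4.5,"travel":[0.1,0.7,0],"spin":-2.5},{"hand":4.5,"travel":[0,0,0],"spin":0},{"hand":4.5,"travel":[0,0,-1.5],"spin":0},{"hand":4.5,"travel":[0,0,-0.5],"spin":0},{"hand":4.5,"travel":[0,0,0],"spin":0}]'

```text
clock: 32.85
position: [586.7, -374.7, 72.0]
tool_rot: [-0.02, 0.822, 0.567, 0.054]
ft_force: [1.0, 0.5, -0.5]
gripper_width: 0.525
```

```bash
python3 st.py; python3 - <<'E'
from h import *
snap("scene","pics/s18.png");crop("pics/s18.png",190,80,160,130,5,"pics/s18c.png")
E
```

```text
pos [ 586.6937 -374.6537   71.9731] lean [ 0.0663  0.0952 -0.9933] deg 6.659429352146215 dir 55.13802356879963 yaw 69.32834128517769
j [-0.6794  0.787   1.3454  0.136   1.0215 -1.9596] v [-0.0007  0.0027  0.0033  0.0003  0.0007 -0.0018] F [ 0.9737  0.4568 -0.5042] T [-0.0247 -0.0017 -0.0582] w 44.85635362146424
```

View pics/s18c.png

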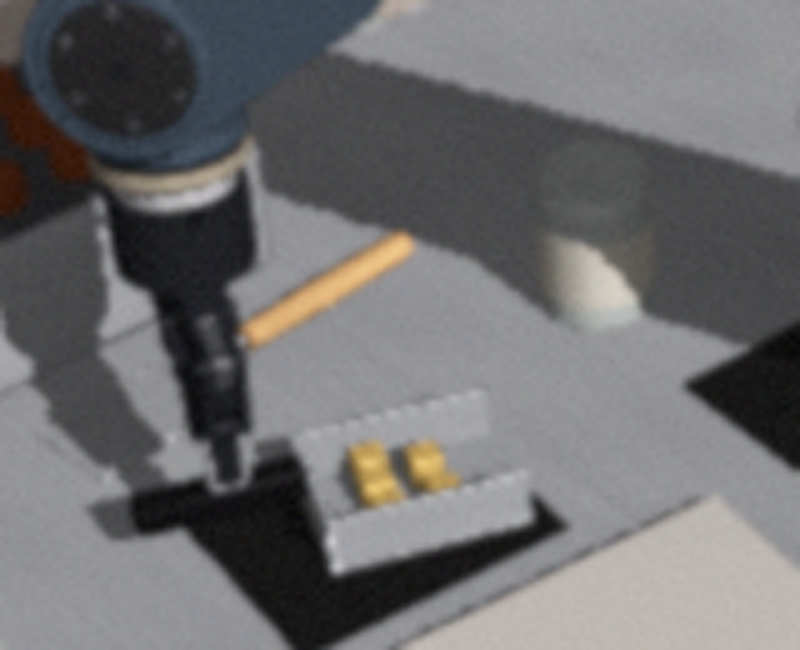

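>>> apply_moves --deltas '[{"hand":4.5,"travel":[0,-0.1,-1.8],"spin":0},{"hand":4.5,"travel":[0,0,-1.5],"spin":0},{"hand":4.5,"travel":[0,0,-0.7],"spin":0},{"hand":4.5,"travel":[0,0,0],"spin":0}]'

```text
clock: 33.4
position: [586.3, -375.6, 28.5]
tool_rot: [-0.021, 0.822, 0.567, 0.054]
ft_force: [0.3, -0.9, -0.5]
gripper_width: 0.527
```

```bash
python3 st.py
```

```text
pos [ 586.3054 -375.6294   28.4521] lean [ 0.0655  0.0958 -0.9932] deg 6.662633281709481 dir 55.63671919818385 yaw 69.31148353837325
j [-0.6808  0.8451  1.3549  0.1421  0.9558 -1.9718] v [-0.0011  0.0005 -0.0059  0.0024 -0.0011 -0.0009] F [ 0.3272 -0.8666 -0.4861] T [0.0074 0.0155 0.0474] w 44.99480094807523
```

>>> apply_moves --deltas '[{"hand":0.5,"travel":[0,0,0],"spin":0},{"hand":0.5,"travel":[0,0,0],"spin":0},{"hand":0.5,"travel":[0,0,0],"spin":0},{"hand":0.5,"travel":[0,0,0],"spin":0}]'

```text
clock: 33.9
position: [586.6, -376.6, 30.4]
tool_rot: [-0.02, 0.822, 0.567, 0.054]
ft_force: [-1.5, -0.6, 0.9]
gripper_width: 0.216
```

>>> apply_moves --deltas '[{"hand":0.5,"travel":[0,0,0.5],"spin":0},{"hand":0.5,"travel":[0,0,1],"spin":0},{"hand":0.5,"travel":[0,0,1],"spin":0}]'

```text
clock: 34.28
position: [586.4, -375.9, 55.7]
tool_rot: [-0.02, 0.822, 0.567, 0.054]
ft_force: [0.9, -0.9, -3.5]
gripper_width: 0.216
```

```bash
python3 st.py; python3 - <<'E'
from h import *
snap("scene","pics/s19.png");crop("pics/s19.png",190,80,160,130,5,"pics/s19c.png")
E
```

```text
pos [ 586.4402 -375.9226   55.6591] lean [ 0.0659  0.0951 -0.9933] deg 6.64597616691547 dir 55.28173378860486 yaw 69.32226711271285
j [-0.6809  0.8089  1.3487  0.1378  0.9971 -1.9649] v [ 0.0003 -0.1086 -0.0214 -0.0113  0.1284  0.0225] F [ 0.8791 -0.9053 -3.4552] T [-0.1395 -0.1716  0.0349] w 18.448779503952128
```

View pics/s19c.png

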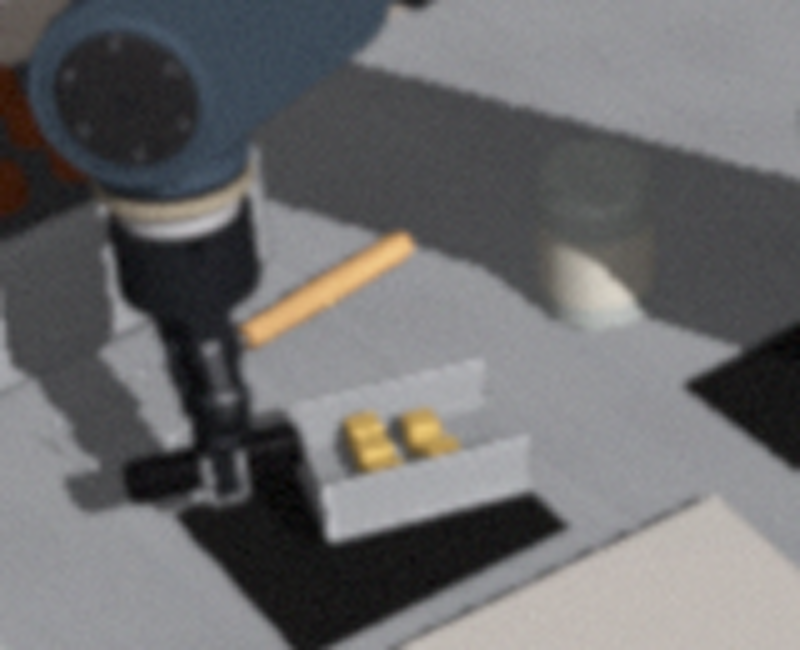

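>>> apply_moves --deltas '[{"hand":0.5,"travel":[0,0,2],"spin":0},{"hand":0.5,"travel":[0,0,3],"spin":0},{"hand":0.5,"travel":[0,0,4],"spin":0},{"hand":0.5,"travel":[0,0,4],"spin":0},{"hand":0.5,"travel":[0,0,4],"spin":0},{"hand":0.5,"travel":[-0.2,0.5,4],"spin":-1},{"hand":0.5,"travel":[-0.3,1.2,3],"spin":-2},{"hand":0.5,"travel":[-0.3,2,2],"spin":-3},{"hand":0.5,"travel":[-0.4,2.6,1],"spin":-3},{"hand":0.5,"travel":[-0.4,3,0],"spin":-4},{"hand":0.5,"travel":[-0.4,3.3,0],"spin":-4},{"hand":0.5,"travel":[-0.4,3.5,0],"spin":-4}]'

```text
clock: 35.83
position: [559.7, -211.1, 352.7]
tool_rot: [-0.003, 0.914, 0.402, 0.059]
ft_force: [0.3, 0.5, -2.0]
gripper_width: 0.218
```

```bash
python3 st.py
```

```text
pos [ 559.7111 -211.138   352.7222] lean [ 0.1066  0.0526 -0.9929] deg 6.825566258483249 dir 26.259494267323376 yaw 47.575528833942634
j [-0.4812  0.3103  1.4135  0.0985  1.3483 -1.3276] v [ 0.4215 -0.3473  0.4481 -0.0607 -0.2132  0.9855] F [ 0.3402  0.5371 -2.0252] T [-0.0975 -0.0657 -0.0265] w 18.575169139559776
```

>>> apply_moves --deltas '[{"hand":0.5,"travel":[-0.4,3.8,0],"spin":-4},{"hand":0.5,"travel":[-0.4,3.8,0],"spin":-4},{"hand":0.5,"travel":[-0.4,3.8,0],"spin":-4},{"hand":0.5,"travel":[-0.4,3.8,0],"spin":-4},{"hand":0.5,"travel":[-0.4,3.8,0],"spin":-4},{"hand":0.5,"travel":[-0.4,3.6,-0.5],"spin":-4},{"hand":0.5,"travel":[-0.4,3.4,-0.5],"spin":-4},{"hand":0.5,"travel":[-0.3,3,-0.5],"spin":-4},{"hand":0.5,"travel":[-0.3,2.5,-0.5],"spin":-4},{"hand":0.5,"travel":[-0.3,2,0],"spin":-3},{"hand":0.5,"travel":[-0.3,1.5,0],"spin":-3},{"hand":0.5,"travel":[0,1,0],"spin":-2},{"hand":0.5,"travel":[0,0.7,0],"spin":-1}]'

```text
clock: 37.45
position: [511.4, 169.4, 349.5]
tool_rot: [0.025, 0.998, 0.008, 0.062]
ft_force: [0.1, -0.0, -2.2]
gripper_width: 0.218
```

```bash
python3 st.py; python3 - <<'E'
from h import *
snap("scene","pics/s20.png");crop("pics/s20.png",300,60,250,220,3,"pics/s20c.png")
snap("top","pics/t20.png");crop("pics/t20.png",120,90,200,170,4,"pics/t20c.png")
E
```

```text
pos [511.4157 169.3984 349.5434] lean [ 0.124  -0.0487 -0.9911] deg 7.654384052882771 dir -21.46685996931563 yaw 1.0707993378886844
j [ 0.273   0.183   1.5852 -0.0843  1.2676  0.2784] v [ 0.1191  0.0336 -0.0555 -0.0323  0.0408  0.2656] F [ 0.1343 -0.023  -2.2187] T [-0.1725  0.1215  0.0341] w 18.60173159710971
```

View pics/s20c.png

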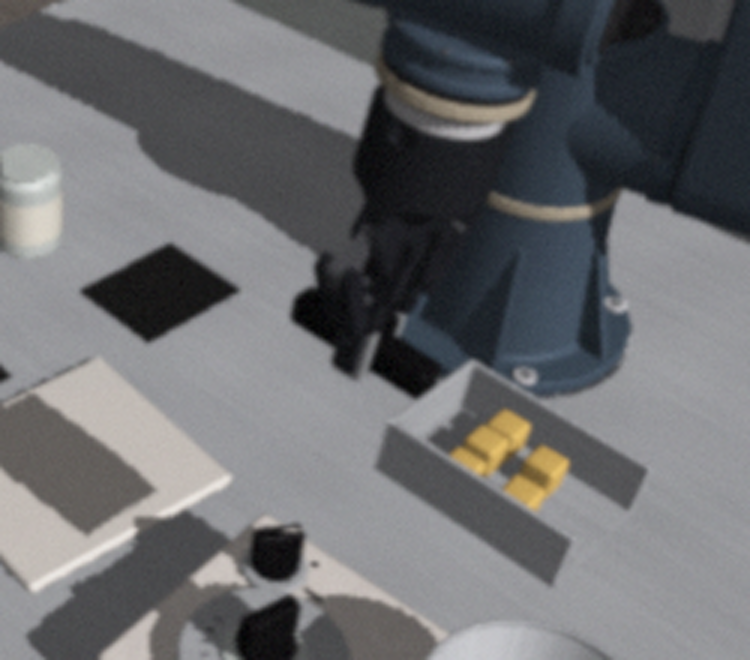

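View pics/t20c.png

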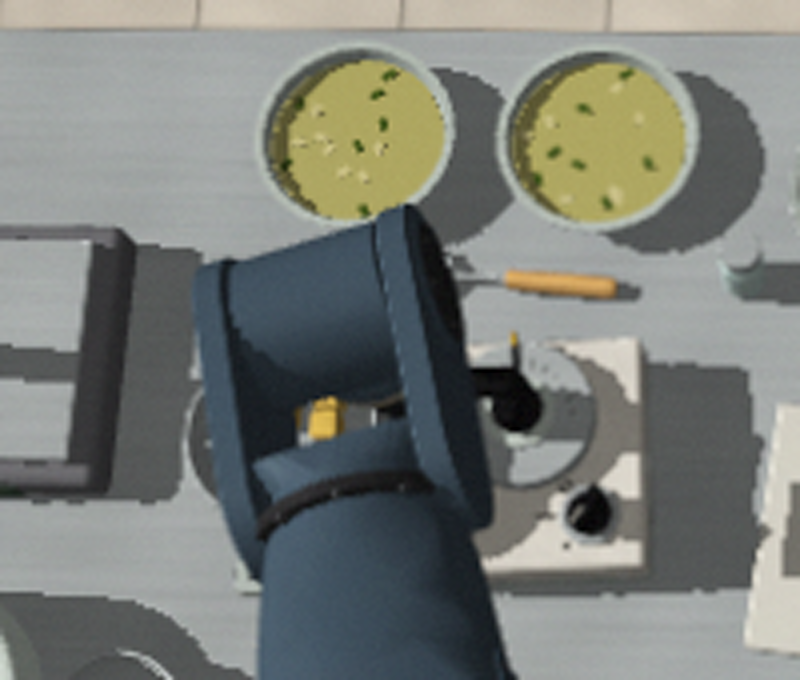

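>>> apply_moves --deltas '[{"hand":0.5,"travel":[0.3,1,-0.5],"spin":0},{"hand":0.5,"travel":[0.3,1.2,-0.5],"spin":0},{"hand":0.5,"travel":[0.3,1.1,-0.3],"spin":0},{"hand":0.5,"travel":[0.2,0.6,0],"spin":0},{"hand":0.5,"travel":[0,0.2,0],"spin":0},{"hand":0.5,"travel":[0,0,0],"spin":0}]'

```text
clock: 38.3
position: [523.3, 212.7, 335.0]
tool_rot: [0.025, 0.998, 0.009, 0.061]
ft_force: [0.3, -0.7, -2.0]
gripper_width: 0.214
```

```bash
python3 st.py
```

```text
pos [523.3303 212.7206 335.0388] lean [ 0.123  -0.049  -0.9912] deg 7.607674279815475 dir -21.716457582655273 yaw 1.1596398164209611
j [ 0.3449  0.2472  1.5395 -0.0923  1.2563  0.352 ] v [ 0.0006  0.0015 -0.0026 -0.0007  0.0012  0.0007] F [ 0.2846 -0.6737 -1.9968] T [-0.1083  0.0962 -0.015 ] w 18.30820965318094
```

>>> apply_moves --deltas '[{"hand":0.5,"travel":[0,0,0],"spin":0},{"hand":0.5,"travel":[0,0,0],"spin":0}]' --squeeze 20

```text
clock: 38.55
position: [523.3, 212.3, 335.3]
tool_rot: [0.025, 0.998, 0.008, 0.062]
ft_force: [0.5, -0.0, -1.8]
gripper_width: 0.218
```

```bash
python3 st.py; python3 - <<'E'
from h import *
snap("scene","pics/s21.png");crop("pics/s21.png",330,100,230,200,3.2,"pics/s21c.png")
E
```

```text
pos [523.3288 212.3425 335.2974] lean [ 0.1233 -0.0491 -0.9912] deg 7.626977769284498 dir -21.699425255017754 yaw 1.1384592526286499
j [ 0.3443  0.2466  1.5397 -0.0925  1.2564  0.3519] v [-0.0021 -0.0018  0.0001  0.0011 -0.0005 -0.0011] F [ 0.4603 -0.0019 -1.7568] T [-0.1836  0.099   0.0305] w 18.576282305401183
```

View pics/s21c.png

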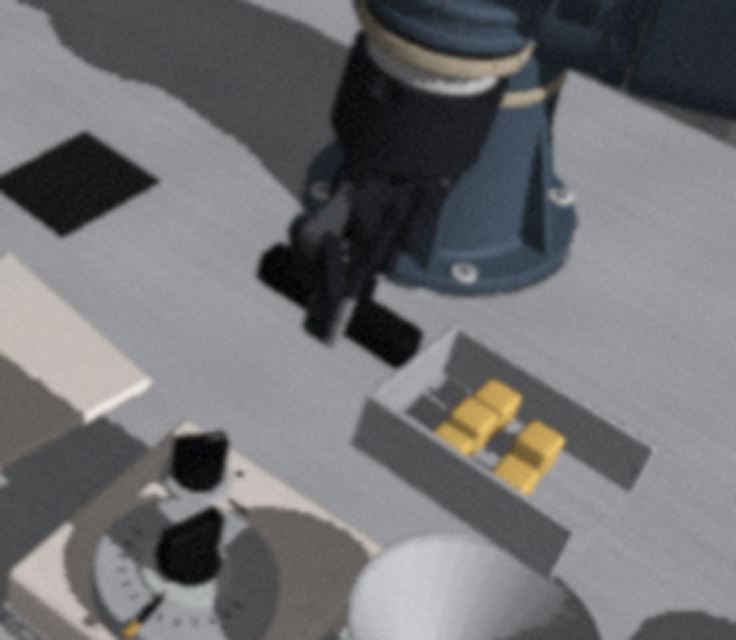

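At 20 N the scoop is still held level with all five chunks aboard. I'll ease the fingers open in very small steps so that it swings nose-down between the pads over the funnel.

>>> apply_moves --deltas '[{"hand":1.6,"travel":[0,0,0],"spin":0},{"hand":1.7,"travel":[0,0,0],"spin":0},{"hand":1.75,"travel":[0,0,0],"spin":0}]' --squeeze 20

```text
clock: 38.98
position: [523.3, 212.2, 335.4]
tool_rot: [0.025, 0.998, 0.008, 0.062]
ft_force: [0.8, 0.4, -2.2]
gripper_width: 0.22
```

```bash
cat > lk.py <<'E'
from h import *
import sys
n=sys.argv[1]
snap("scene",f"pics/{n}.png");crop(f"pics/{n}.png",330,100,230,200,3.2,f"pics/{n}c.png")
E
python3 st.py; python3 lk.py s22
```

```text
pos [523.3317 212.1508 335.4294] lean [ 0.1235 -0.049  -0.9911] deg 7.633078727984817 dir -21.640149489357533 yaw 1.1207337468243959
j [ 0.3439  0.2463  1.5398 -0.0924  1.2564  0.3518] v [-0.0008  0.0001  0.0012 -0.0025  0.0002  0.0011] F [ 0.8381  0.3637 -2.1813] T [-0.1615  0.0957  0.0144] w 18.754987924582437
```

View pics/s22c.png

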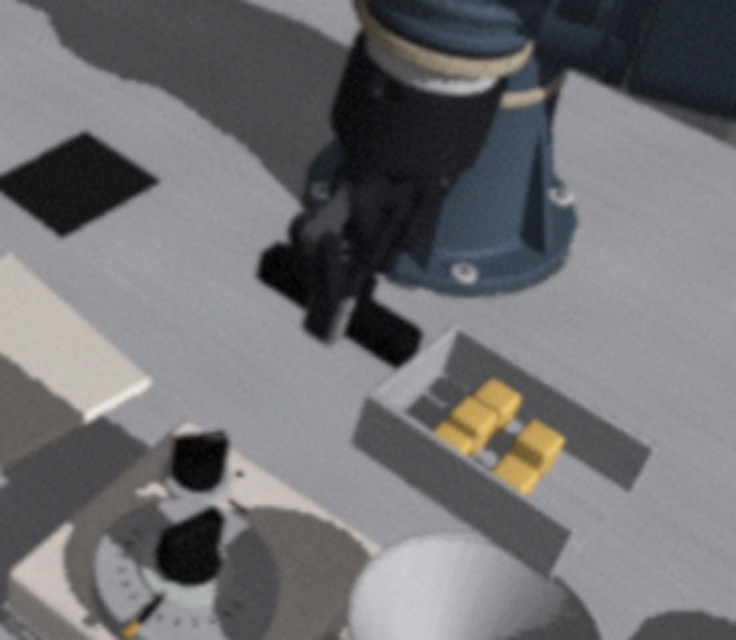

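>>> apply_moves --deltas '[{"hand":1.8,"travel":[0,0,0],"spin":0},{"hand":1.82,"travel":[0,0,0],"spin":0},{"hand":1.84,"travel":[0,0,0],"spin":0}]'

```text
clock: 39.4
position: [523.3, 212.2, 335.4]
tool_rot: [0.025, 0.998, 0.008, 0.062]
ft_force: [-0.6, -0.8, -2.1]
gripper_width: 0.219
```

```bash
python3 st.py; python3 lk.py s23
```

```text
pos [523.3298 212.1731 335.4274] lean [ 0.1235 -0.049  -0.9911] deg 7.633841801071669 dir -21.655908499255005 yaw 1.1251459185886528
j [ 0.344   0.2463  1.5398 -0.0924  1.2565  0.3518] v [-0.0003 -0.0002 -0.0001 -0.0021 -0.002  -0.0008] F [-0.6018 -0.7986 -2.0892] T [-0.156   0.0966 -0.0097] w 18.70728537330871
```

View pics/s23c.png

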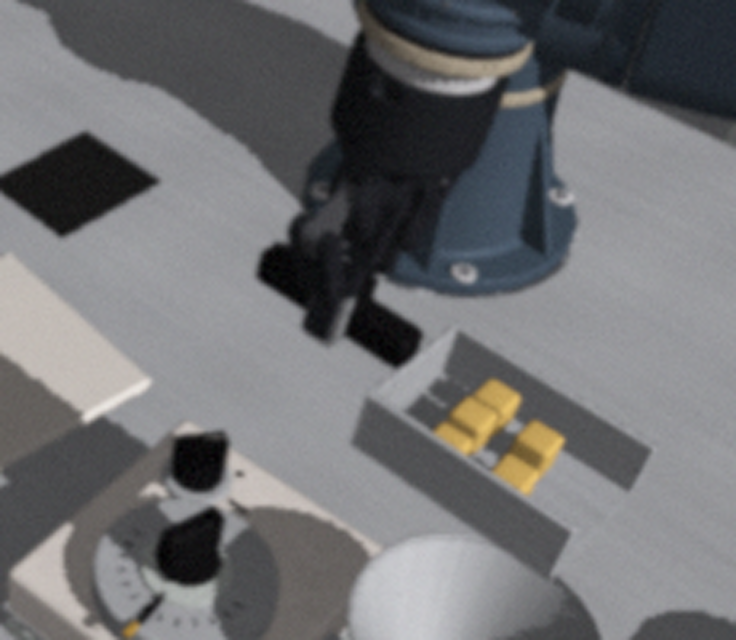

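>>> apply_moves --deltas '[{"hand":1.87,"travel":[0,0,0],"spin":0},{"hand":1.89,"travel":[0,0,0],"spin":0}]'

```text
clock: 39.7
position: [523.3, 212.2, 335.4]
tool_rot: [0.025, 0.998, 0.008, 0.062]
ft_force: [0.6, 0.6, -1.7]
gripper_width: 0.225
```

```bash
python3 st.py; python3 lk.py s24
```

```text
pos [523.3423 212.1907 335.435 ] lean [ 0.1235 -0.049  -0.9911] deg 7.635674990279016 dir -21.622099208623936 yaw 1.1247976627203198
j [ 0.344   0.2463  1.5398 -0.0924  1.2564  0.3518] v [-0.0017  0.0002 -0.0005 -0.0006 -0.0008 -0.0015] F [ 0.6185  0.5566 -1.7221] T [-0.1483  0.0484  0.0349] w 19.2287093591662
```

View pics/s24c.png

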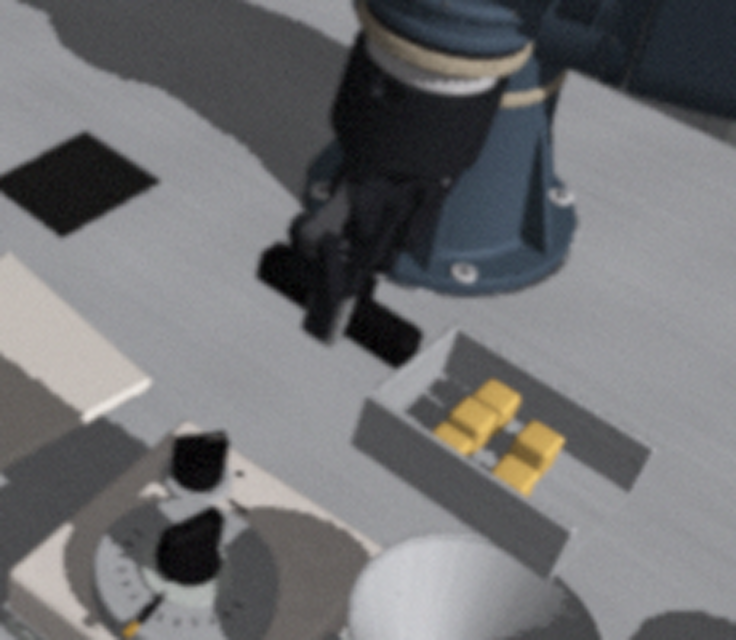

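>>> apply_moves --deltas '[{"hand":1.9,"travel":[0,0,0],"spin":0},{"hand":1.91,"travel":[0,0,0],"spin":0}]'

```text
clock: 40.0
position: [523.3, 212.2, 335.4]
tool_rot: [0.025, 0.998, 0.008, 0.062]
ft_force: [-0.7, 0.4, -1.7]
gripper_width: 0.225
```

```bash
python3 st.py; python3 lk.py s25
```

```text
pos [523.3228 212.1803 335.404 ] lean [ 0.1234 -0.049  -0.9911] deg 7.6306981981361 dir -21.663351401094694 yaw 1.1255174714889735
j [ 0.344   0.2464  1.5398 -0.0924  1.2565  0.3518] v [-0.0007 -0.0004  0.0004 -0.0003 -0.0034  0.0002] F [-0.7348  0.3798 -1.6636] T [-0.1608  0.0768  0.013 ] w 19.19239046220295
```

View pics/s25c.png

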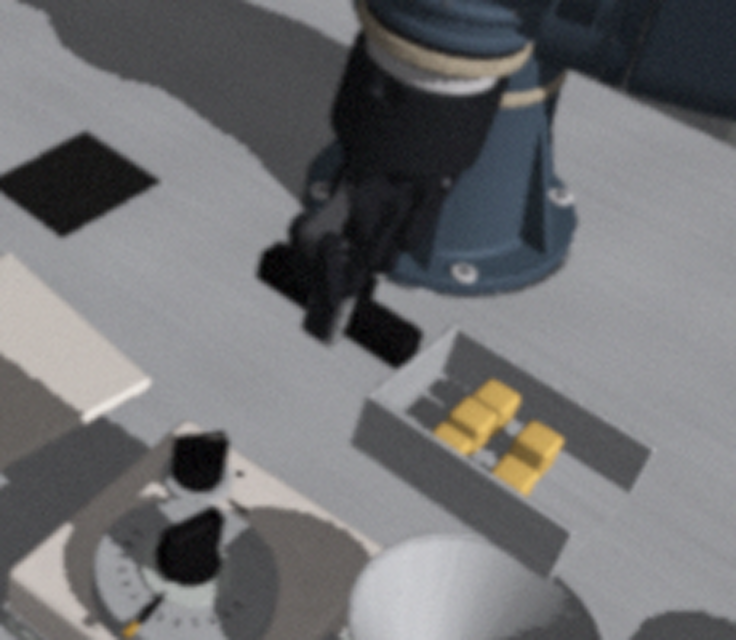

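>>> apply_moves --deltas '[{"hand":1.93,"travel":[0,0,0],"spin":0},{"hand":1.94,"travel":[0,0,0],"spin":0}]'

```text
clock: 40.3
position: [523.3, 212.2, 335.4]
tool_rot: [0.025, 0.998, 0.008, 0.062]
ft_force: [-0.4, 0.3, -2.1]
gripper_width: 0.231
```

```bash
python3 st.py; python3 lk.py s26
```

```text
pos [523.3218 212.1934 335.4135] lean [ 0.1234 -0.049  -0.9911] deg 7.631040203535982 dir -21.642853754644705 yaw 1.1236263872201053
j [ 0.344   0.2463  1.5398 -0.0924  1.2565  0.3518] v [ 0.0011  0.     -0.0013  0.0006 -0.0011 -0.0009] F [-0.365   0.295  -2.0636] T [-0.1262  0.1071 -0.0423] w 19.746080901836923
```

View pics/s26c.png

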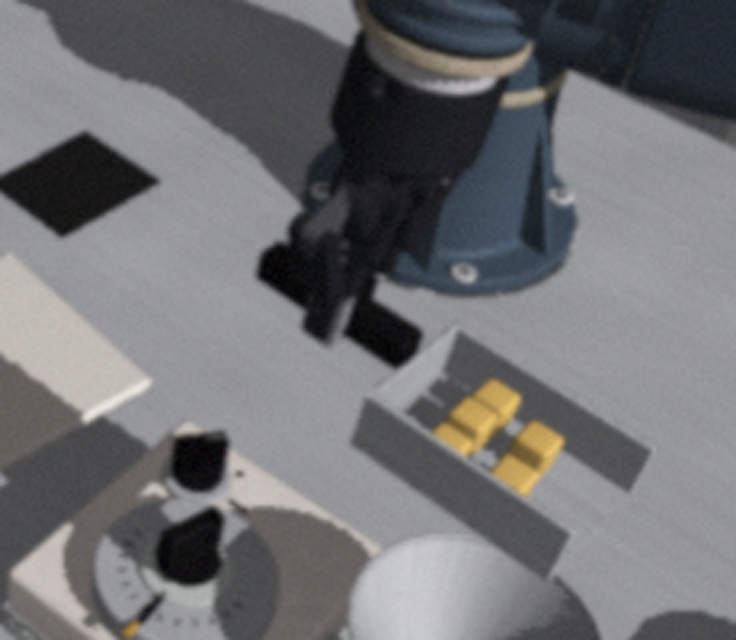

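>>> apply_moves --deltas '[{"hand":1.95,"travel":[0,0,0],"spin":0},{"hand":1.96,"travel":[0,0,0],"spin":0}]'

```text
clock: 40.6
position: [523.3, 212.2, 335.4]
tool_rot: [0.025, 0.998, 0.008, 0.062]
ft_force: [0.1, -0.1, -1.8]
gripper_width: 0.23
```

```bash
python3 st.py; python3 lk.py s27
```

```text
pos [523.3327 212.2008 335.4391] lean [ 0.1235 -0.0489 -0.9911] deg 7.6353866149113925 dir -21.61584825841317 yaw 1.1255184889520036
j [ 0.344   0.2463  1.5398 -0.0924  1.2564  0.3518] v [ 0.0004  0.0014  0.0001  0.0006  0.0009 -0.0004] F [ 0.1326 -0.0578 -1.8272] T [-0.1942  0.079  -0.0161] w 19.6064556187171
```

View pics/s27c.png

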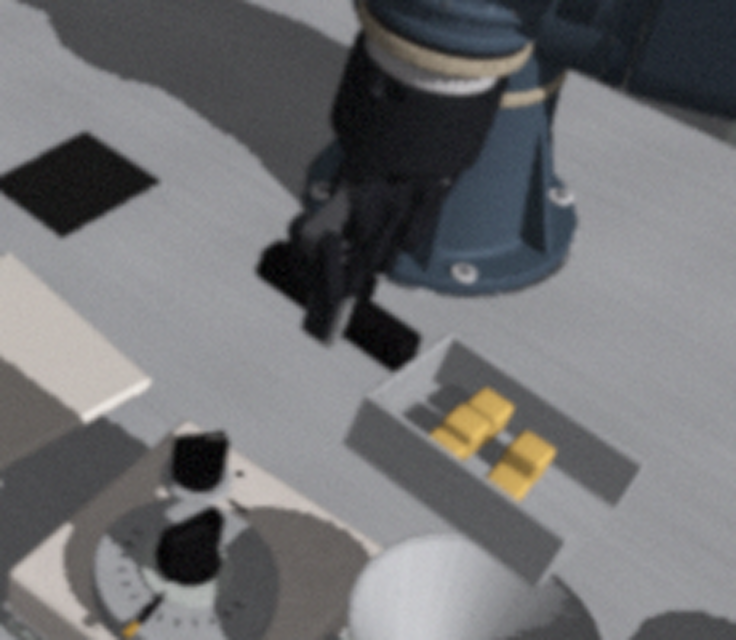

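The scoop is now drooping slowly: the lip corner moved from (650,450) to (638,468). I'll hold this opening.

>>> apply_moves --deltas '[{"hand":1.96,"travel":[0,0,0],"spin":0}]'

```text
clock: 40.78
position: [523.3, 212.2, 335.4]
tool_rot: [0.025, 0.998, 0.008, 0.062]
ft_force: [-0.2, -0.4, -2.0]
gripper_width: 0.23
```

```bash
python3 st.py; python3 lk.py s28
```

```text
pos [523.3421 212.163  335.3993] lean [ 0.1234 -0.049  -0.9911] deg 7.633401997319924 dir -21.669350648263762 yaw 1.1247151974789562
j [ 0.344   0.2464  1.5398 -0.0925  1.2564  0.3518] v [ 0.0007  0.0012 -0.0012  0.0002  0.0001 -0.0006] F [-0.2359 -0.4304 -1.9789] T [-0.1108  0.1067 -0.008 ] w 19.66622054473187
```

View pics/s28c.png

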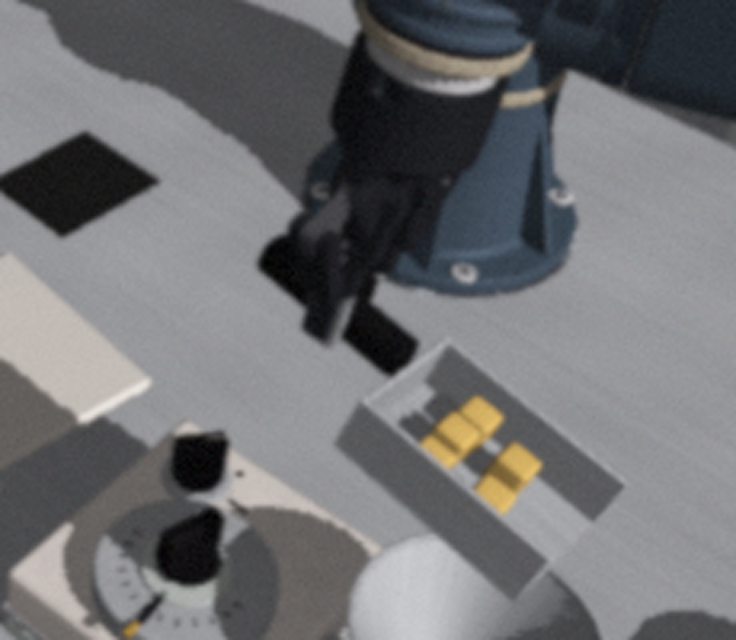

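>>> apply_moves --deltas '[{"hand":1.96,"travel":[0,0,0],"spin":0},{"hand":1.96,"travel":[0,0,0],"spin":0}]'

```text
clock: 41.08
position: [523.3, 212.2, 335.4]
tool_rot: [0.025, 0.998, 0.008, 0.062]
ft_force: [-1.0, -0.3, -1.8]
gripper_width: 0.229
```

```bash
python3 st.py; python3 lk.py s29
```

```text
pos [523.3171 212.1735 335.4053] lean [ 0.1234 -0.049  -0.9911] deg 7.631024202740157 dir -21.656015756026427 yaw 1.1228573591002866
j [ 0.344   0.2463  1.5399 -0.0924  1.2564  0.3518] v [ 0.0005 -0.001   0.0005 -0.0003  0.0029  0.0006] F [-0.9583 -0.2625 -1.7871] T [-0.1108  0.2058  0.0508] w 19.594461114097314
```

View pics/s29c.png

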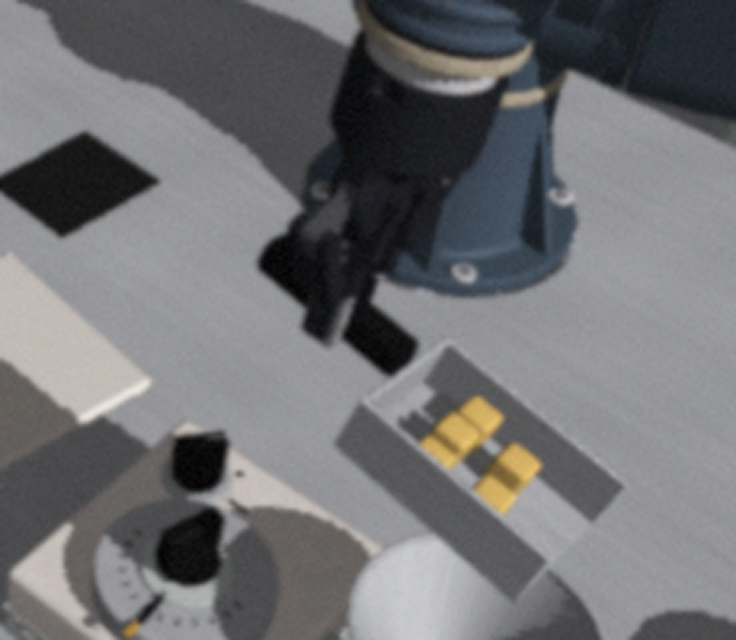

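```bash
python3 - <<'E'
from h import *
for t in (8,12,16,20):
    a=np.radians(t); P=[[518,213.7+172*np.cos(a)-41*np.sin(a),354-172*np.sin(a)-41*np.cos(a)]]
    p=proj("scene",P)[0]; print(t,P,(p-[330,100])*3.2)
print((proj("scene",[[517,341,180]])[0]-[330,100])*3.2)
E
```

```text
8 [[518, np.float64(378.3200106841874), np.float64(289.46123581646435)]] [579.05 553.9 ]
12 [[518, np.float64(373.41700800268643), np.float64(278.13513754925935)]] [564.74 561.59]
16 [[518, np.float64(367.7358801128939), np.float64(267.17864526600505)]] [549.69 567.77]
20 [[518, np.float64(361.3043048988238), np.float64(256.64513789576273)]] [534.02 572.48]
[470.7  630.28]
```

>>> apply_moves --deltas '[{"hand":1.97,"travel":[0,0,0],"spin":0},{"hand":1.97,"travel":[0,0,0],"spin":0}]'

```text
clock: 41.38
position: [523.3, 212.2, 335.4]
tool_rot: [0.025, 0.998, 0.008, 0.062]
ft_force: [0.2, -0.2, -2.5]
gripper_width: 0.229
```

```bash
python3 st.py; python3 lk.py s30
```

```text
pos [523.3251 212.1791 335.4328] lean [ 0.1235 -0.049  -0.9911] deg 7.633292852539815 dir -21.644385077512176 yaw 1.1227805933148243
j [ 0.344   0.2463  1.5398 -0.0924  1.2565  0.3518] v [-0.0011 -0.0006 -0.0003  0.0002  0.0004  0.0001] F [ 0.221  -0.1534 -2.4978] T [-0.1244  0.1006 -0.0078] w 19.525339687194748
```

View pics/s30c.png

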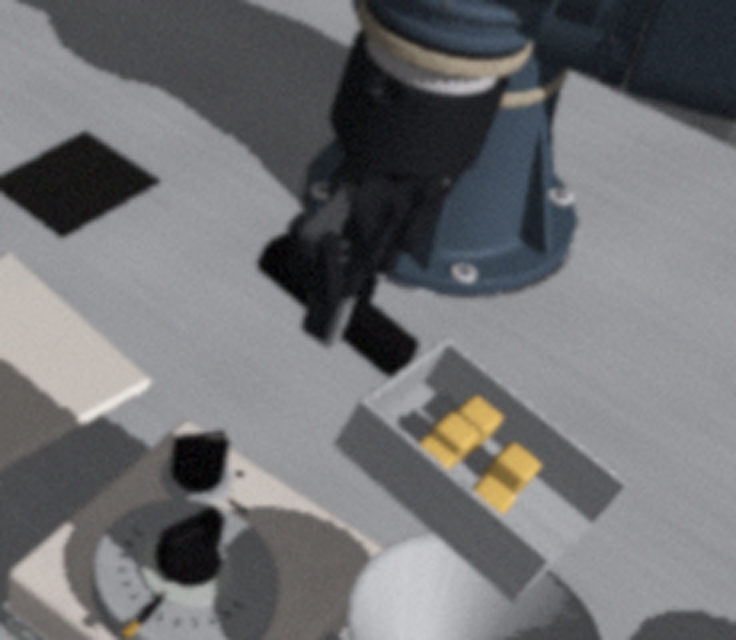

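>>> apply_moves --deltas '[{"hand":1.98,"travel":[0,0,0],"spin":0},{"hand":1.96,"travel":[0,0,0],"spin":0}]'

```text
clock: 41.68
position: [523.3, 212.3, 335.5]
tool_rot: [0.025, 0.998, 0.008, 0.062]
ft_force: [0.6, 0.4, -2.0]
gripper_width: 0.23
```

```bash
python3 st.py; python3 lk.py s31
```

```text
pos [523.3292 212.2541 335.453 ] lean [ 0.1235 -0.0488 -0.9911] deg 7.631343741584687 dir -21.560159371526893 yaw 1.1225878775279226
j [ 0.3441  0.2463  1.5398 -0.0922  1.2564  0.3518] v [-0.0007  0.0025  0.0012 -0.0005 -0.0028  0.0016] F [ 0.64    0.3798 -2.0304] T [-0.1204  0.0904 -0.0583] w 19.654983111556632
```

View pics/s31c.png

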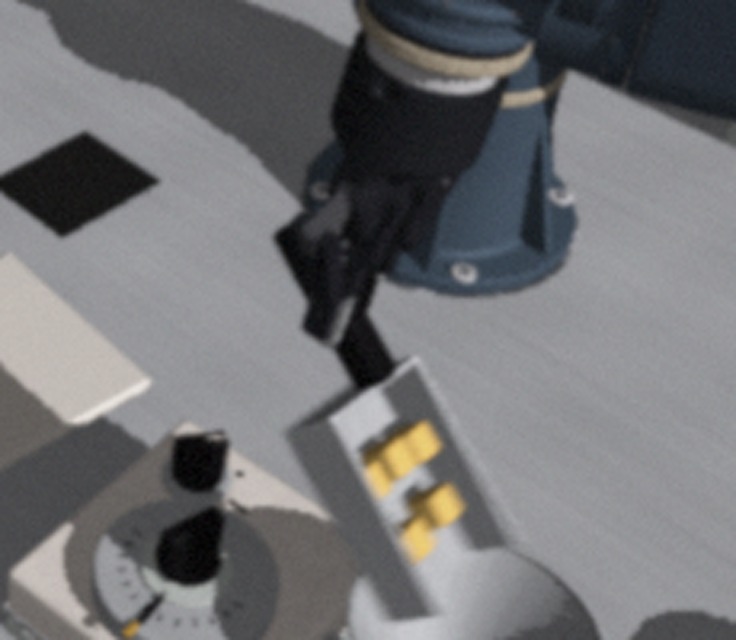

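>>> apply_moves --deltas '[{"hand":1.96,"travel":[0,0,0],"spin":0},{"hand":1.96,"travel":[0,0,0],"spin":0}]'

```text
clock: 41.98
position: [523.4, 212.2, 335.5]
tool_rot: [0.025, 0.998, 0.008, 0.062]
ft_force: [-0.8, -0.1, -1.8]
gripper_width: 0.232
```

```bash
python3 st.py; python3 lk.py s32
```

```text
pos [523.3801 212.2235 335.5231] lean [ 0.1237 -0.0488 -0.9911] deg 7.639236909191346 dir -21.520316937855664 yaw 1.1186055997413984
j [ 0.344   0.2462  1.5397 -0.0923  1.2564  0.3518] v [-0.0017  0.0007 -0.0006 -0.0003 -0.      0.001 ] F [-0.8068 -0.1156 -1.8118] T [ 0.0312  0.1051 -0.0117] w 19.85334385158309
```

View pics/s32c.png

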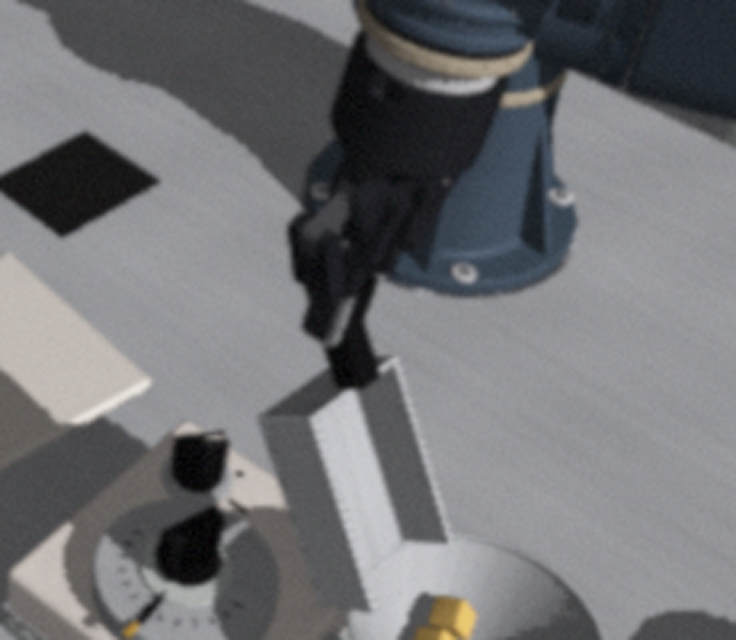

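>>> apply_moves --deltas '[{"hand":1.0,"travel":[0,0,0],"spin":0},{"hand":1.0,"travel":[0,0,0],"spin":0}]' --squeeze 80

```text
clock: 42.28
position: [523.4, 212.3, 335.6]
tool_rot: [0.025, 0.998, 0.008, 0.062]
ft_force: [-0.2, -0.8, -1.3]
gripper_width: 0.223
```

```bash
python3 st.py; python3 - <<'E'
from h import *
snap("scene","pics/s33.png");crop("pics/s33.png",380,190,170,200,3,"pics/s33c.png")
E
```

```text
pos [523.4275 212.2542 335.6402] lean [ 0.1239 -0.0486 -0.9911] deg 7.648014032780917 dir -21.426012850165808 yaw 1.1127279365904588
j [ 0.344   0.2462  1.5396 -0.0922  1.2563  0.3519] v [-0.0023  0.0006  0.002   0.0003  0.0011 -0.0005] F [-0.1862 -0.7789 -1.2687] T [ 0.0456  0.0649 -0.0058] w 19.01270361671835
```

View pics/s33c.png

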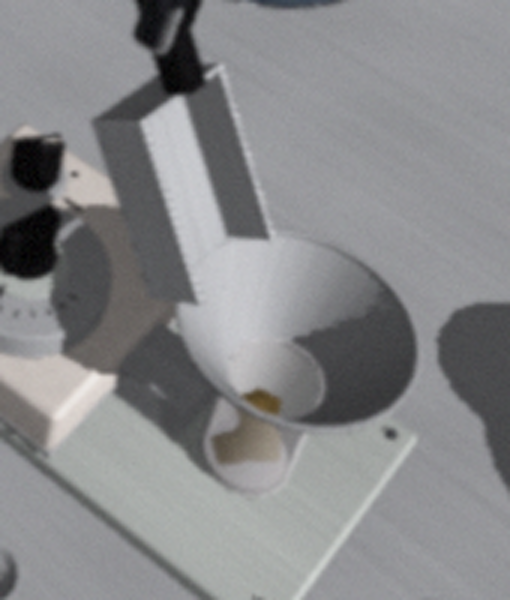

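```bash
python3 - <<'E'
from h import *
for t in (40,45,50,55,60,65,70):
    a=np.radians(t); P=[[518,213.7+172*np.cos(a)-41*np.sin(a),354-172*np.sin(a)-41*np.cos(a)]]
    print(t,np.array(P),(proj("scene",P)[0]-[380,190])*3)
E
```

```text
40 [[518.   319.11 212.03]] [271.55 269.25]
45 [[518.   306.33 203.39]] [251.1  265.24]
50 [[518.   292.85 195.89]] [230.67 259.56]
55 [[518.   278.77 189.59]] [210.37 252.33]
60 [[518.   264.19 184.54]] [190.32 243.63]
65 [[518.   249.23 180.79]] [170.61 233.58]
70 [[518.   234.   178.35]] [151.33 222.26]
```

>>> apply_moves --deltas '[{"hand":1.0,"travel":[0,0,2],"spin":0},{"hand":1.0,"travel":[0,-1,3],"spin":0},{"hand":1.0,"travel":[0,-3,3],"spin":1},{"hand":1.0,"travel":[0.2,-4,1],"spin":3},{"hand":1.0,"travel":[0.2,-5,0],"spin":5},{"hand":1.0,"travel":[0.2,-5,0],"spin":5},{"hand":1.0,"travel":[0.2,-5,0],"spin":6},{"hand":1.0,"travel":[0.2,-5,0],"spin":6},{"hand":1.0,"travel":[0,-5,0],"spin":7},{"hand":1.0,"travel":[0,-5,0],"spin":7}]'

```text
clock: 43.58
position: [531.9, -176.5, 429.2]
tool_rot: [0.003, 0.93, 0.362, 0.068]
ft_force: [1.5, 0.8, -1.7]
gripper_width: 0.219
```

```bash
python3 st.py; python3 - <<'E'
from h import *
snap("scene","pics/s34.png");crop("pics/s34.png",330,200,230,190,3.4,"pics/s34c.png")
snap("top","pics/t34.png");crop("pics/t34.png",150,150,100,90,7,"pics/t34c.png")
E
```

```text
pos [ 531.8781 -176.5149  429.1865] lean [ 0.1292  0.0448 -0.9906] deg 7.86083145990595 dir 19.137895088588543 yaw 42.74841317481992
j [-0.4494  0.1915  1.3902  0.0972  1.4628 -1.1978] v [-0.784   0.3002 -0.3605  0.1898  0.2079 -1.784 ] F [ 1.487   0.7942 -1.6912] T [-0.0854  0.0681  0.0298] w 18.718998326442602
```

View pics/s34c.png

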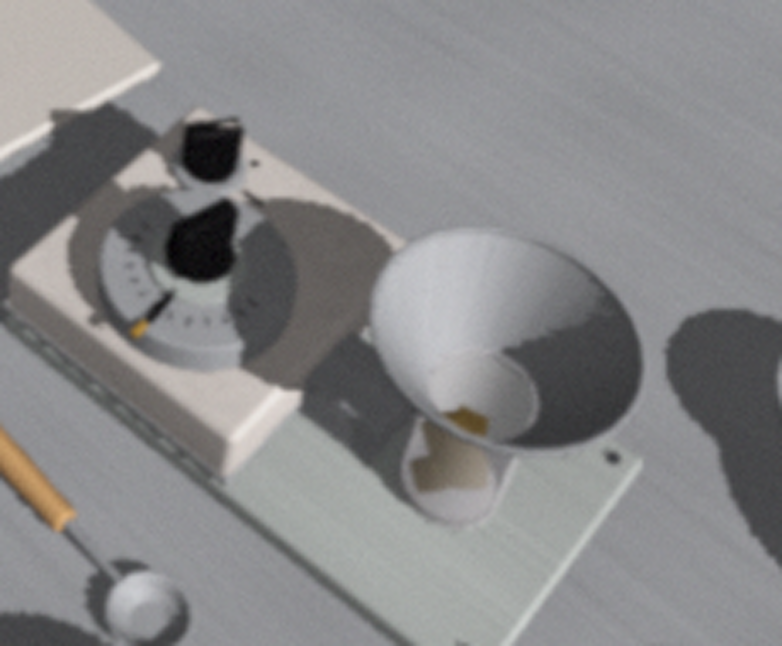

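View pics/t34c.png

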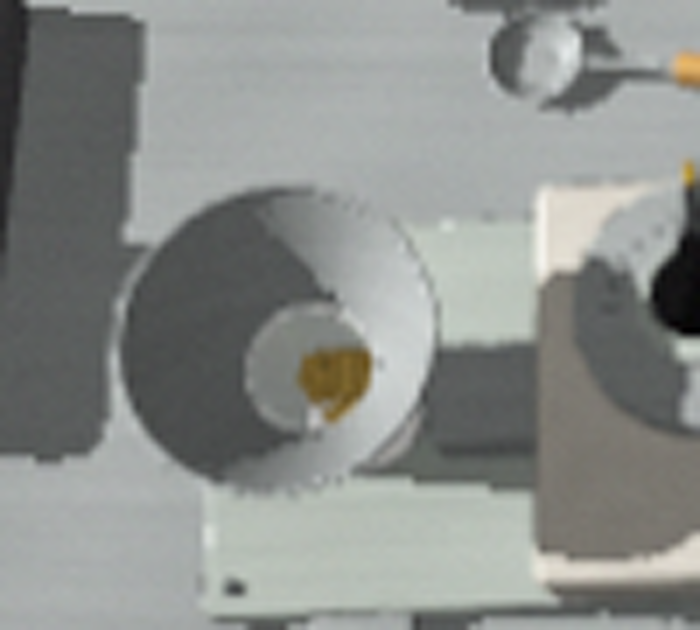

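>>> apply_moves --deltas '[{"hand":1.0,"travel":[-0.5,-4,-2],"spin":6},{"hand":1.0,"travel":[-0.7,-4,-3],"spin":6},{"hand":1.0,"travel":[-0.7,-3.5,-3.5],"spin":5},{"hand":1.0,"travel":[-0.7,-2.5,-3.5],"spin":3},{"hand":1.0,"travel":[-0.7,-1,-3.5],"spin":0},{"hand":1.0,"travel":[0,0,-3],"spin":0},{"hand":1.0,"travel":[0,0,-2],"spin":0},{"hand":1.0,"travel":[0,0,-1],"spin":0},{"hand":1.0,"travel":[0,0,0],"spin":0}]'

```text
clock: 44.8
position: [498.6, -331.3, 208.1]
tool_rot: [-0.008, 0.852, 0.519, 0.069]
ft_force: [-0.4, 1.1, -1.4]
gripper_width: 0.221
```

```bash
python3 st.py; python3 - <<'E'
from h import *
snap("scene","pics/s35.png");crop("pics/s35.png",180,20,200,180,4,"pics/s35c.png")
snap("top","pics/t35.png");crop("pics/t35.png",345,140,130,120,6,"pics/t35c.png")
E
```

```text
pos [ 498.562  -331.263   208.0815] lean [ 0.1086  0.0851 -0.9904] deg 7.930527763908677 dir 38.10162279362801 yaw 62.889189468614546
j [-0.7246  0.4461  1.5768  0.153   1.0984 -1.887 ] v [ 0.0027 -0.0093 -0.0138  0.0014  0.0024  0.0052] F [-0.3502  1.0673 -1.3795] T [-0.1382  0.063  -0.0045] w 18.841190015937357
```

View pics/s35c.png

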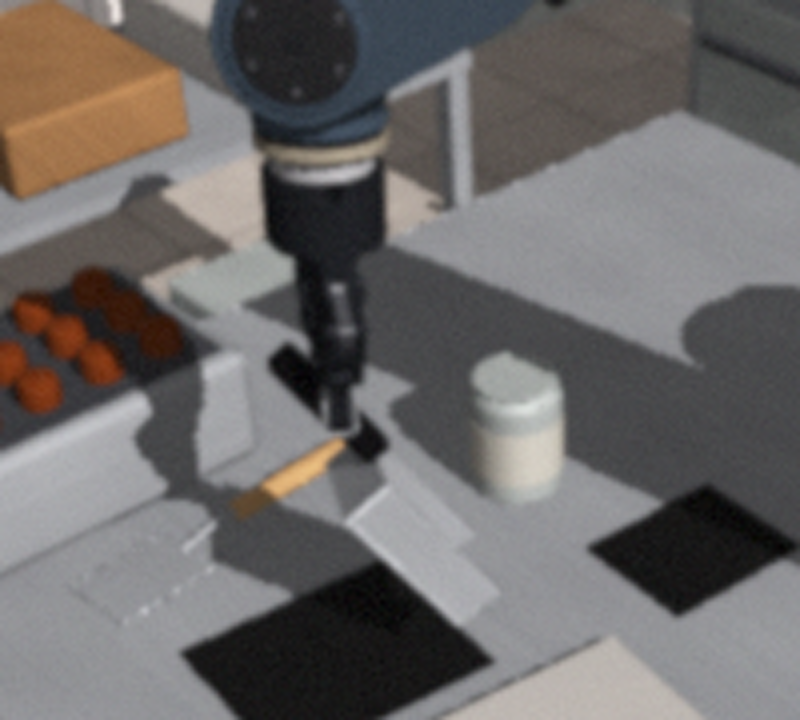

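View pics/t35c.png

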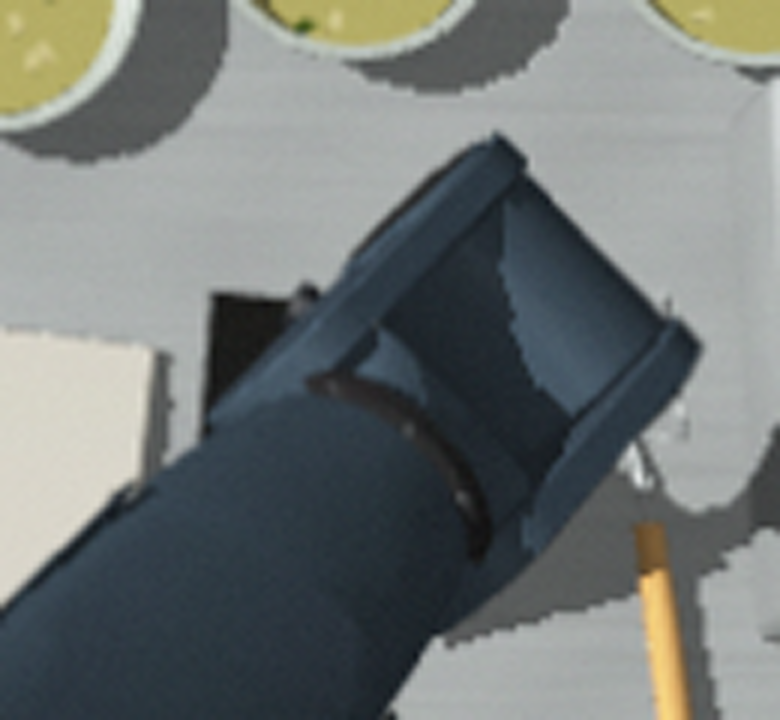

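```bash
python3 - <<'E'
from h import *
G=np.array([496.5,-332.9,226.9]);y=np.radians(62.9-90);u=np.array([np.cos(y),np.sin(y),0]);Z=np.array([0,0,1.])
for t in (30,40,50,60,70):
    a=np.radians(t);b=np.cos(a)*u+np.sin(a)*Z; n=-np.sin(a)*u+np.cos(a)*Z
    E_=G+48*b; L=G-172*b-41*n; Rb=G-52*b-3*n
    print(t,L,*[ (proj("scene",[P])[0]-[180,20])*4 for P in (E_,Rb,L)])
E
```

```text
30 [ 382.15 -274.38  105.39] [264.03 377.6 ] [400.66 424.86] [527.27 514.87]
40 [ 402.67 -284.88   84.93] [270.34 367.3 ] [393.04 435.06] [496.33 543.17]
50 [ 426.04 -296.84   68.79] [278.6  357.93] [383.66 444.15] [461.23 567.16]
60 [ 451.55 -309.9    57.44] [288.56 349.8 ] [372.79 451.86] [422.8  586.36]
70 [ 478.43 -323.65   51.25] [299.9  343.19] [360.73 458.  ] [381.9  600.37]
```

>>> apply_moves --deltas '[{"hand":1.0,"travel":[0.4,-1,-1],"spin":0},{"hand":1.0,"travel":[0.4,-1,-2],"spin":0},{"hand":1.0,"travel":[0,0,-1.5],"spin":0},{"hand":1.0,"travel":[0,0,-0.7],"spin":0},{"hand":1.0,"travel":[0,0,0],"spin":0}]' --squeeze 30

```text
clock: 45.52
position: [507.7, -353.5, 154.0]
tool_rot: [-0.007, 0.852, 0.519, 0.069]
ft_force: [-0.5, 0.2, 0.2]
gripper_width: 0.225
```

```bash
python3 st.py
```

```text
pos [ 507.7435 -353.5232  153.9807] lean [ 0.111   0.083  -0.9903] deg 7.967032398246179 dir 36.79728972816412 yaw 62.8904378572763
j [-0.7421  0.5425  1.5675  0.1614  1.0115 -1.9203] v [ 0.0026  0.0005  0.0022  0.0032  0.0012 -0.0009] F [-0.5299  0.1731  0.2106] T [-0.0678  0.0312 -0.0558] w 19.21774511135717
```

>>> apply_moves --deltas '[{"hand":1.0,"travel":[0.8,-0.4,-0.5],"spin":0},{"hand":1.0,"travel":[1.0,-0.5,-0.8],"spin":0},{"hand":1.0,"travel":[1.2,-0.6,-0.9],"spin":0},{"hand":1.0,"travel":[1.1,-0.6,-1.0],"spin":0}]' --squeeze 20

```text
clock: 46.02
position: [552.9, -375.4, 127.0]
tool_rot: [-0.004, 0.852, 0.518, 0.071]
ft_force: [-0.2, 3.5, 3.5]
gripper_width: 0.22
```

```bash
python3 st.py; python3 - <<'E'
from h import *
snap("scene","pics/s36.png");crop("pics/s36.png",180,60,200,160,4,"pics/s36c.png")
E
```

```text
pos [ 552.9349 -375.3758  127.0042] lean [ 0.1175  0.081  -0.9898] deg 8.204973306338584 dir 34.56958937210401 yaw 62.87375131956079
j [-0.7212  0.6543  1.4458  0.1639  1.0125 -1.8992] v [ 0.0393  0.2633 -0.2644  0.0144  0.0022  0.0392] F [-0.1555  3.4907  3.55  ] T [ 0.9612  0.4749 -0.3085] w 18.78539829399688
```

View pics/s36c.png

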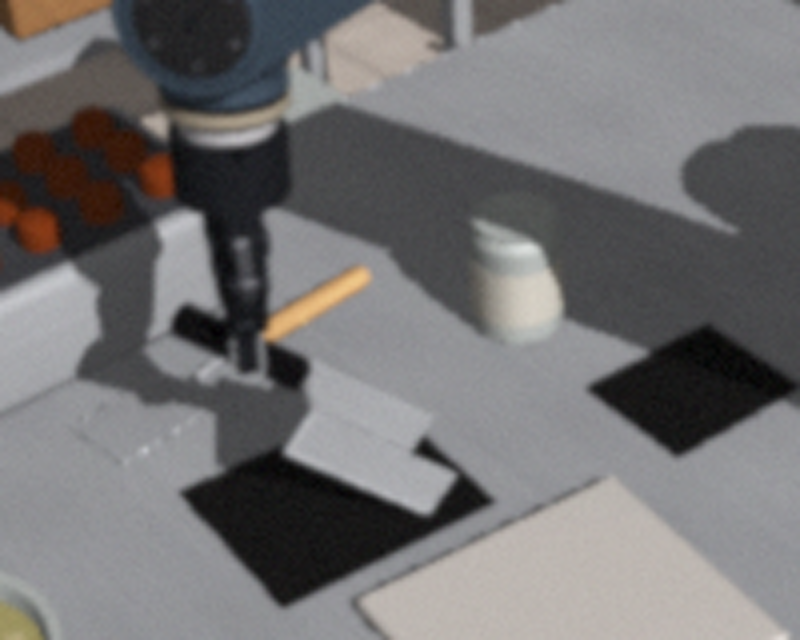

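>>> apply_moves --deltas '[{"hand":1.0,"travel":[0.9,-0.5,-0.9],"spin":0},{"hand":1.0,"travel":[1.0,-0.5,-1.1],"spin":0},{"hand":1.0,"travel":[0.8,-0.4,-1.2],"spin":0},{"hand":1.0,"travel":[0.8,-0.4,-1.2],"spin":0},{"hand":1.0,"travel":[0.6,-0.3,-1.2],"spin":0}]'

```text
clock: 46.7
position: [599.6, -397.5, 71.0]
tool_rot: [-0.002, 0.852, 0.518, 0.074]
ft_force: [1.9, 1.8, 3.4]
gripper_width: 0.22
```

```bash
python3 st.py; python3 - <<'E'
from h import *
snap("scene","pics/s37.png");crop("pics/s37.png",180,60,200,160,4,"pics/s37c.png")
E
```

```text
pos [ 599.6297 -397.55     71.038 ] lean [ 0.1234  0.0797 -0.9892] deg 8.44680978910259 dir 32.85060777523635 yaw 62.846703873529535
j [-0.7021  0.8048  1.3157  0.1695  0.9845 -1.8856] v [ 0.0214  0.2221 -0.1482  0.0071 -0.0599  0.0064] F [1.868  1.8186 3.4434] T [ 0.6891  0.1265 -0.3509] w 18.782739510709995
```

View pics/s37c.png

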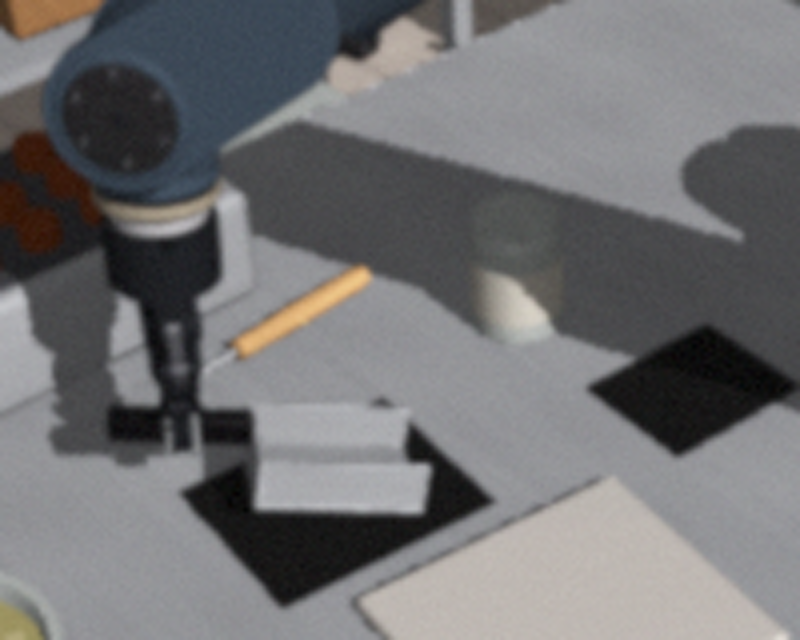

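```bash
python3 - <<'E'
from h import *
D=lambda x,y:[180+x/4,20+y/4]
print(onz("scene",[D(75,580),D(125,625),D(215,570),D(165,530),D(235,510)],2)[:,:2])
B=[(438,188),(444,215),(458,190),(453,212),(455,225)]
print(onz("top",B,2)[:,:2])
E
```

```text
[[ 602.93 -550.61]
 [ 603.38 -479.63]
 [ 516.97 -487.39]
 [ 517.55 -555.6 ]
 [ 461.93 -539.13]]
[[ 610.81 -486.13]
 [ 512.98 -503.3 ]
 [ 604.63 -557.47]
 [ 524.24 -535.63]
 [ 477.86 -540.48]]
```

>>> apply_moves --deltas '[{"hand":1.0,"travel":[0.5,-0.2,-1.2],"spin":0},{"hand":1.0,"travel":[0.4,-0.2,-1.2],"spin":0},{"hand":1.0,"travel":[0.3,-0.1,-1.0],"spin":0},{"hand":1.0,"travel":[0,0,-0.5],"spin":0},{"hand":1.0,"travel":[0,0,0],"spin":0}]'

```text
clock: 47.38
position: [614.3, -403.6, 30.4]
tool_rot: [-0.0, 0.852, 0.518, 0.074]
ft_force: [-4.7, 2.1, 6.5]
gripper_width: 0.223
```

```bash
python3 st.py; python3 - <<'E'
from h import *
snap("scene","pics/s38.png");crop("pics/s38.png",180,60,200,160,4,"pics/s38c.png")
E
```

```text
pos [ 614.336  -403.5631   30.4431] lean [ 0.1265  0.0775 -0.9889] deg 8.533589201208228 dir 31.498985457922327 yaw 62.92406064677854
j [-0.6954  0.8807  1.2775  0.1746  0.9427 -1.8886] v [ 0.0008  0.0005 -0.0063  0.0032  0.0013  0.    ] F [-4.7257  2.0678  6.531 ] T [ 0.4089  1.1022 -0.1052] w 19.00606749614172
```

View pics/s38c.png

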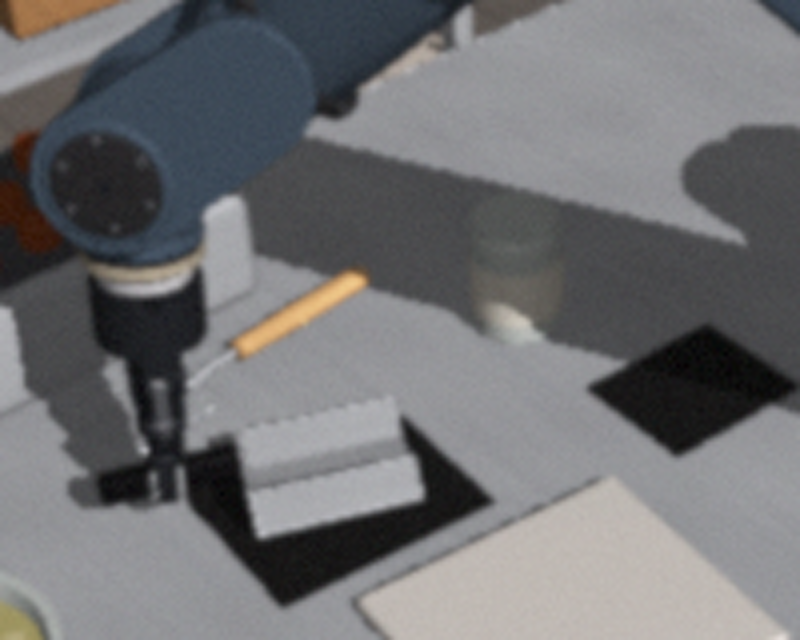

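>>> apply_moves --deltas '[{"hand":2.2,"travel":[0,0,0],"spin":0},{"hand":3,"travel":[0,0,0],"spin":0},{"hand":4,"travel":[0,0,0],"spin":0},{"hand":4,"travel":[0,0,0],"spin":0},{"hand":4,"travel":[0,0,2],"spin":0},{"hand":4,"travel":[0,0,4],"spin":0},{"hand":4,"travel":[0,0,5],"spin":0},{"hand":4,"travel":[-2,4,5],"spin":0},{"hand":4,"travel":[-2,5,3],"spin":0},{"hand":4,"travel":[-2,5,0],"spin":0},{"hand":4,"travel":[-2,5,0],"spin":-2},{"hand":4,"travel":[-2,5,0],"spin":-5}]'

```text
clock: 48.92
position: [512.8, -164.3, 230.3]
tool_rot: [0.01, 0.883, 0.463, 0.076]
ft_force: [0.7, -0.1, -0.6]
gripper_width: 0.473
```

```bash
python3 st.py; python3 - <<'E'
from h import *
snap("scene","pics/s39.png");crop("pics/s39.png",180,100,200,140,4,"pics/s39c.png")
snap("top","pics/t39.png");crop("pics/t39.png",345,150,130,110,6,"pics/t39c.png")
E
```

```text
pos [ 512.8025 -164.3121  230.3132] lean [ 0.1444  0.0524 -0.9881] deg 8.834877301905761 dir 19.96798351176295 yaw 55.67424744401755
j [-0.4511  0.2772  1.7656  0.1317  0.9948 -1.4832] v [ 0.5826 -0.6269  0.8366 -0.1108 -0.394   1.3148] F [ 0.6955 -0.0515 -0.6143] T [ 0.0068  0.0149 -0.0062] w 40.43122546060701
```

View pics/s39c.png

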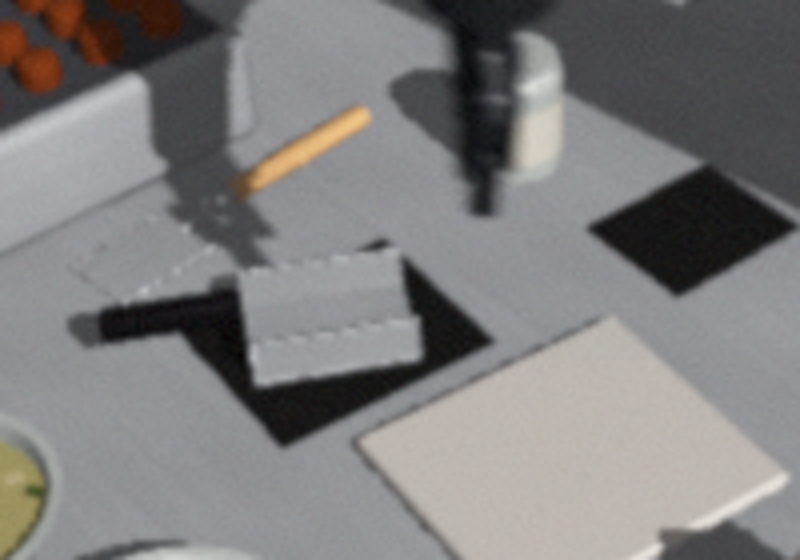

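View pics/t39c.png

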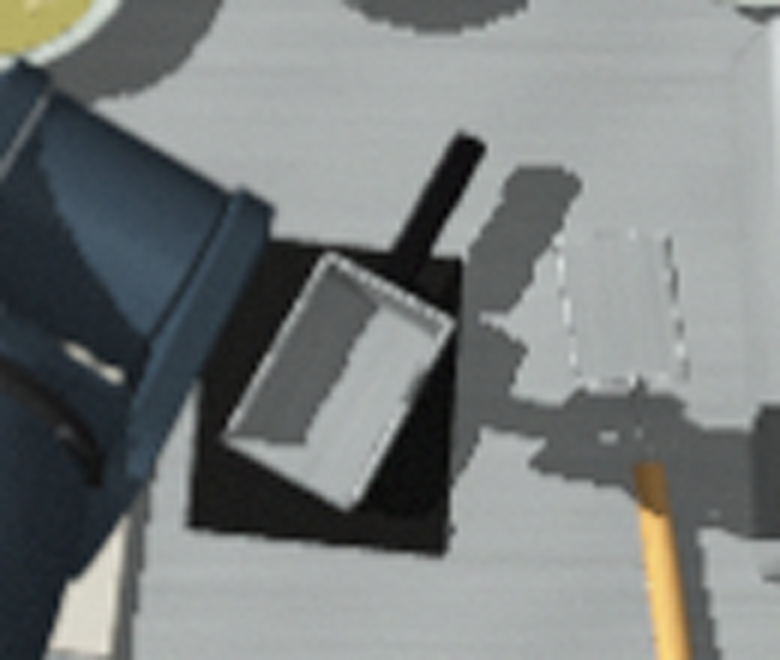

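```bash
python3 - <<'E'
from h import *
for s,x0,y0,w,h,o in [("scene0",372,228,40,40,"sel_s"),("t11",255,205,28,28,"sel_t")]:
    im=cv2.imread(f"pics/{s}.png")[y0:y0+h,x0:x0+w].astype(float)
    im=255*(im/255)**.4
    cv2.imwrite(f"pics/{o}.png",cv2.resize(im.clip(0,255).astype(np.uint8),None,fx=560//w,fy=560//w,interpolation=cv2.INTER_CUBIC))
E
```

```text
(no output)
```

View pics/sel_s.png

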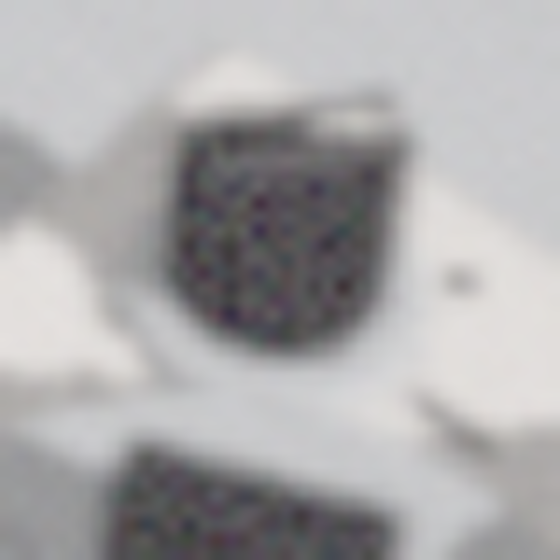

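View pics/sel_t.png

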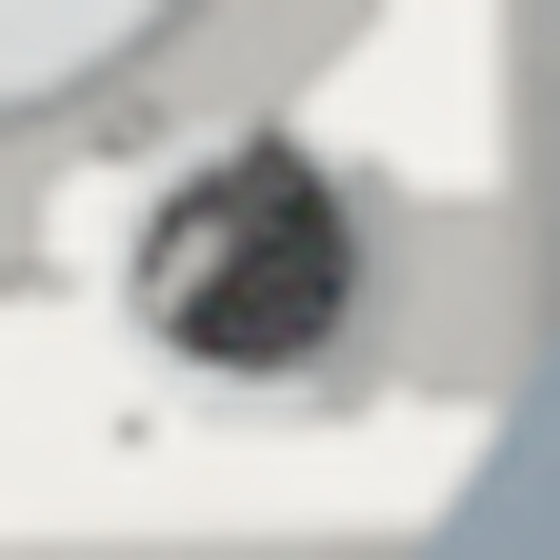

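The scoop stands flat on the mat, with the pan near the mat's centre. The selector's axis is at about (477,103) with its bar pointing at the dot (about 140°), so I'm moving there.

>>> apply_moves --deltas '[{"hand":4,"travel":[-0.8,5,0],"spin":-2},{"hand":4,"travel":[-0.8,5.2,0],"spin":-2},{"hand":4,"travel":[-0.7,5.2,-1],"spin":-1},{"hand":4,"travel":[-0.6,5,-1.5],"spin":0},{"hand":4,"travel":[-0.3,3.5,-2],"spin":0},{"hand":4,"travel":[0,2,-1],"spin":0},{"hand":4,"travel":[0,0,0],"spin":0},{"hand":4,"travel":[0,0,0],"spin":0}]'

```text
clock: 50.02
position: [482.8, 102.3, 184.7]
tool_rot: [0.018, 0.901, 0.425, 0.083]
ft_force: [0.2, -0.5, -0.2]
gripper_width: 0.469
```

```bash
python3 st.py
```

```text
pos [482.7528 102.2876 184.6684] lean [ 0.1644  0.0384 -0.9857] deg 9.717769112719862 dir 13.152160803788226 yaw 50.86098278679716
j [ 0.1029  0.2344  1.9546  0.0302  0.7845 -0.7973] v [ 0.0007 -0.0029 -0.0058 -0.0002  0.0053 -0.001 ] F [ 0.1916 -0.4943 -0.2454] T [-0.0214  0.1088 -0.0347] w 40.06642900480829
```

>>> apply_moves --deltas '[{"hand":4,"travel":[-0.3,0.1,-2],"spin":0},{"hand":4,"travel":[0,0,-2],"spin":0},{"hand":4,"travel":[0,0,-1],"spin":0},{"hand":4,"travel":[0,0,-0.4],"spin":0},{"hand":4,"travel":[0,0,0],"spin":0}]'

```text
clock: 50.65
position: [482.7, 99.7, 133.2]
tool_rot: [0.019, 0.902, 0.423, 0.086]
ft_force: [0.6, -0.2, -0.2]
gripper_width: 0.468
```

```bash
python3 st.py; python3 - <<'E'
from h import *
im=snap("scene","pics/s40.png")[170:290,340:470]
im=(255*(im/255.)**.5).astype(np.uint8)
cv2.imwrite("pics/s40c.png",cv2.resize(im,None,fx=5,fy=5,interpolation=cv2.INTER_CUBIC))
E
```

```text
pos [482.7369  99.6821 133.2152] lean [ 0.1711  0.0378 -0.9845] deg 10.091544078391987 dir 12.459999764855127 yaw 50.657465943676314
j [ 0.0979  0.3155  2.0044  0.0347  0.6471 -0.8046] v [-0.0056 -0.0059 -0.0059  0.0007  0.0042 -0.0031] F [ 0.6404 -0.1978 -0.1851] T [-0.059   0.0564 -0.0307] w 39.928823107862996
```

View pics/s40c.png

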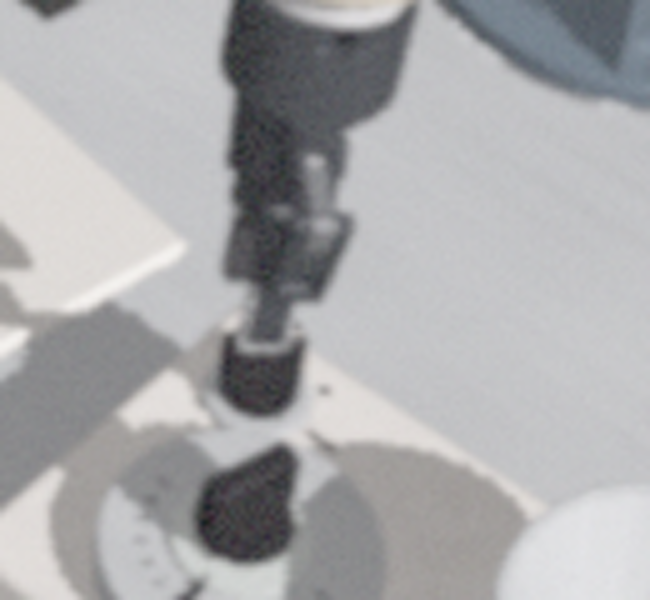

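>>> apply_moves --deltas '[{"hand":4,"travel":[-0.2,0.4,-1],"spin":0},{"hand":4,"travel":[-0.1,0.1,-1],"spin":0},{"hand":4,"travel":[0,0,-0.7],"spin":0},{"hand":4,"travel":[0,0,-0.5],"spin":0},{"hand":4,"travel":[0,0,0],"spin":0}]'

```text
clock: 51.32
position: [479.7, 105.3, 99.5]
tool_rot: [0.019, 0.902, 0.423, 0.086]
ft_force: [0.5, -0.4, -0.5]
gripper_width: 0.467
```

```bash
python3 st.py
```

```text
pos [479.6955 105.299   99.5082] lean [ 0.1719  0.038  -0.9844] deg 10.1385864929485 dir 12.464798523380493 yaw 50.692568197734346
j [ 0.1111  0.3749  2.0311  0.0352  0.56   -0.7942] v [-0.0001 -0.0034 -0.0046  0.0004 -0.0003  0.0004] F [ 0.5401 -0.3572 -0.4811] T [ 0.0084  0.0942 -0.0453] w 39.855024704503
```

>>> apply_moves --deltas '[{"hand":4,"travel":[0,-0.1,-0.4],"spin":0},{"hand":4,"travel":[0,0,0],"spin":0},{"hand":0.5,"travel":[0,0,0],"spin":0},{"hand":0.5,"travel":[0,0,0],"spin":0},{"hand":0.5,"travel":[0,0,0],"spin":0},{"hand":0.5,"travel":[0,0,0],"spin":0}]' --squeeze 30

```text
clock: 52.08
position: [480.3, 104.1, 95.9]
tool_rot: [0.02, 0.902, 0.423, 0.087]
ft_force: [0.9, -0.2, -0.4]
gripper_width: 0.178
```

```bash
python3 st.py
```

```text
pos [480.3257 104.1093  95.9002] lean [ 0.1732  0.0378 -0.9842] deg 10.211072663143366 dir 12.303033285142957 yaw 50.7313087909286
j [ 0.1085  0.382   2.033   0.036   0.5496 -0.7982] v [-0.0013  0.0021  0.0011  0.      0.0017 -0.0001] F [ 0.8693 -0.1683 -0.367 ] T [-0.3119  0.1827  0.0433] w 15.170728455628986
```

>>> apply_moves --deltas '[{"hand":0.5,"travel":[0,-0.05,0],"spin":-10},{"hand":0.5,"travel":[0,-0.05,0],"spin":-10},{"hand":0.5,"travel":[0,-0.05,0],"spin":-10},{"hand":0.5,"travel":[0,-0.05,0],"spin":-10},{"hand":0.5,"travel":[0,-0.05,0],"spin":-9},{"hand":0.5,"travel":[0,0,0],"spin":0}]'

```text
clock: 52.82
position: [478.2, 101.9, 95.9]
tool_rot: [0.055, 0.996, -0.002, 0.068]
ft_force: [1.4, -1.7, 2.0]
gripper_width: 0.18
```

```bash
python3 st.py; python3 - <<'E'
from h import *
im=snap("scene","pics/s41.png")[170:290,340:470]
im=(255*(im/255.)**.5).astype(np.uint8)
cv2.imwrite("pics/s41c.png",cv2.resize(im,None,fx=5,fy=5,interpolation=cv2.INTER_CUBIC))
E
```

```text
pos [478.2292 101.8523  95.8672] lean [ 0.1357 -0.1089 -0.9847] deg 10.022425484581685 dir -38.75570644454261 yaw 0.24978244757063234
j [ 0.1864  0.4057  1.992  -0.2228  0.6414  0.3615] v [-0.0028 -0.0037  0.0057  0.007  -0.0101 -0.0518] F [ 1.3732 -1.7005  2.0027] T [-0.1931  0.3562 -0.0065] w 15.39871464089816
```

View pics/s41c.png

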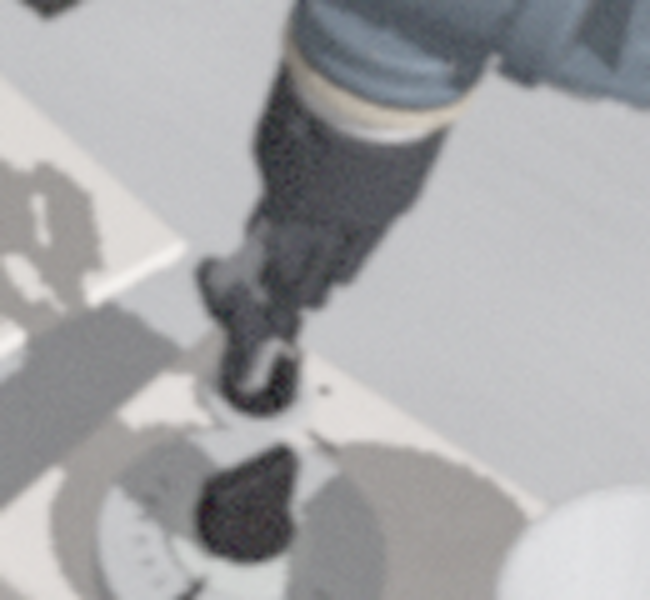

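>>> apply_moves --deltas '[{"hand":2.5,"travel":[0,0,0],"spin":0},{"hand":4,"travel":[0,0,0],"spin":0},{"hand":4,"travel":[0,0,0],"spin":0},{"hand":4,"travel":[0,0,1.5],"spin":0},{"hand":4,"travel":[0,0,3],"spin":0},{"hand":4,"travel":[0,0,5],"spin":0},{"hand":4,"travel":[-1,-3,3],"spin":0},{"hand":4,"travel":[-2,-5,0],"spin":0},{"hand":4,"travel":[-2,-5,0],"spin":0},{"hand":4,"travel":[-1,-5,0],"spin":0},{"hand":4,"travel":[0,-5,0],"spin":0},{"hand":4,"travel":[0,-4,0],"spin":0},{"hand":4,"travel":[0,-2,0],"spin":0},{"hand":4,"travel":[0,0,0],"spin":0}]'

```text
clock: 54.62
position: [415.8, -196.6, 236.4]
tool_rot: [0.055, 0.996, 0.005, 0.076]
ft_force: [0.4, 0.3, -0.2]
gripper_width: 0.475
```

```bash
python3 st.py; python3 - <<'E'
from h import *
im=snap("scene","pics/s42.png"); im2=snap("top","pics/t42.png")
c=(255*(im[210:380,340:540]/255.)**.6).astype(np.uint8)
cv2.imwrite("pics/s42c.png",cv2.resize(c,None,fx=4,fy=3.5,interpolation=cv2.INTER_CUBIC)[:595])
c=(255*(im2[165:245,165:295]/255.)**.6).astype(np.uint8)
cv2.imwrite("pics/t42c.png",cv2.resize(c,None,fx=6,fy=6,interpolation=cv2.INTER_CUBIC))
E
python3 pol.py s42
```

```text
pos [ 415.8436 -196.6493  236.3565] lean [ 0.1511 -0.109  -0.9825] deg 10.737216108687294 dir -35.812646265731594 yaw 1.0830286883402598
j [-0.5331  0.0932  1.9821 -0.0222  0.8797 -0.531 ] v [ 0.0035 -0.0177  0.0076  0.005   0.0108  0.0038] F [ 0.3868  0.2587 -0.1625] T [0.1111 0.0812 0.005 ] w 40.53447357617641
s42 ptr [10.37 10.26  9.46  9.52  9.33] 9.786953020843333 mark [9.01 9.18 9.15 9.07 9.13] 9.108479673738083 diff 0.6784733471052498
```

View pics/s42c.png

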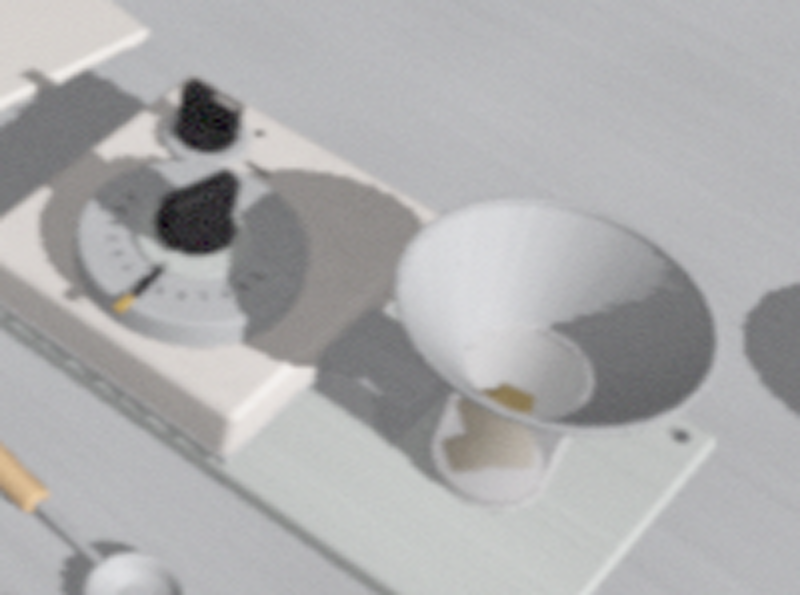

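View pics/t42c.png

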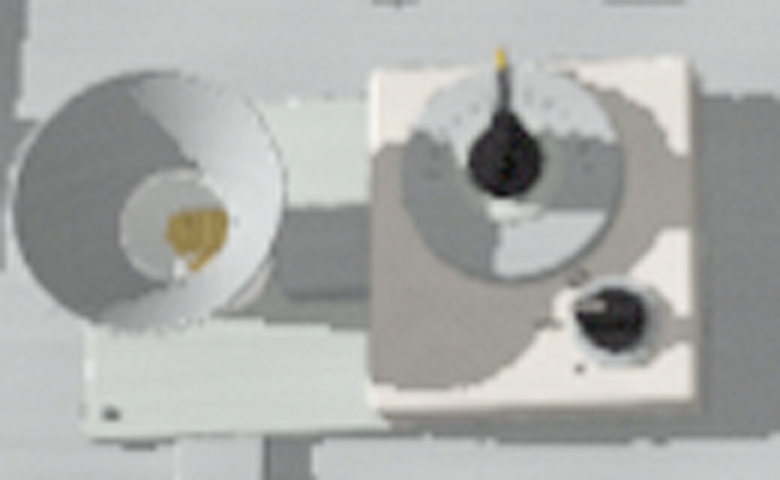

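View pics/t42.png

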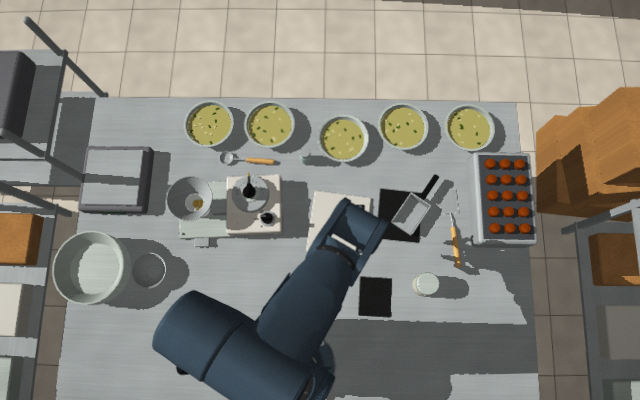

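View pics/s42.png

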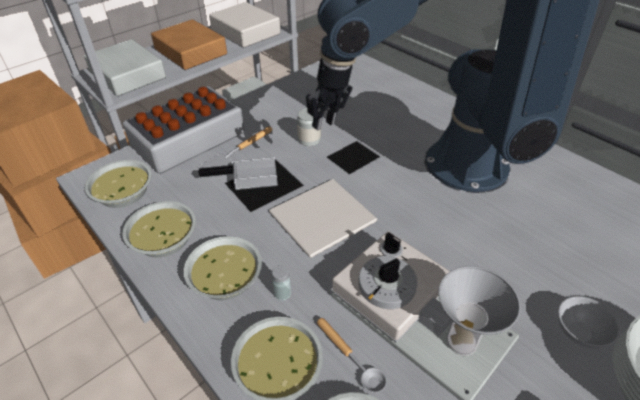

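Selector and pointer look right. The scoop, though, seems to have been knocked since my last look, with the pan at about (410,213) in the top view, so I'm checking it.

```bash
python3 - <<'E'
from h import *
crop("pics/t42.png",370,165,80,85,7,"pics/t42s.png")
crop("pics/s42.png",190,140,120,80,6,"pics/s42s.png")
E
```

```text
(no output)
```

View pics/t42s.png

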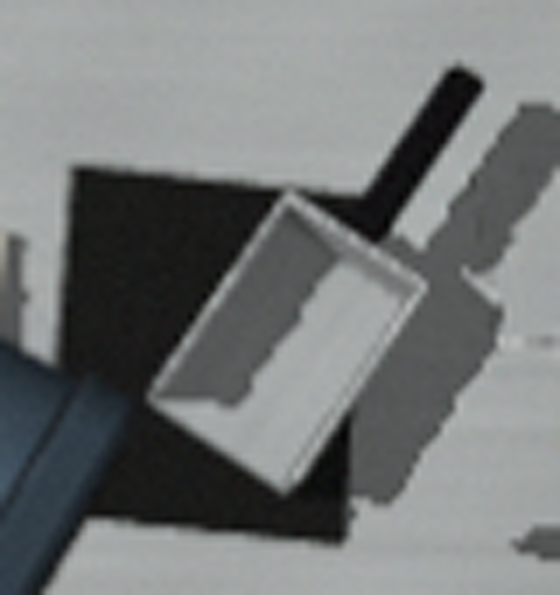

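View pics/s42s.png

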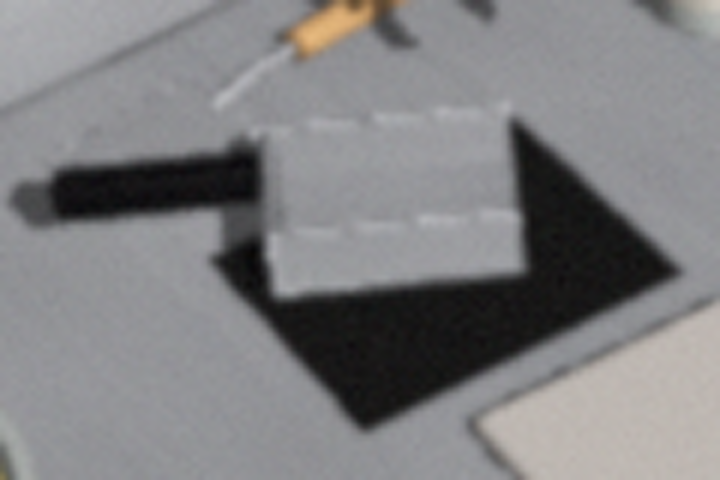

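```bash
python3 - <<'E'
from h import *
c=lambda x,y:[370+(x+.5)/7-.5,165+(y+.5)/7-.5]
Q=onz("top",[c(288,192),c(425,288),c(150,400)],42)[:,:2]; print(Q)
x=Q[0]-Q[2]; print(np.degrees(np.arctan2(x[1],x[0])),np.linalg.norm(x)); ctr=(Q[1]+Q[2])/2; print("ctr",ctr)
M=onz("top",[c(75,168),c(345,542)],4)[:,:2]; print("mat",M,M.mean(0))
print("mat corners, right-top hidden; handle end",onz("top",[c(465,75)],56)[:,:2])
E
```

```text
[[ 583.81 -381.04]
 [ 536.21 -447.17]
 [ 478.25 -311.08]]
-33.534622594333236 126.64234984431238
ctr [ 507.23 -379.12]
mat [[ 604.76 -280.25]
 [ 415.97 -411.5 ]] [ 510.37 -345.87]
mat corners, right-top hidden; handle end [[ 641.32 -467.97]]
```

```bash
python3 - <<'E'
from h import *
for n in ("t42","s42"):
    im=cv2.imread(f"pics/{n}.png").astype(int); y=(im[...,2]+im[...,1])/2-im[...,0]
    m=((y>50)&(im[...,2]>90)).astype(np.uint8)
    N,_,st,c=cv2.connectedComponentsWithStats(m)
    print(n,[(tuple(c[i].round().astype(int)),int(st[i,4])) for i in range(1,N) if st[i,4]>5])
# tube stack height: top of pile in both views
T=lambda x,y:[165+x/6,165+y/6]
S=lambda x,y:[340+x/4,210+y/3.5]
print("pile xy at z 60/80/100 from top",[onz("top",[T(197,233)],z)[0,:2] for z in (60,80,100)])
print("pile extents from scene at z 50..",[onz("scene",[S(490,435)],z)[0,:2] for z in (30,50,70)])
print("tri top of pile",tri(S(510,398),T(197,233)))
E
```

```text
t42 [((np.int64(597), np.int64(139)), 7048), ((np.int64(211), np.int64(125)), 1162), ((np.int64(271), np.int64(125)), 1188), ((np.int64(404), np.int64(127)), 1198), ((np.int64(469), np.int64(129)), 1202), ((np.int64(343), np.int64(139)), 1208), ((np.int64(260), np.int64(160)), 121), ((np.int64(489), np.int64(163)), 75), ((np.int64(504), np.int64(163)), 75), ((np.int64(519), np.int64(163)), 77), ((np.int64(491), np.int64(179)), 75), ((np.int64(505), np.int64(179)), 76), ((np.int64(520), np.int64(179)), 81), ((np.int64(492), np.int64(195)), 78), ((np.int64(507), np.int64(195)), 76), ((np.int64(522), np.int64(195)), 80), ((np.int64(198), np.int64(204)), 54), ((np.int64(493), np.int64(211)), 81), ((np.int64(508), np.int64(211)), 77), ((np.int64(523), np.int64(211)), 81), ((np.int64(14), np.int64(237)), 1435), ((np.int64(494), np.int64(227)), 82), ((np.int64(509), np.int64(228)), 82), ((np.int64(524), np.int64(228)), 86), ((np.int64(453), np.int64(232)), 51), ((np.int64(456), np.int64(252)), 56), ((np.int64(458), np.int64(262)), 10), ((np.int64(633), np.int64(279)), 110)]
s42 [((np.int64(
[... 173 characters left out ...]
1)), 211), ((np.int64(166), np.int64(118)), 224), ((np.int64(149), np.int64(125)), 240), ((np.int64(260), np.int64(135)), 55), ((np.int64(245), np.int64(144)), 60), ((np.int64(119), np.int64(183)), 1126), ((np.int64(159), np.int64(229)), 1604), ((np.int64(222), np.int64(269)), 1989), ((np.int64(370), np.int64(296)), 12), ((np.int64(334), np.int64(336)), 308), ((np.int64(274), np.int64(359)), 3452)]
pile xy at z 60/80/100 from top [array([525.82, 347.53]), array([521.17, 341.7 ]), array([516.52, 335.87])]
pile extents from scene at z 50.. [array([506.04, 337.46]), array([518.69, 341.53]), array([531.35, 345.6 ])]
tri top of pile (array([518.06, 340.81,  89.39]), np.float64(4.082326299784095))
```

```bash
python3 -c "
from workcell import *
print(close_job())"
```

```text
the job is handed in; nothing more can be done
None
```

The job is done and handed in at about 55 s, well inside the 210 s limit; no verdict was reported.

- **Dial:** I wound it anticlockwise until the pointer stood about 34° (33 mm) short of the mark, then came up clockwise only. My last reading puts the pointer 0.3 to 0.7° short of the mark, at most 0.7 mm at the tip. The knob stayed where I let it go, so the slack should be left taken up clockwise.
- **Cheese:** I put all five chunks in the scoop and tipped them together into the funnel. The pile lies in the tube with its top at about z 90, below the tube's top at 118. I saw no chunk on the board or counter, in the scoop or in the funnel. I could not count the five one by one inside the tube.
- **Selector:** I turned it clockwise from the dot and let go, and it stands on the single long line.
- **Scoop:** I left it upright and near the centre of its mat. Sometime after that it was knocked aside without the robot touching it. It is still level on the mat with the pan's centre about 33 mm from the mat's centre, inside the 50 mm allowed, though one rear corner overhangs the edge. I left it there.
- **Other things:** The bystander items show no visible change.
- **Tool lean:** During the run the tool slowly leaned to about 10° off vertical. I noticed it, and it did not spoil any grip.

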